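# Charge the hot annealing kiln from the swing-out door rack

### The arm

A 6-joint arm with a two-finger parallel gripper is mounted at the origin on the work surface. World frame = base frame: x ahead of the robot, y to its left, z up, the work surface at z = 0. Lengths are in m, angles in rad, forces in N, time in s.
With the tool pointing down it reaches from about 0.25 to 0.775 m from the base axis. Payload 4 kg.
Tool frame: the origin (TCP) lies midway between the tips of the shut fingers; the grasp point (between the pads) lies 19 mm behind it (robot.tcp_to_grasp is the distance from the TCP to the grasp point, in m); x points along the fingers, y is the direction in which the jaws open and shut, and the axes are right-handed (so a half turn about x gives the same grasp; the last joint's range is limited). The gripper opens to 94 mm and grips with 3 to 60 N. Pads are 16 mm wide; open, the fingers measure 119 mm over their backs; the gripper's body (75 mm by 177 mm) begins 78 mm behind the grasp point.
Start: joints at [-1.224, 0.087, 1.371, -0, 1.684, -0.103], TCP at [0.239, -0.495, 0.168] pointing down, gripper open.
Joint ranges: [-3.1, 3.1], [-0.76, 2.03], [0.27, 2.55], [-1.08, 4.22], [0.17, 2.65], [-2.57, 2.57]. Speed limits (rad/s): [2.79, 2.79, 3.14, 3.14, 3.14, 3.14].

### API

Orientations are given as [roll, pitch, yaw] about the fixed x, y, z axes, in that order (R = Rz(yaw) Ry(pitch) Rx(roll)).
In Python, from bench import robot gives the robot as it stands.
- The arm moves only by the tool send_rows, never from a script. Its argument "increments" is a list of rows, each a list of 5 numbers: the opening, from -1 (shut) to 1 (fully open), so that 0 is half open, then the shift along the tool's x, y, z in m, then the turn about the tool's x in rad. In form: [[hand, tx, ty, tz, roll], ...]. A call has 1 to 5 rows; each row is the pose to reach, as a shift and turn from the pose commanded when the call began, along the tool's axes at that moment; what a row does not reach only later rows make up. A row lasts 1/12 s, in which the tool goes at most 41.7 mm and 7.16 degrees, less where a joint would pass 70% of its speed; a pose out of reach is approached as far as the arm can. A call with a gripper value outside its range is refused whole. The fingers move at their own pace and stop on an object; the grip force is fixed at half the most. Time passes only in rows, so rows that repeat a pose let the fingers close. It gives the time, the measured TCP pose, the force and the opening at its end, in the units of the state.
- robot.get_obs(): the state, without advancing time (a new reading comes with each control period).
- robot.snapshot(name): name is "scene" or "top" or "wrist"; returns a dict with "image" (384x512x3 uint8, red, green, blue), "intrinsics" (3x3 intrinsics, pixels), "k1" (the pictures are not rectified: a ray, as slopes to the right and down, at radius r is drawn at 1 + k1 r^2 times it, then the intrinsics apply), "world_from_camera" (4x4, takes a point from camera to world coordinates). Camera axes: x right, y down, z forward; pixel columns grow to the right and rows downward; lengths in m; the calibration is good to about 2 mm. A picture is of the moment at which its call begins. There is no depth.
- robot.close_job(): hands the job in, once; it reports no verdict.
The state is a dict: "time": time; "joint_positions": joint angles; "qvel": joint speeds; "joint_torque": joint torques, N m; "tool_pos": TCP position; "ee_rot": TCP orientation; "wrist_force": force on the tool from outside, world axes, zero at the start; "wrist_torque": the same for the moment, N m; "width": finger opening in m.
Only numpy, scipy, OpenCV 4.12 (cv2) and the standard library are available. Lean on these libraries where they do the work, as an engineer would, in place of code of your own. Each camera call takes 0.05 s, during which the arm holds its last target.

### The job

First swing the small parts cabinet's door wide open, so that the brass slugs in its door rack come out from under the roof; only then hook the hot kiln lid by its loop with the lid lifter, carry it level and set it down gently on the round lid stand, and free the lifter from it. Load every brass slug that is there into the kiln, then put the lid back with the lifter so that it lies flat and covers the whole mouth; finish with the lifter standing upright on its rest tile and the cabinet door fully shut (these two in either order). The lid is hot: only the lifter may touch it, never the gripper or arm; never tip it far or let it drop, and do not disturb the other things on the bench.

Things in the scene. Friction and masses are not known exactly. Their poses are not given: they have to be found in the camera images.
- door (a joint): Hinge of the cabinet's front door, upright axis. 0 = shut, grows as the free edge swings out towards the robot (clockwise seen from above), stop at 1.75 rad. Light friction (about 0.06 N m), stays where it is left. At about 1.4 rad the whole rack is out in front of the cabinet.
- door_handle (a point): Centre of the top end of the door's pull: a plain round upright steel bar, 14 mm diameter, 56 mm long below this point (this point is 113 mm above the table, level with the cabinet's roof), standing 45 mm out from the middle of the door's thickness, 200 mm from the hinge line. Turns with the door. Can be pinched from above.
- door_hinge (a point): Hinge axis at table height, left edge of the door seen from the robot. Frame turns with the door: +y from free edge to hinge, +x from outer face into the cabinet. Panel 225 mm wide, 12 mm thick, top 95 mm high. An open-topped rack is fixed inside it: floor 16 mm above the table, rims at x 52 to 126 mm, y -30 to -178 mm, 10 mm above its floor.
- cabinet: Low grey parts cabinet with a clear roof, 170 deep x 235 wide x 115 mm high, fixed; its front faces the robot. Origin: centre of its underside; +x points from its front to its back, +y towards the hinge side.
- slug1: Plain brass slug, upright cylinder 26 mm diameter x 32 mm long, 0.1 kg, at the start standing in a row with others in the door rack. Origin: centre of its underside, z along its axis. May be absent; two to four are present.
- slug2: Plain brass slug, upright cylinder 26 mm diameter x 32 mm long, 0.1 kg, at the start standing in a row with others in the door rack. Origin: centre of its underside, z along its axis. May be absent; two to four are present.
- slug3: Plain brass slug, upright cylinder 26 mm diameter x 32 mm long, 0.1 kg, at the start standing in a row with others in the door rack. Origin: centre of its underside, z along its axis. May be absent; two to four are present.
- slug4: Plain brass slug, upright cylinder 26 mm diameter x 32 mm long, 0.1 kg, at the start standing in a row with others in the door rack. Origin: centre of its underside, z along its axis. May be absent; two to four are present.
- kiln: Round steel top-loading kiln, fixed, 180 mm diameter, 120 mm high; mouth 124 mm diameter, inner floor 50 mm above the table, flat rim; a small control box (below 85 mm high) on one side reaches 139 mm from the axis along the kiln's +x. Origin: on its axis at table height.
- stand: Round pale firebrick lid stand, fixed, 152 mm diameter, 30 mm high. Origin: centre of its underside; flat top.
- lid: Flat dark steel kiln lid, disc 168 mm diameter x 12 mm, 0.35 kg, hot. Origin: centre of its underside. On top a loop: legs at y = +-42 mm joined by a straight level bar along y, 8 mm diameter, centre 58 mm above the origin (opening below the bar 42 mm high, 76 mm wide, can be entered along the lid's x from either side).
- lid_bar (a point): Middle of the lid's loop bar, 58 mm above the lid's underside; same axes as the lid.
- lifter: Lid lifter, C-shaped, 0.25 kg, 116 mm high, standing on its foot. Origin: centre of the foot's underside. The foot is a tongue along +x (x +-32 mm), 40 mm wide, topped by a V trough across it: bottom at x = 0, tip and heel 18 mm high. A shank at the heel (x -42 to -32 mm) carries the handle above. With the loop's bar in the trough, the bar's centre is 13 mm above the origin and the lid hangs level.
- lifter_grip (a point): Centre of the lifter's handle, 105 mm above its underside and right above the trough: a wooden bar 100 mm long (x), 18 mm wide (y), 22 mm high. Same axes as the lifter. Grasp here from above.
- rest: White square tile 120 x 120 x 8 mm, fixed, the lifter's place. Origin: centre of its underside.
- jar: Bystander: glass jar 56 mm diameter, 75 mm high. Origin: centre of underside.
- block: Bystander: steel bench block 55 x 55 x 22 mm. Origin: centre of underside.
- dish: Bystander: white bowl 70 mm diameter, 28 mm high. Origin: centre of underside.
- screwdriver: Bystander: screwdriver 170 mm long, lying. Origin: below its middle.
- tin: Bystander: plain metal tin 66 mm diameter, 60 mm high. Origin: centre of underside.
Not all that is in view belongs to the job. Several things look just like the rest: the one meant starts farthest to the robot's right.

How it is judged:
On the way, in this order (a step that is already met when the one before it is completed fails the run):
1. the cabinet door is wide open (value of joint door above 1.25 rad), for 0.2 s.
2. the lid lies flat on the stand, free of the lifter (horizontal distance between lid and stand below 0.04 m and z of lid in the frame of stand between 0.025 and 0.036 m and angle between lid's own z axis and vertical below 0.08 rad and contact force between lifter and lid below 0.05 N), for 0.3 s.
3. every slug present is in the kiln while the lid is on the stand (horizontal distance between each of slug1, slug2, slug3, slug4 and kiln below 0.064 m and height (world z) of slug1 between 0.04 and 0.112 m and height (world z) of slug2 between 0.04 and 0.112 m and height (world z) of slug3 between 0.04 and 0.112 m and height (world z) of slug4 between 0.04 and 0.112 m and horizontal distance between lid and stand below 0.04 m and z of lid in the frame of stand between 0.025 and 0.036 m and angle between lid's own z axis and vertical below 0.08 rad), for 0.3 s.
4. the lid lies flat on the kiln, covering its mouth, free of the lifter (horizontal distance between lid and kiln below 0.02 m and z of lid in the frame of kiln between 0.115 and 0.125 m and angle between lid's own z axis and vertical below 0.06 rad and contact force between lifter and lid below 0.05 N), for 0.3 s.
At the end, for the whole second after the job is handed in: Every slug present lies inside the kiln, the lid lies flat on the kiln's rim within 20 mm of centred, free of the lifter; the lifter stands upright on its rest tile, within 50 mm of the tile's centre; the door is shut to within 0.08 rad; all at rest (all of step 4 and horizontal distance between each of slug1, slug2, slug3, slug4 and kiln below 0.064 m and height (world z) of slug1 between 0.04 and 0.112 m and height (world z) of slug2 between 0.04 and 0.112 m and height (world z) of slug3 between 0.04 and 0.112 m and height (world z) of slug4 between 0.04 and 0.112 m and value of joint door below 0.08 rad and angle between lifter's own z axis and vertical below 0.1 rad and horizontal distance between lifter and rest below 0.05 m and height (world z) of lifter between 0.004 and 0.013 m and linear speed of each of lid, lifter below 0.02 m/s); the robot touches nothing.
It fails at once if the gripper or arm touches the hot lid (contact force between any of the fingers, the arm and lid above 0.3 N).
It fails at once if the lid is tipped more than about 23 degrees (angle between lid's own z axis and vertical above 0.4 rad).
It fails at once if the lid is dropped (linear speed of lid above 0.8 m/s).
It fails at once if a bystander is moved more than 30 mm (distance of any of jar, block, dish, screwdriver, tin from where it was at the start of the episode above 0.03 m).
Of slug1, slug2, slug3, slug4 only 2 to 4 are there at a start; the rules pass over those that are not, and their reading is None.
At some moment in a run one of slug1, slug2, slug3, slug4 may be knocked a few centimetres aside while the robot is not near it.
It also fails if it takes over 210 s, if anything falls off the work surface, if the arm or the gripper's body presses on something with over 40 N, if the wrist force passes 120 N, or if a joint passes its speed limit or range.

## Working session

There is one attempt and no reset: what is moved stays moved. The work goes in short steps, Python scripts to look and compute and a tool call to move; the robot and the scene stay as the last step left them, time stands still between calls to the robot, and variables do not carry over. Pictures are saved under pics/ and viewed, and the job is handed in when it is done.

Besides the shell and the picture viewer there is one more tool, called after "Call:" as name([rows], argument=value, ...), one row to a line, values as JSON. send_rows: Moves the arm, as the interface text tells. Its arguments: {"type":"object","properties":{"increments":{"type":"array"}},"required":["increments"]}

```bash
ls; mkdir -p pics
cat > h.py <<'E'
import numpy as np, cv2
from bench import robot
def snap(name,fn):
    s=robot.snapshot(name); cv2.imwrite(fn,cv2.cvtColor(np.array(s['image']),cv2.COLOR_RGB2BGR))
    np.savez(fn.replace('.png','.npz'),K=s['intrinsics'],k1=s['k1'],T=s['world_from_camera']); return s
def load(fn):
    d=np.load(fn); return d['K'],float(d['k1']),d['T']
def ray(c,u,v):
    K,k1,T=c
    x=(u-K[0,2])/K[0,0]; y=(v-K[1,2])/K[1,1]
    rd=np.hypot(x,y); r=rd
    for _ in range(50): r=rd/(1+k1*r*r)
    s=r/rd if rd>0 else 1
    d=T[:3,:3]@np.array([x*s,y*s,1.]); return T[:3,3],d
def atz(c,u,v,z):
    o,d=ray(c,u,v); return o+d*(z-o[2])/d[2]
def proj(c,p):
    K,k1,T=c
    q=T[:3,:3].T@(np.array(p,float)-T[:3,3]); x,y=q[0]/q[2],q[1]/q[2]; f=1+k1*(x*x+y*y)
    return np.array([K[0,0]*x*f+K[0,2],K[1,1]*y*f+K[1,2]])
E
python3 - <<'E'
from h import *
for n in ['scene','top','wrist']:
    s=snap(n,f'pics/{n}0.png'); print(n,s['intrinsics'],s['k1'],s['world_from_camera'])
print(robot.get_obs())
E
```

```text
pics
scene [[404.65689116   0.         254.86656828]
 [  0.         404.65689116 195.97494541]
 [  0.           0.           1.        ]] -0.13884011266475557 [[ 0.28798631  0.82682138 -0.48314624  1.11083341]
 [ 0.95756787 -0.25458242  0.13509833 -0.21183977]
 [-0.01129836 -0.50155179 -0.86505384  1.17815337]
 [ 0.          0.          0.          1.        ]]
top [[431.46367199   0.         253.06013713]
 [  0.         431.46367199 192.75702167]
 [  0.           0.           1.        ]] -0.0730564473457735 [[-0.02447233 -0.99066413  0.13411069  0.37137407]
 [-0.99969519  0.02381348 -0.00651484 -0.05764104]
 [ 0.00326038 -0.13422925 -0.99094494  1.29536543]
 [ 0.          0.          0.          1.        ]]
wrist [[306.32756101   0.         254.08717975]
 [  0.         306.32756101 186.05781535]
 [  0.           0.           1.        ]] -0.06613123166888765 [[ 0.43459965 -0.87624117 -0.20814554  0.29882645]
 [-0.90062247 -0.42322376 -0.09879688 -0.46554077]
 [-0.00152224  0.23039764 -0.97309538  0.38345809]
 [ 0.          0.          0.          1.        ]]
{'time': 0.15, 'joint_positions': array([-1.22408877e+00,  8.78239141e-02,  1.37186359e+00, -6.92879332e-06,
        1.68360560e+00, -1.03102421e-01]), 'qvel': array([-0.00176209, -0.0021516 , -0.00551217, -0.00067399,  0.00021885,
        0.00086328]), 'joint_torque': array([ 1.36775219e-03, -3.40642512e+01, -3.02792859e+01,  7.18556182e-02,
        3.05337750e-02, -1.09153661e-04]), 'tool_pos': array([ 0.23896826, -0.4948498 ,  0.16747404]), 'ee_rot': array([-1.66984921,  1.56909586,  1.92155265]), 'wrist_force': array([-0.08035745,  0.03342785,  0.37864772]), 'wrist_torque': array([-0.02059231,  0.02098851,  0.00775842]), 'width': 0.09432353376323309}
```

View pics/top0.png

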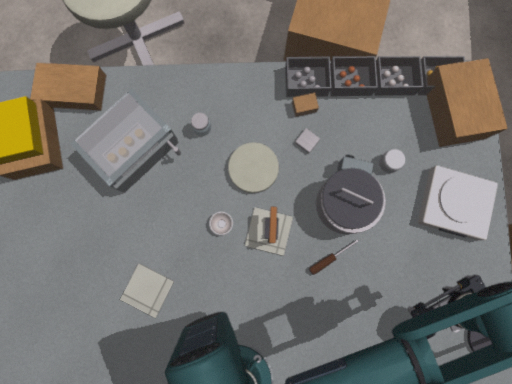

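View pics/scene0.png

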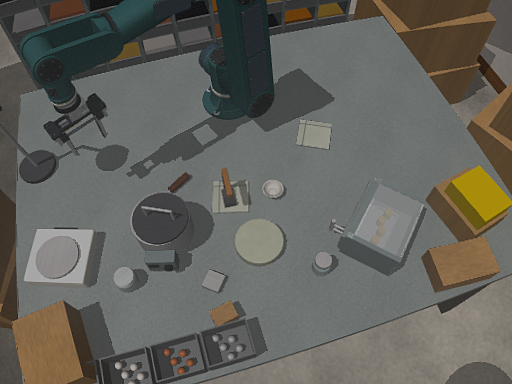

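View pics/wrist0.png

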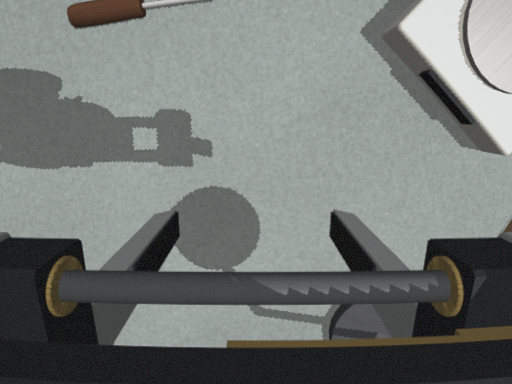

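Run:
```python
from h import *
im=cv2.imread('pics/top0.png')
a=cv2.resize(im[70:210,60:210],None,fx=5,fy=5,interpolation=cv2.INTER_CUBIC)[:600]
b=cv2.resize(im[130:280,210:410],None,fx=4,fy=4,interpolation=cv2.INTER_CUBIC)
cv2.imwrite('pics/a.png',a);cv2.imwrite('pics/b.png',b)
im=cv2.imread('pics/scene0.png')
c=cv2.resize(im[140:290,110:310],None,fx=4,fy=4,interpolation=cv2.INTER_CUBIC)
cv2.imwrite('pics/c.png',c)
d=cv2.resize(im[170:290,310:440],None,fx=5,fy=5,interpolation=cv2.INTER_CUBIC)
cv2.imwrite('pics/d.png',d)
```

```text
(no output)
```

View pics/a.png

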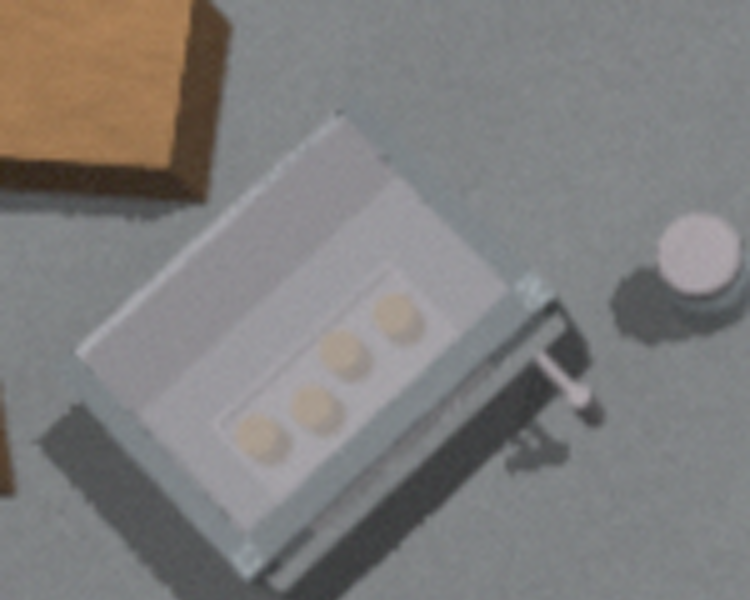

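View pics/b.png

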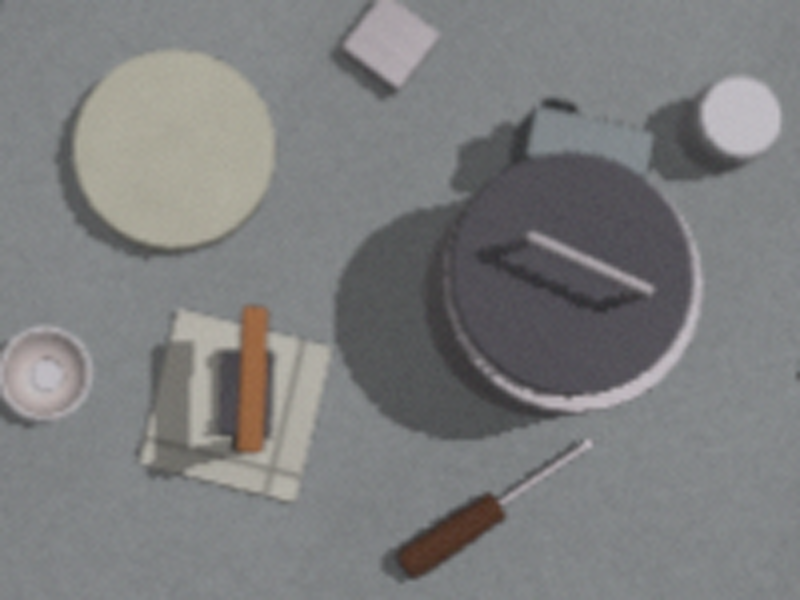

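View pics/c.png

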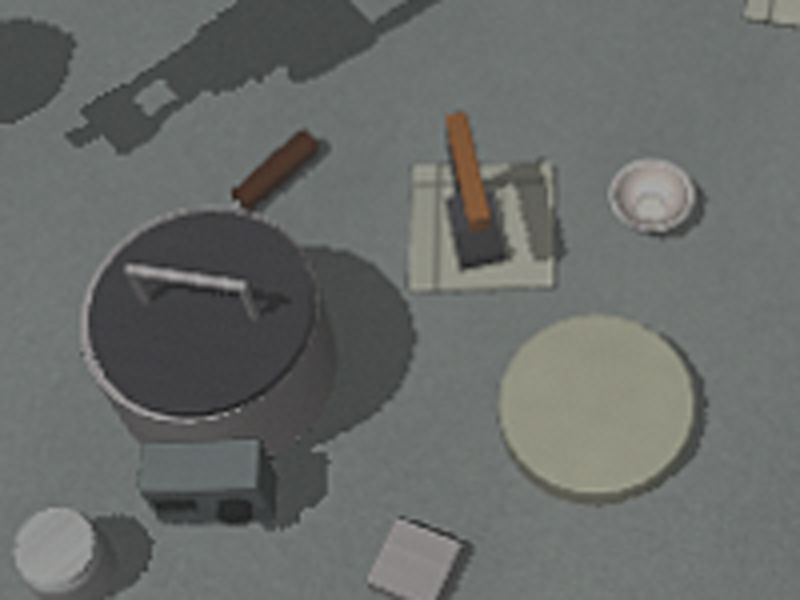

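View pics/d.png

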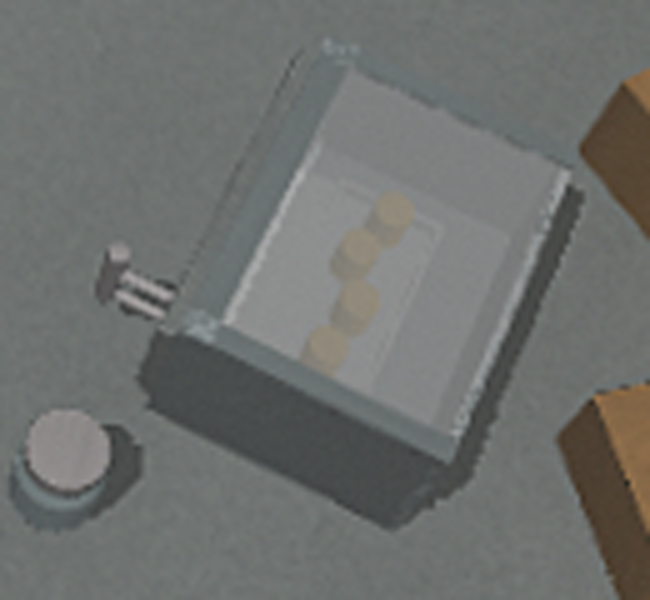

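```bash
cat >> h.py <<'E'
def tri(obs):
    A=np.zeros((3,3));b=np.zeros(3);R=[]
    for c,u,v in obs:
        o,d=ray(c,u,v); d=d/np.linalg.norm(d); P=np.eye(3)-np.outer(d,d); A+=P;b+=P@o;R.append((P,o))
    x=np.linalg.solve(A,b); return x,[np.linalg.norm(P@(x-o)) for P,o in R]
E
python3 - <<'E'
from h import *
np.set_printoptions(precision=4,suppress=True)
t=load('pics/top0.npz');s=load('pics/scene0.npz')
for n,a,b in [('handle',(176,149),(333.6,220)),('lifterc',(273,224.8),(227,182.5)),('barL',(342.5,189.25),(172,212)),('barR',(373,202.75),(142,207)),('stand',(253.5,167.2),(259.5,241)),('lid',(353.2,198.7),(160.5,218.5))]:
    print(n,tri([(t,*a),(s,*b)]))
print('stand',atz(t,253.5,167.2,.03),atz(s,259.5,241,.03))
print('lid',atz(t,353.2,198.7,.132))
print('liftc',atz(t,273,224.8,.124),'ends',atz(t,273.75,207,.124),atz(t,272.5,242.5,.124))
# door/cabinet corners top z .115 crop a
f=lambda u,v:(u/5+60,v/5+70)
for p in [(340,112),(78,352),(250,578),(550,290)]: print('cab',atz(t,*f(*p),.115))
for p in [(280,585),(565,325)]: print('door',atz(t,*f(*p),.095))
for p in [(262,437),(316,408),(346,352),(398,314)]: print('slug',atz(t,*f(*p),.048))
g=lambda u,v:(u/4+210,v/4+130)
for p in [(176,310),(330,347),(298,500),(142,462)]: print('tile',atz(t,*g(*p),.008))
for n,p,z in [('jar',(200,119),.075),('tin',(395,159),.06),('block',(307.5,141),.022),('dish',(221,223.5),.028)]: print(n,atz(t,*p,z))
for p in [(600,570-5),(590,442)]: pass
print('sd',atz(t,*g(405,565),.01),atz(t,*g(590,442),.01))
E
```

```text
handle (array([0.6618, 0.1509, 0.1115]), [np.float64(0.002550064700853077), np.float64(0.0025500647008531068)])
lifterc (array([ 0.4421, -0.116 ,  0.1105]), [np.float64(0.001986207002777353), np.float64(0.001986207002777363)])
barL (array([ 0.5279, -0.2981,  0.1701]), [np.float64(0.003674484007528407), np.float64(0.00367448400752833)])
barR (array([ 0.4893, -0.3771,  0.1746]), [np.float64(0.002573785073650531), np.float64(0.002573785073650474)])
stand (array([ 0.6223, -0.0665,  0.0189]), [np.float64(0.002840813784198868), np.float64(0.0028408137841989044)])
lid (array([ 0.5082, -0.3391,  0.1158]), [np.float64(0.0028500210293995994), np.float64(0.0028500210293995742)])
stand [ 0.6195 -0.0692  0.03  ] [ 0.6276 -0.0651  0.03  ]
lid [ 0.5059 -0.3381  0.132 ]
liftc [ 0.4409 -0.1173  0.124 ] ends [ 0.4893 -0.1208  0.124 ] [ 0.3931 -0.1145  0.124 ]
cab [0.8312 0.2873 0.115 ]
cab [0.6934 0.4353 0.115 ]
cab [0.5608 0.3327 0.115 ]
cab [0.7216 0.165  0.115 ]
door [0.5596 0.322  0.095 ]
door [0.7065 0.16   0.095 ]
slug [0.6562 0.3495 0.048 ]
slug [0.673  0.3173 0.048 ]
slug [0.7067 0.2999 0.048 ]
slug [0.7292 0.269  0.048 ]
tile [ 0.501  -0.0678  0.008 ]
tile [ 0.4703 -0.1823  0.008 ]
tile [ 0.3575 -0.1546  0.008 ]
tile [ 0.3884 -0.0398  0.008 ]
jar [0.7583 0.0844 0.075 ]
tin [ 0.6289 -0.4867  0.06  ]
block [ 0.6982 -0.2351  0.022 ]
dish [0.4541 0.0304 0.028 ]
sd [ 0.3079 -0.2318  0.01  ] [ 0.3943 -0.3737  0.01  ]
```

```bash
cat >> h.py <<'E'
from scipy.spatial.transform import Rotation as Rot
np.set_printoptions(precision=4,suppress=True)
def plan(p=None,jaw=None,verb=True):
    """target tcp pos, jaw angle (deg, mod 180) -> tool delta"""
    o=robot.get_obs(); R=Rot.from_euler('xyz',o['ee_rot']).as_matrix()
    cur=np.degrees(np.arctan2(R[1,1],R[0,1]))
    dr=0
    if jaw is not None:
        dj=(jaw-cur+90)%180-90; dr=-np.radians(dj)
        q6=o['joint_positions'][5]
    print('t %.2f'%o['time'],'tcp',o['tool_pos'],'jaw %.1f'%cur,'q',o['joint_positions'].round(2),'w %.4f'%o['width'],'F',o['wrist_force'].round(1))
    if p is not None:
        d=R.T@(np.array(p)-o['tool_pos']); print('delta',d.round(4),'roll %.4f'%dr)
    return R
E
python3 - <<'E'
from h import *
R=plan([.662,.151,.2],-46); print(R)
E
```

```text
t 0.15 tcp [ 0.239  -0.4948  0.1675] jaw -64.2 q [-1.22  0.09  1.37 -0.    1.68 -0.1 ] w 0.0943 F [-0.1  0.   0.4]
delta [-0.0317 -0.3977 -0.6618] roll -0.3181
[[-0.0006  0.4348 -0.9005]
 [ 0.0016 -0.9005 -0.4348]
 [-1.     -0.0017 -0.0002]]
```

Call:
send_rows([
  [0.3, -0.04, 0, 0, 0],
  [0.3, -0.08, -0.015, -0.025, 0],
  [0.3, -0.08, -0.035, -0.06, 0],
  [0.3, -0.08, -0.055, -0.095, -0.1],
  [0.3, -0.08, -0.075, -0.13, -0.2],
])

```text
time: 0.57
tool_pos: [0.3237, -0.3712, 0.2494]
ee_rot: [1.623, 1.569, -0.866]
wrist_force: [1.1, 0.2, -0.3]
width: 0.0641
```

Call:
send_rows([
  [0.3, 0, -0.1, -0.18, -0.1],
  [0.3, 0, -0.1, -0.18, -0.2],
  [0.3, 0, -0.1, -0.18, -0.3],
  [0.3, 0, -0.1, -0.18, -0.3],
  [0.3, 0, -0.1, -0.18, -0.3],
])

```text
time: 0.98
tool_pos: [0.4061, -0.1813, 0.2482]
ee_rot: [2.647, 1.571, 0.455]
wrist_force: [0.4, -0.7, 0.1]
width: 0.0609
```

Run:
```python
from h import *
plan([.662,.151,.25],-36)
```

```text
t 0.98 tcp [ 0.4061 -0.1813  0.2482] jaw -35.6 q [-0.55 -0.15  1.44  0.    1.85  0.07] w 0.0609 F [ 0.4 -0.7  0.1]
delta [-0.0017  0.0149 -0.4191] roll 0.0076
```

Call:
send_rows([
  [0.3, 0, 0, -0.04, 0],
  [0.3, 0, 0, -0.08, 0],
  [0.3, 0, 0.005, -0.12, 0],
  [0.3, 0, 0.01, -0.16, 0],
  [0.3, 0, 0.015, -0.2, 0],
])

```text
time: 1.4
tool_pos: [0.5352, -0.0276, 0.2482]
ee_rot: [0.654, 1.571, -1.537]
wrist_force: [0.3, -1.5, 0.7]
width: 0.0613
```

Call:
send_rows([
  [0.3, 0, 0, -0.04, 0],
  [0.3, 0, 0, -0.08, 0],
  [0.3, 0, 0, -0.12, 0],
  [0.3, 0, 0, -0.15, 0],
  [0.3, 0, 0, -0.15, 0],
])

```text
time: 1.82
tool_pos: [0.6233, 0.0974, 0.2452]
ee_rot: [-1.466, 1.567, 2.632]
wrist_force: [-0.5, 1.0, -1.0]
width: 0.061
```

Run:
```python
from h import *
snap('wrist','pics/w1.png')
plan([.662,.151,.25],-36)
c=load('pics/w1.npz'); print(proj(c,[.6618,.151,.113]))
```

```text
t 1.87 tcp [0.6221 0.0948 0.2459] jaw -35.4 q [0.06 0.27 1.   0.   1.87 0.68] w 0.0617 F [ 0.6 -0.3  0.1]
delta [-0.0043 -0.     -0.0689] roll 0.0113
[255.3768 114.5318]
```

View pics/w1.png

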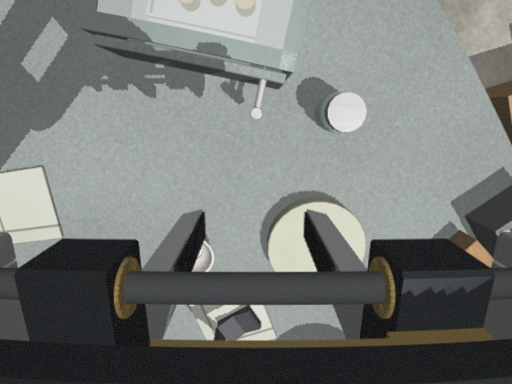

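Call:
send_rows([
  [0.2, 0, 0, -0.04, 0],
  [0.2, 0, 0, -0.069, 0],
  [0.2, 0.04, 0, -0.069, 0],
  [0.2, 0.08, 0, -0.069, 0],
  [0.2, 0.08, 0, -0.069, 0],
])

```text
time: 2.28
tool_pos: [0.6533, 0.1464, 0.1537]
ee_rot: [-0.783, 1.544, -2.976]
wrist_force: [-1.0, 0.4, -4.8]
width: 0.0564
```

Run:
```python
from h import *
snap('wrist','pics/w2.png')
c=load('pics/w2.npz'); print(proj(c,[.6618,.151,.113]))
p=atz(load('pics/w1.npz'),256,113,.113);print(p)
plan([p[0],p[1],.078],-36)
```

```text
[260.3501 182.3335]
[0.6633 0.152  0.113 ]
t 2.33 tcp [0.6561 0.1466 0.1592] jaw -35.6 q [ 0.14  0.38  1.03 -0.    1.74  0.76] w 0.0566 F [ 0.   0.7 -0.6]
delta [ 0.081   0.0038 -0.0097] roll 0.0061
```

View pics/w2.png

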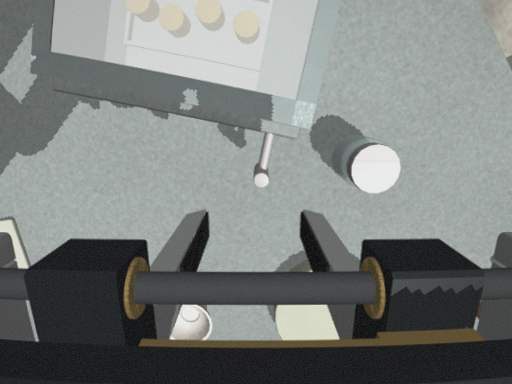

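Call:
send_rows([
  [0.2, 0.0, 0.004, -0.009, 0],
  [0.2, 0.03, 0.004, -0.009, 0],
  [0.2, 0.06, 0.004, -0.009, 0],
  [0.2, 0.081, 0.004, -0.009, 0],
  [0.2, 0.081, 0.004, -0.009, 0],
])

```text
time: 2.75
tool_pos: [0.6694, 0.1521, 0.086]
ee_rot: [-0.679, 1.567, -2.872]
wrist_force: [-0.1, 0.7, -0.6]
width: 0.0563
```

Run:
```python
from h import *
snap('wrist','pics/w3.png')
plan([.663,.151,.078],-36)
```

```text
t 2.80 tcp [0.6707 0.1524 0.0887] jaw -35.7 q [ 0.14  0.42  1.12 -0.    1.6   0.76] w 0.0560 F [0.2 0.8 0.4]
delta [ 0.0107 -0.0054  0.0056] roll 0.0060
```

View pics/w3.png

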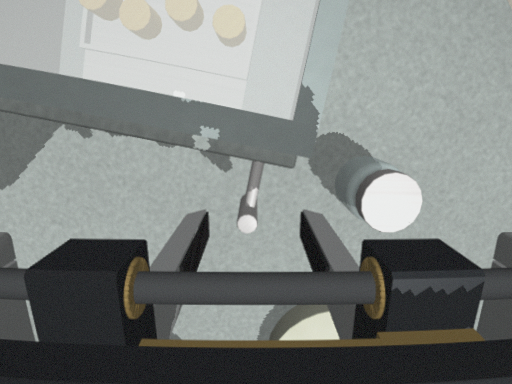

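Run:
```python
from h import *
c=load('pics/w3.npz');p=atz(c,248,224,.113);print(p)
plan([p[0],p[1],.078],-36)
print(proj(c,[.6707,.1524,.0887]))
```

```text
[0.6639 0.1519 0.113 ]
t 2.80 tcp [0.6707 0.1524 0.0887] jaw -35.7 q [ 0.14  0.42  1.12 -0.    1.6   0.76] w 0.0560 F [0.2 0.8 0.4]
delta [ 0.0107 -0.0052  0.0043] roll 0.0060
[255.8537 206.6311]
```

Call:
send_rows([
  [0.2, 0.004, -0.005, 0.004, 0],
  [0.2, 0.004, -0.005, 0.004, 0],
  [0.2, 0.004, -0.005, 0.004, 0],
  [-0.5, 0.004, -0.005, 0.004, 0],
  [-1, 0.004, -0.005, 0.004, 0],
])

```text
time: 3.22
tool_pos: [0.6653, 0.1532, 0.0856]
ee_rot: [2.303, 1.567, 0.111]
wrist_force: [-0.3, 0.4, -0.5]
width: 0.0464
```

Call:
send_rows([
  [-1, 0, 0, 0, 0],
  [-1, 0, 0, 0, 0],
  [-1, 0, 0, 0, 0],
])

```text
time: 3.47
tool_pos: [0.664, 0.1532, 0.0834]
ee_rot: [1.06, 1.571, -1.132]
wrist_force: [0.4, -0.4, -0.2]
width: 0.0267
```

Run:
```python
from h import *
snap('wrist','pics/w4.png')
R=plan([.663,.151,.078],-36)
H=np.array([.5565,.3265])
o=robot.get_obs(); P=o['tool_pos'][:2]; r=P-H; phi=np.degrees(np.arctan2(r[1],r[0])); rr=np.hypot(*r); print(rr,phi)
```

```text
t 3.52 tcp [0.664  0.1532 0.0833] jaw -35.6 q [ 0.14  0.41  1.15 -0.    1.58  0.76] w 0.0227 F [-0.2  0.1  0.5]
delta [0.0053 0.0005 0.0023] roll 0.0074
0.2039162919962062 -58.19886530488919
```

View pics/w4.png

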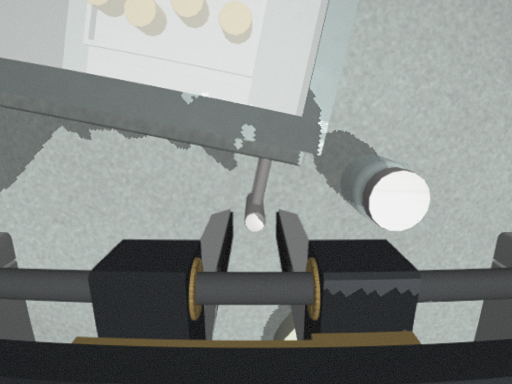

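Well centred; finish closing and work out the arc.

Call:
send_rows([
  [-1, 0.002, 0, 0, 0],
  [-1, 0.002, 0, 0, 0],
  [-1, 0.002, 0, 0, 0],
  [-1, 0.002, 0, 0, 0],
])

```text
time: 3.85
tool_pos: [0.6638, 0.1532, 0.0811]
ee_rot: [-0.548, 1.57, -2.739]
wrist_force: [-0.2, 0.3, -0.5]
width: 0.0003
```

```bash
cat > arc.py <<'E'
from h import *
import sys
H=np.array([.5565,.3265])
R=plan()
o=robot.get_obs(); P=o['tool_pos'][:2]; r=P-H; phi=np.arctan2(r[1],r[0]); rr=np.hypot(*r); print('r',rr,'phi',np.degrees(phi))
rr=.205
step=float(sys.argv[1]); k=float(sys.argv[2])
for i in range(1,6):
    a=phi-np.radians(step*i)
    d=R.T@np.array([H[0]+rr*np.cos(a)-P[0],H[1]+rr*np.sin(a)-P[1],0]); print(d.round(4),'roll',round(np.radians(step*i*k),3))
E
python3 arc.py 5 0.7
```

```text
t 3.85 tcp [0.6638 0.1532 0.0811] jaw -35.6 q [ 0.14  0.41  1.15 -0.    1.58  0.76] w 0.0003 F [-0.2  0.3 -0.5]
r 0.20386434629691794 phi -58.23001897840889
[ 0.     -0.0066  0.0166] roll 0.061
[ 0.     -0.0155  0.0321] roll 0.122
[ 0.     -0.0258  0.0467] roll 0.183
[ 0.     -0.0374  0.0604] roll 0.244
[ 0.    -0.05   0.073] roll 0.305
```

Run:
```python
from h import *
s=snap('wrist','pics/w5.png');snap('top','pics/t5.png');snap('scene','pics/s5.png')
a=cv2.imread('pics/w5.png');b=cv2.imread('pics/t5.png');c=cv2.imread('pics/s5.png')
f=lambda i,y,x:cv2.resize(i[y:y+100,x:x+130],(390,300),interpolation=cv2.INTER_CUBIC)
cv2.imwrite('pics/m5.png',np.vstack([np.hstack([cv2.resize(a,(390,300)),f(a,150,190)]),np.hstack([f(b,100,110),f(c,170,270)])]))
c=load('pics/w5.npz');o=robot.get_obs();print(proj(c,o['tool_pos']),proj(c,o['tool_pos']+[0,0,.02]),proj(c,[.6639,.152,.113]))
```

```text
[254.8167 206.8517] [254.8916 215.6743] [255.9128 223.0511]
```

View pics/m5.png

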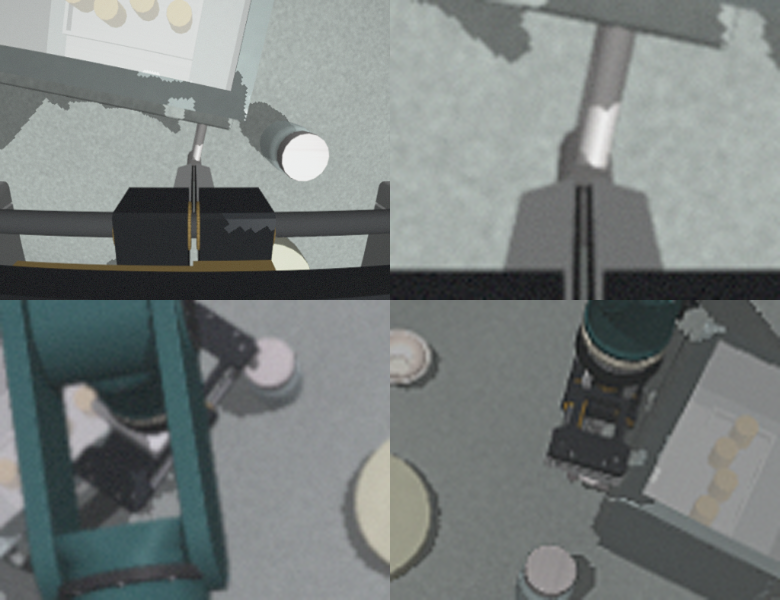

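Run:
```python
from h import *
L=load
obs=[(L('pics/top0.npz'),176,149),(L('pics/scene0.npz'),333.6,220),(L('pics/w1.npz'),256,113),(L('pics/w2.npz'),262,180),(L('pics/w3.npz'),248,224),(L('pics/w4.npz'),255,222)]
print(tri(obs));print(tri(obs[:2]),tri(obs[2:]))
for c,u,v in obs: print(atz(c,u,v,.113))
print(L('pics/w5.npz')[2])
print(robot.get_obs()['tool_pos'])
```

```text
(array([0.6628, 0.1514, 0.1104]), [np.float64(0.003083187303217296), np.float64(0.002483517082281146), np.float64(0.0007782319870756364), np.float64(0.0009521828501848636), np.float64(0.0005114305145286068), np.float64(0.00019072911784308086)])
(array([0.6618, 0.1509, 0.1115]), [np.float64(0.002550064700853077), np.float64(0.0025500647008531068)]) (array([0.6636, 0.1518, 0.112 ]), [np.float64(0.00030531116525930104), np.float64(0.0004422000852627479), np.float64(0.0001927392796124476), np.float64(0.00030910169758959996)])
[0.6607 0.1481 0.113 ]
[0.6628 0.153  0.113 ]
[0.6633 0.152  0.113 ]
[0.6641 0.1519 0.113 ]
[0.6639 0.1519 0.113 ]
[0.6635 0.1523 0.113 ]
[[ 0.8132 -0.5663 -0.1343  0.7025]
 [-0.582  -0.7912 -0.188   0.208 ]
 [ 0.0002  0.2311 -0.9729  0.2972]
 [ 0.      0.      0.      1.    ]]
[0.664  0.1531 0.0814]
```

Run:
```python
from h import *
f=lambda i:cv2.resize(i[140:250,195:325],(390*1,330),interpolation=cv2.INTER_CUBIC)
cv2.imwrite('pics/m6.png',np.hstack([f(cv2.imread(f'pics/w{k}.png')) for k in (4,5)]))
```

```text
(no output)
```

View pics/m6.png

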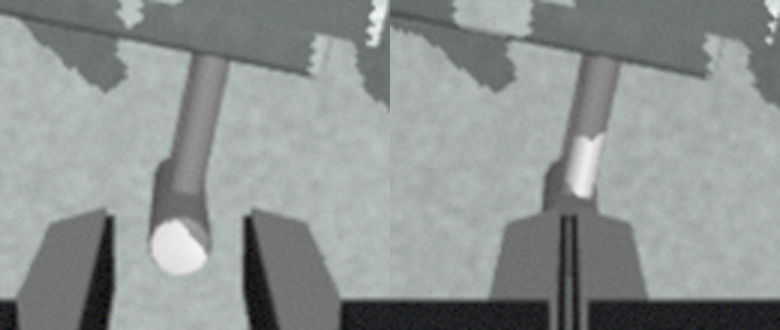

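Run:
```python
from h import *
c=load('pics/w5.npz');R=plan();o=robot.get_obs();t=o['tool_pos']
print(R)
for dz in (-.011,-.008,0,.008):
  for dy in (-.0125,0,.0125): print(dz,dy,proj(c,t+R[:,2]*dz+R[:,1]*dy))
print(o)
```

```text
t 4.00 tcp [0.664  0.1531 0.0814] jaw -35.6 q [ 0.14  0.41  1.15 -0.    1.58  0.76] w 0.0006 F [ 0.6 -0.6 -0.2]
[[ 0.      0.8133 -0.5819]
 [-0.0001 -0.5819 -0.8133]
 [-1.      0.0001  0.0001]]
-0.011 -0.0125 [237.6552 192.3944]
-0.011 0 [254.8231 192.3927]
-0.011 0.0125 [271.9899 192.3884]
-0.008 -0.0125 [237.7074 196.3707]
-0.008 0 [254.8214 196.3698]
-0.008 0.0125 [271.9343 196.3646]
0 -0.0125 [237.8469 206.8508]
0 0 [254.8167 206.8517]
0 0.0125 [271.7856 206.8442]
0.008 -0.0125 [237.9865 217.1511]
0.008 0 [254.8121 217.1538]
0.008 0.0125 [271.6367 217.1441]
{'time': 4.0, 'joint_positions': array([ 0.1436,  0.4082,  1.1524, -0.0001,  1.5809,  0.7646]), 'qvel': array([-0.0001, -0.0015,  0.0014, -0.0006, -0.0007,  0.    ]), 'joint_torque': array([  0.0014, -46.8892, -29.8608,   0.0643,  -0.0387,  -0.    ]), 'tool_pos': array([0.664 , 0.1531, 0.0814]), 'ee_rot': array([ 0.8012,  1.5707, -1.3906]), 'wrist_force': array([ 0.5714, -0.6098, -0.2333]), 'wrist_torque': array([-0.0093, -0.0795, -0.0065]), 'width': 0.0006269293216407347}
```

```bash
python3 - <<'E'
from h import *
o=robot.get_obs()
for n in 'ts':
    c=load(f'pics/{n}5.npz'); p=proj(c,o['tool_pos']); q=proj(c,[.6636,.152,.113]); print(n,p,q)
    im=cv2.imread(f'pics/{n}5.png'); x,y=int(p[0])-45,int(p[1])-45
    k=cv2.resize(im[y:y+90,x:x+90],None,fx=5,fy=5,interpolation=cv2.INTER_CUBIC)
    for P,col in ((p,(0,0,255)),(q,(0,255,0)),(proj(c,o['tool_pos']+[0,0,.019]),(255,0,255))): cv2.circle(k,(int((P[0]-x)*5),int((P[1]-y)*5)),3,col,-1)
    cv2.imwrite(f'pics/k{n}.png',k)
E
python3 -c "
import cv2,numpy as np
cv2.imwrite('pics/k.png',cv2.resize(np.hstack([cv2.imread('pics/kt.png'),cv2.imread('pics/ks.png')]),(800,400)))"
```

```text
t [176.1591 150.5083] [174.624  148.0253]
s [332.142  225.0358] [333.3992 220.3242]
```

View pics/k.png

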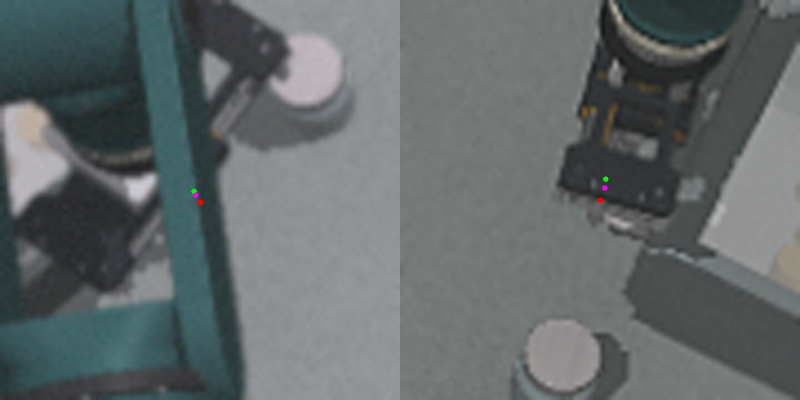

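Call:
send_rows([
  [-1, -0.03, 0, 0, 0],
  [-1, -0.06, 0, 0, 0],
  [-1, -0.08, 0, 0, 0],
  [-1, -0.08, 0, 0.04, 0],
  [-1, -0.08, 0, 0.08, 0],
])

```text
time: 4.42
tool_pos: [0.6188, 0.0888, 0.1631]
ee_rot: [2.203, 1.567, 0.014]
wrist_force: [1.0, -1.9, 0.3]
width: 0.0006
```

Call:
send_rows([
  [-1, 0, 0, 0.04, 0],
  [-1, 0, 0, 0.08, 0],
  [-1, 0, 0, 0.08, 0],
  [-1, 0, 0, 0.08, 0],
])

```text
time: 4.75
tool_pos: [0.5702, 0.0218, 0.162]
ee_rot: [2.377, 1.57, 0.183]
wrist_force: [-0.5, -0.0, -0.3]
width: 0.0004
```

Run:
```python
from h import *
for n in ['top','scene','wrist']: snap(n,f'pics/{n}6.png')
R=plan();o=robot.get_obs()
K=[]
for n in ['top','scene','wrist']:
    c=load(f'pics/{n}6.npz'); p=proj(c,o['tool_pos']); print(n,p)
    im=cv2.imread(f'pics/{n}6.png'); x,y=int(p[0])-45,int(p[1])-45
    k=cv2.resize(im[y:y+90,x:x+90],(400,400),interpolation=cv2.INTER_CUBIC); f=400/90
    for P,col in ((p,(0,0,255)),(proj(c,o['tool_pos']+[0,0,.019]),(255,0,255))): cv2.circle(k,(int((P[0]-x)*f),int((P[1]-y)*f)),2,col,-1)
    K.append(k)
cv2.imwrite('pics/k6.png',np.hstack(K)[:, :800]); cv2.imwrite('pics/k6w.png',K[2])
```

```text
t 4.90 tcp [0.5717 0.0239 0.1616] jaw -35.5 q [-0.06  0.14  1.33  0.    1.67  0.56] w 0.0006 F [ 1.   0.2 -0.1]
top [219.2567 176.1433]
scene [283.1548 197.3608]
wrist [254.5754 206.213 ]
```

View pics/k6.png

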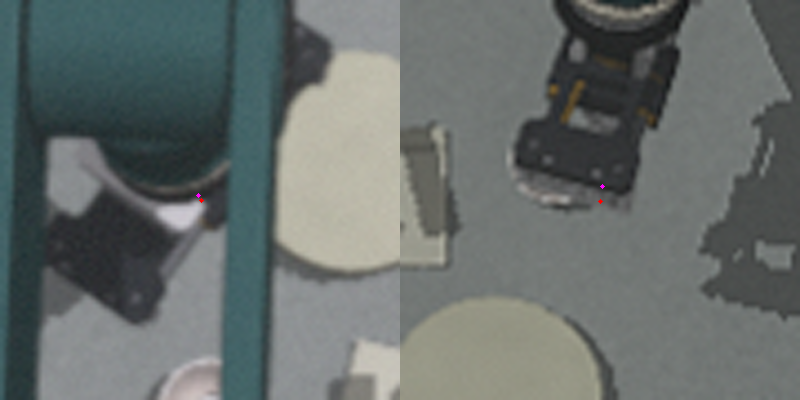

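View pics/k6w.png

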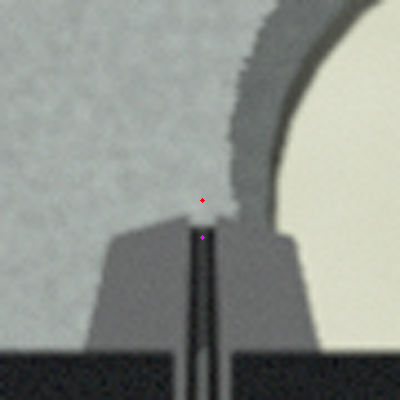

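Run:
```python
from h import *
print(robot.tcp_to_grasp,[a for a in dir(robot) if a[0]!='_'])
```

```text
0.0188 ['IKError', 'close_job', 'get_obs', 'snapshot', 'tcp_to_grasp']
```

Call:
send_rows([
  [-1, 0.04, 0, 0, 0],
  [-1, 0.08, 0, 0, 0],
  [-1, 0.12, 0, 0, 0],
  [-1, 0.135, 0, 0, 0],
  [-1, 0.135, 0, 0, 0],
])

```text
time: 5.32
tool_pos: [0.567, 0.0247, 0.02]
ee_rot: [-1.023, 1.559, 3.071]
wrist_force: [-0.4, -0.5, 0.2]
width: 0.0002
```

Call:
send_rows([
  [-1, 0.01, 0, 0, 0],
  [-1, 0.015, 0, 0, 0],
  [-1, 0.015, 0, 0, 0],
])

```text
time: 5.57
tool_pos: [0.5717, 0.0235, 0.0118]
ee_rot: [2.109, 1.57, -0.082]
wrist_force: [-0.7, 0.0, 0.4]
width: 0.0005
```

Run:
```python
from h import *
snap('wrist','pics/w7.png'); plan()
```

```text
t 5.62 tcp [0.572  0.0233 0.0125] jaw -35.6 q [-0.06  0.22  1.54 -0.    1.38  0.56] w 0.0006 F [ 0.2 -0.  -0.1]
```

View pics/w7.png

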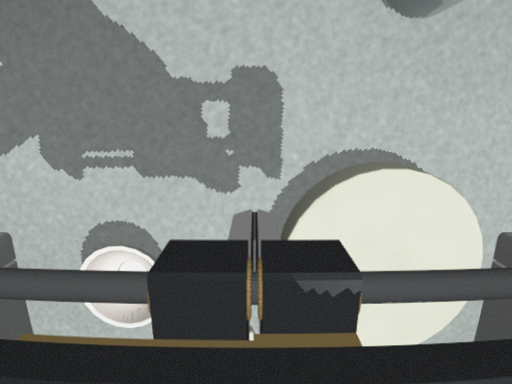

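Call:
send_rows([
  [-1, 0.006, 0, 0, 0],
  [-1, 0.01, 0, 0, 0],
  [-1, 0.01, 0, 0, 0],
])

```text
time: 5.87
tool_pos: [0.5706, 0.023, 0.001]
ee_rot: [-0.777, 1.57, -2.969]
wrist_force: [-1.2, 0.8, -0.3]
width: 0.0004
```

Call:
send_rows([
  [-1, 0.002, 0, 0, 0],
  [-1, 0.003, 0, 0, 0],
  [-1, 0.003, 0, 0, 0],
])

```text
time: 6.12
tool_pos: [0.5707, 0.023, -0.0018]
ee_rot: [-0.697, 1.571, -2.889]
wrist_force: [-0.0, -0.7, -1.2]
width: 0.0002
```

Call:
send_rows([
  [-1, 0.002, 0, 0, 0],
  [-1, 0.003, 0, 0, 0],
  [-1, 0.003, 0, 0, 0],
])

```text
time: 6.37
tool_pos: [0.5707, 0.023, -0.0049]
ee_rot: [-0.834, 1.57, -3.026]
wrist_force: [-0.8, 1.1, -0.0]
width: 0.0005
```

Call:
send_rows([
  [-1, 0.002, 0, 0, 0],
  [-1, 0.004, 0, 0, 0],
  [-1, 0.004, 0, 0, 0],
])

```text
time: 6.62
tool_pos: [0.5704, 0.023, -0.0092]
ee_rot: [-0.911, 1.57, -3.103]
wrist_force: [0.2, 0.6, -0.3]
width: 0.0003
```

Call:
send_rows([
  [-1, 0.002, 0, 0, 0],
  [-1, 0.004, 0, 0, 0],
  [-1, 0.004, 0, 0, 0],
])

```text
time: 6.87
tool_pos: [0.5705, 0.023, -0.0132]
ee_rot: [-0.885, 1.57, -3.076]
wrist_force: [0.9, -0.4, 1.0]
width: 0.0006
```

Call:
send_rows([
  [-1, 0.002, 0, 0, 0],
  [-1, 0.004, 0, 0, 0],
  [-1, 0.004, 0, 0, 0],
])

```text
time: 7.12
tool_pos: [0.5705, 0.023, -0.0172]
ee_rot: [-0.851, 1.57, -3.043]
wrist_force: [0.4, 0.6, 1.0]
width: 0.0004
```

Run:
```python
from h import *
snap('wrist','pics/w8.png'); plan()
im=cv2.imread('pics/w8.png');cv2.imwrite('pics/w8c.png',cv2.resize(im[130:280,155:355],None,fx=4,fy=4))
snap('scene','pics/s8.png');im=cv2.imread('pics/s8.png')
p=proj(load('pics/s8.npz'),[.57,.023,.015]);x,y=map(int,p);cv2.imwrite('pics/s8c.png',cv2.resize(im[y-60:y+60,x-80:x+80],None,fx=5,fy=5));print(p)
```

```text
t 7.17 tcp [ 0.5706  0.023  -0.017 ] jaw -35.6 q [-0.06  0.24  1.57 -0.    1.33  0.56] w 0.0008 F [-0.4 -1.  -0.1]
[280.4621 219.7531]
```

View pics/w8c.png

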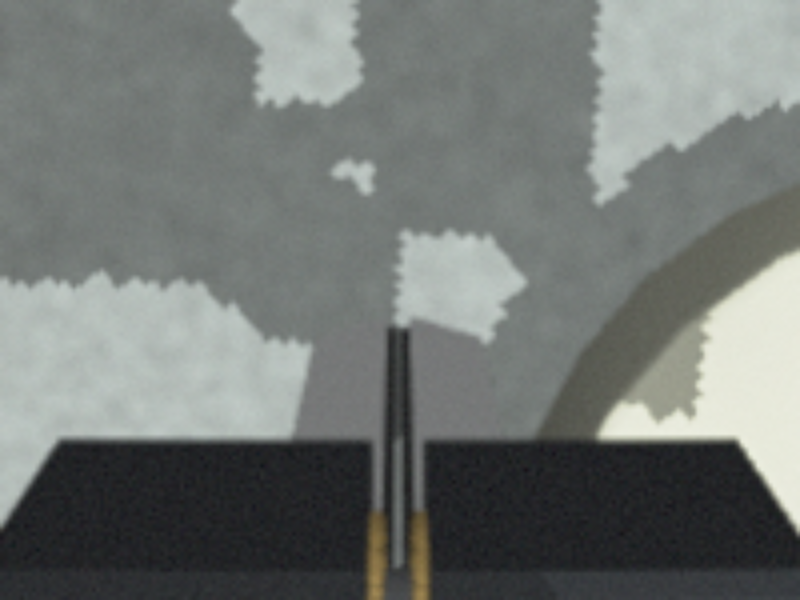

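View pics/s8c.png

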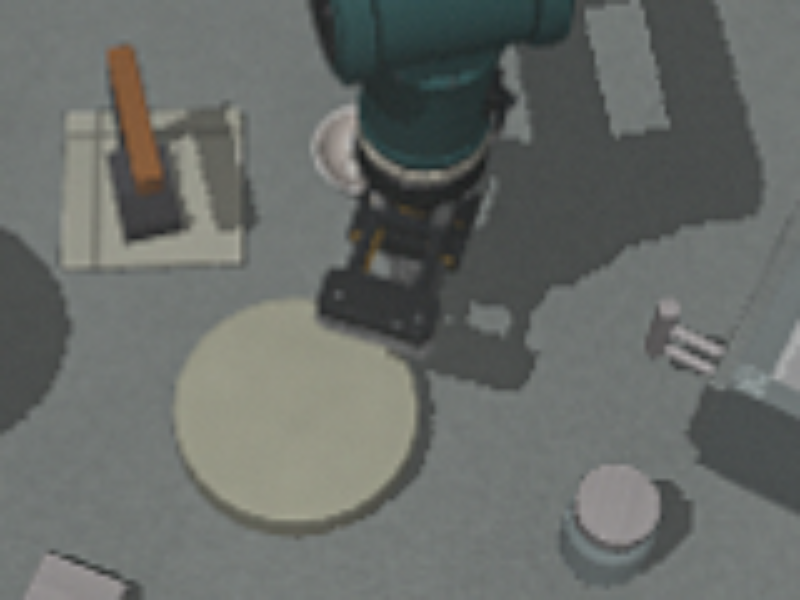

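Call:
send_rows([
  [-1, 0.002, 0, 0, 0],
  [-1, 0.004, 0, 0, 0],
  [-1, 0.004, 0, 0, 0],
])

```text
time: 7.47
tool_pos: [0.5705, 0.023, -0.0211]
ee_rot: [-0.856, 1.57, -3.048]
wrist_force: [0.4, -0.1, -0.5]
width: 0.0004
```

Call:
send_rows([
  [-1, 0.001, 0, 0, 0],
  [-1, 0.003, 0, 0, 0],
  [-1, 0.003, 0, 0, 0],
])

```text
time: 7.72
tool_pos: [0.5705, 0.023, -0.0241]
ee_rot: [-0.861, 1.57, -3.053]
wrist_force: [0.5, 0.0, 0.4]
width: 0.0005
```

Call:
send_rows([
  [-1, 0.001, 0, 0, 0],
  [-1, 0.003, 0, 0, 0],
  [-1, 0.003, 0, 0, 0],
])

```text
time: 7.97
tool_pos: [0.5706, 0.023, -0.0271]
ee_rot: [-0.9, 1.57, -3.092]
wrist_force: [-0.8, 0.2, 0.2]
width: 0.0005
```

Call:
send_rows([
  [-1, 0.001, 0, 0, 0],
  [-1, 0.002, 0, 0, 0],
  [-1, 0.002, 0, 0, 0],
])

```text
time: 8.22
tool_pos: [0.5707, 0.023, -0.0289]
ee_rot: [-0.836, 1.57, -3.028]
wrist_force: [-0.6, -0.4, -0.3]
width: 0.0007
```

Call:
send_rows([
  [-1, 0.001, 0, 0, 0],
  [-1, 0.002, 0, 0, 0],
  [-1, 0.002, 0, 0, 0],
])

```text
time: 8.47
tool_pos: [0.5707, 0.023, -0.0309]
ee_rot: [-0.85, 1.57, -3.042]
wrist_force: [0.3, -0.3, 0.8]
width: 0.0007
```

Call:
send_rows([
  [-1, 0.001, 0, 0, 0],
  [-1, 0.002, 0, 0, 0],
  [-1, 0.002, 0, 0, 0],
])

```text
time: 8.72
tool_pos: [0.5707, 0.023, -0.0329]
ee_rot: [-0.737, 1.57, -2.929]
wrist_force: [-0.4, 0.1, 0.7]
width: 0.0005
```

Call:
send_rows([
  [-1, 0.001, 0, 0, 0],
  [-1, 0.002, 0, 0, 0],
  [-1, 0.002, 0, 0, 0],
])

```text
time: 8.97
tool_pos: [0.5707, 0.023, -0.0349]
ee_rot: [-0.743, 1.57, -2.935]
wrist_force: [0.1, 0.2, -0.6]
width: 0.0005
```

Call:
send_rows([
  [-1, 0.001, 0, 0, 0],
  [-1, 0.002, 0, 0, 0],
  [-1, 0.002, 0, 0, 0],
])

```text
time: 9.22
tool_pos: [0.5709, 0.023, -0.0367]
ee_rot: [1.546, 1.571, -0.645]
wrist_force: [0.6, 0.3, 0.0]
width: 0.0007
```

Run:
```python
from h import *
snap('wrist','pics/w9.png'); plan()
im=cv2.imread('pics/w9.png');cv2.imwrite('pics/w9c.png',cv2.resize(im[130:280,155:355],None,fx=4,fy=4))
```

```text
t 9.27 tcp [ 0.5709  0.0231 -0.0367] jaw -35.6 q [-0.06  0.26  1.59 -0.    1.29  0.56] w 0.0006 F [-0.2 -0.5  0.7]
```

View pics/w9c.png

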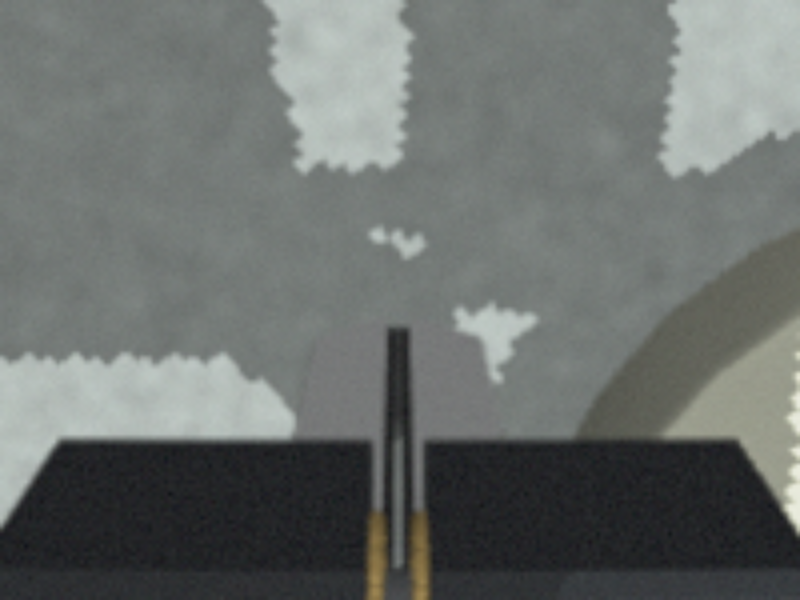

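Call:
send_rows([
  [-1, 0.001, 0, 0, 0],
  [-1, 0.003, 0, 0, 0],
  [-1, 0.003, 0, 0, 0],
])

```text
time: 9.52
tool_pos: [0.571, 0.023, -0.0369]
ee_rot: [1.632, 1.57, -0.56]
wrist_force: [-4.6, 0.2, 12.6]
width: 0.0007
```

Call:
send_rows([
  [-1, 0.001, 0, 0, 0],
  [-1, 0.003, 0, 0, 0],
  [-1, 0.003, 0, 0, 0],
])

```text
time: 9.77
tool_pos: [0.5711, 0.0231, -0.037]
ee_rot: [1.688, 1.57, -0.504]
wrist_force: [-11.3, -0.4, 24.4]
width: 0.0005
```

Run:
```python
from h import *
snap('wrist','pics/w10.png'); plan()
c=load('pics/w10.npz'); print(c[2]); im=cv2.imread('pics/w10.png')
for k in np.linspace(0,6.28,40):
    q=proj(c,[.621+.076*np.cos(k),-.068+.076*np.sin(k),.03]); cv2.circle(im,(int(q[0]),int(q[1])),1,(0,0,255),-1)
cv2.imwrite('pics/w10c.png',im)
```

```text
t 9.82 tcp [ 0.5711  0.023  -0.037 ] jaw -35.6 q [-0.06  0.26  1.59 -0.    1.29  0.56] w 0.0006 F [-10.7   0.3  24.8]
[[ 0.8134 -0.5663 -0.1333  0.6095]
 [-0.5818 -0.7913 -0.1883  0.0779]
 [ 0.0011  0.2307 -0.973   0.1791]
 [ 0.      0.      0.      1.    ]]
```

View pics/w10c.png

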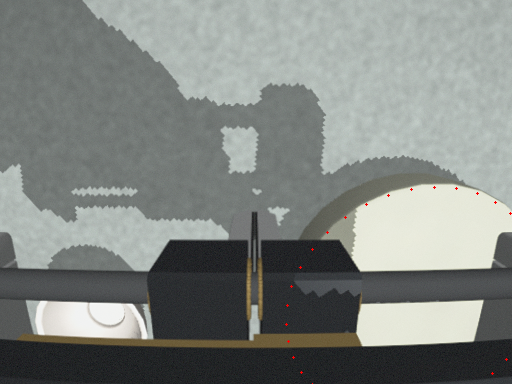

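Call:
send_rows([
  [-1, -0.04, 0, 0, 0],
  [-1, -0.08, 0, 0, 0],
  [-1, -0.12, 0, 0, 0],
  [-1, -0.155, 0, -0.01, 0],
  [0.2, -0.155, 0, -0.05, 0],
])

```text
time: 10.23
tool_pos: [0.6041, 0.0603, 0.1236]
ee_rot: [2.04, 1.554, -0.157]
wrist_force: [2.2, -0.1, 1.3]
width: 0.0041
```

Call:
send_rows([
  [0.2, 0, 0, -0.04, 0],
  [0.2, 0, 0, -0.08, 0],
  [0.2, 0, 0, -0.1, 0],
  [0.2, 0, 0, -0.1, 0],
  [0.2, 0, 0, -0.1, 0],
])

```text
time: 10.65
tool_pos: [0.658, 0.1457, 0.1113]
ee_rot: [-0.438, 1.569, -2.628]
wrist_force: [0.0, -0.7, -0.9]
width: 0.0369
```

Run:
```python
from h import *
plan([.6637,.152,.0415],-36)
```

```text
t 10.65 tcp [0.658  0.1457 0.1113] jaw -35.5 q [ 0.13  0.38  1.13 -0.    1.63  0.75] w 0.0369 F [ 0.  -0.7 -0.9]
delta [ 0.0698  0.0011 -0.0086] roll 0.0090
```

Call:
send_rows([
  [0.2, 0, 0.001, -0.0085, 0],
  [0.2, 0, 0.001, -0.0085, 0],
  [0.2, 0.035, 0.001, -0.0085, 0],
  [0.2, 0.07, 0.001, -0.0085, 0],
  [0.2, 0.07, 0.001, -0.0085, 0],
])

```text
time: 11.07
tool_pos: [0.6581, 0.1494, 0.034]
ee_rot: [-0.783, 1.556, -2.976]
wrist_force: [-1.0, 0.7, -1.8]
width: 0.0562
```

Call:
send_rows([
  [-1, 0, 0, 0, 0],
  [-1, 0, 0, 0, 0],
  [-1, 0, 0, 0, 0],
  [-1, 0, 0, 0, 0],
  [-1, 0, 0, 0, 0],
])

```text
time: 11.48
tool_pos: [0.6653, 0.1515, 0.045]
ee_rot: [2.305, 1.567, 0.113]
wrist_force: [-0.3, -0.0, 0.6]
width: 0.0264
```

Call:
send_rows([
  [-1, 0, 0, 0, 0],
  [-1, 0, 0, 0, 0],
  [-1, 0, 0, 0, 0],
])

```text
time: 11.73
tool_pos: [0.6635, 0.1521, 0.0434]
ee_rot: [-2.312, 1.57, 1.78]
wrist_force: [-2.7, 1.7, 3.7]
width: 0.0135
```

```bash
python3 arc.py 5 0.7
```

```text
t 11.73 tcp [0.6635 0.1521 0.0434] jaw -35.6 q [0.14 0.43 1.2  0.   1.51 0.76] w 0.0135 F [-2.7  1.7  3.7]
r 0.20460439485050147 phi -58.45282871391654
[-0.     -0.0073  0.0163] roll 0.061
[-0.     -0.0164  0.0317] roll 0.122
[-0.     -0.0267  0.0463] roll 0.183
[-0.     -0.0383  0.0599] roll 0.244
[-0.     -0.051   0.0725] roll 0.305
```

Call:
send_rows([
  [-1, 0, -0.0073, 0.0163, 0.06],
  [-1, 0, -0.0164, 0.0317, 0.12],
  [-1, 0, -0.0267, 0.0463, 0.18],
  [-1, 0, -0.0383, 0.06, 0.24],
  [-1, 0, -0.051, 0.0725, 0.305],
])

```text
time: 12.15
tool_pos: [0.5804, 0.1251, 0.0434]
ee_rot: [-2.676, 1.564, 1.107]
wrist_force: [0.6, 9.2, 3.3]
width: 0.0134
```

```bash
python3 arc.py 5 0.7
```

```text
t 12.15 tcp [0.5804 0.1251 0.0434] jaw -53.2 q [0.11 0.24 1.45 0.01 1.45 1.04] w 0.0134 F [0.6 9.2 3.3]
r 0.20280546800888927 phi -83.21983815504204
[-0.0001 -0.0077  0.0162] roll 0.061
[-0.0001 -0.0186  0.0304] roll 0.122
[-0.0002 -0.0307  0.0435] roll 0.183
[-0.0002 -0.0439  0.0556] roll 0.244
[-0.0002 -0.0581  0.0665] roll 0.305
```

Call:
send_rows([
  [-1, 0, -0.0082, 0.0152, 0.06],
  [-1, 0, -0.0191, 0.0294, 0.12],
  [-1, 0, -0.0312, 0.0425, 0.18],
  [-1, 0, -0.0444, 0.0546, 0.24],
  [-1, 0, -0.0586, 0.0655, 0.305],
])

```text
time: 12.57
tool_pos: [0.4943, 0.1347, 0.0434]
ee_rot: [-2.497, 1.559, 0.982]
wrist_force: [5.5, 13.8, -1.0]
width: 0.0132
```

```bash
python3 arc.py 5 0.7
```

```text
t 12.57 tcp [0.4943 0.1347 0.0434] jaw -70.7 q [0.15 0.06 1.66 0.01 1.42 1.38] w 0.0132 F [ 5.5 13.8 -1. ]
r 0.20166125412564215 phi -107.96715388465964
[-0.0001 -0.0088  0.0158] roll 0.061
[-0.0001 -0.0214  0.0284] roll 0.122
[-0.0001 -0.0351  0.04  ] roll 0.183
[-0.0001 -0.0497  0.0503] roll 0.244
[-0.0001 -0.0651  0.0593] roll 0.305
```

```bash
python3 - <<'E'
from h import *
from scipy.optimize import least_squares
P=np.array([(.6635,.1521),(.5804,.1251),(.4943,.1347)])
r=least_squares(lambda h:np.hypot(*(P-h).T)-.205,[.556,.326]);print(r.x,r.fun)
E
sed -i 's/^H=.*/H=np.array([float(sys.argv[3]),float(sys.argv[4])])/' arc.py
python3 arc.py 5 0.6 .556 .329
```

```text
[0.5598 0.329 ] [ 0.     -0.0001  0.    ]
t 12.57 tcp [0.4943 0.1347 0.0434] jaw -70.7 q [0.15 0.06 1.66 0.01 1.42 1.38] w 0.0132 F [ 5.5 13.8 -1. ]
r 0.20388891420056052 phi -107.61678369091729
[-0.0001 -0.0105  0.0145] roll 0.052
[-0.0001 -0.023   0.0272] roll 0.105
[-0.0001 -0.0366  0.0389] roll 0.157
[-0.0001 -0.0511  0.0493] roll 0.209
[-0.0001 -0.0665  0.0584] roll 0.262
```

Hinge refits to (0.560, 0.329).

```bash
python3 arc.py 5 0.6 .5598 .329
```

```text
t 12.57 tcp [0.4943 0.1347 0.0434] jaw -70.7 q [0.15 0.06 1.66 0.01 1.42 1.38] w 0.0132 F [ 5.5 13.8 -1. ]
r 0.20507096571930744 phi -108.62874530129483
[-0.     -0.0117  0.0136] roll 0.052
[-0.0001 -0.0244  0.0261] roll 0.105
[-0.0001 -0.0382  0.0375] roll 0.157
[-0.0001 -0.0529  0.0476] roll 0.209
[-0.     -0.0685  0.0564] roll 0.262
```

Call:
send_rows([
  [-1, 0, -0.0135, 0.0136, 0.05],
  [-1, 0, -0.0265, 0.0261, 0.1],
  [-1, 0, -0.04, 0.0375, 0.15],
  [-1, 0, -0.055, 0.0476, 0.2],
  [-1, 0, -0.0705, 0.0564, 0.26],
])

```text
time: 12.98
tool_pos: [0.4182, 0.1794, 0.0434]
ee_rot: [-2.711, 1.563, 0.507]
wrist_force: [7.5, 5.4, -2.1]
width: 0.0135
```

```bash
python3 arc.py 3 0.6 .5598 .329
```

```text
t 12.98 tcp [0.4182 0.1794 0.0434] jaw -85.6 q [ 0.28 -0.07  1.78  0.    1.42  1.77] w 0.0135 F [ 7.5  5.4 -2.1]
r 0.20597537706393199 phi -133.43910513356488
[-0.     -0.0088  0.0063] roll 0.031
[-0.     -0.0173  0.0128] roll 0.063
[-0.0001 -0.0261  0.0189] roll 0.094
[-0.0001 -0.0353  0.0246] roll 0.126
[-0.0001 -0.0447  0.0297] roll 0.157
```

Call:
send_rows([
  [-1, 0, -0.01, 0.0063, 0.03],
  [-1, 0, -0.019, 0.0128, 0.06],
  [-1, 0, -0.028, 0.0189, 0.09],
  [-1, 0, -0.0365, 0.0246, 0.12],
  [-1, 0, -0.0365, 0.0246, 0.12],
])

```text
time: 13.4
tool_pos: [0.3889, 0.2128, 0.0433]
ee_rot: [-2.756, 1.568, 0.347]
wrist_force: [1.5, -0.6, 3.0]
width: 0.0134
```

Call:
send_rows([
  [0.2, 0, 0, 0, 0],
  [0.2, 0, 0, 0, 0],
  [0.2, 0, 0, 0, 0],
  [0.2, 0, 0, 0, 0],
])

```text
time: 13.73
tool_pos: [0.3885, 0.2111, 0.0419]
ee_rot: [0.706, 1.57, -2.476]
wrist_force: [0.5, 0.1, -0.4]
width: 0.0367
```

```bash
python3 arc.py 3 0.6 .5598 .329
```

```text
t 13.73 tcp [0.3885 0.2111 0.0419] jaw -92.3 q [ 0.37 -0.09  1.81 -0.    1.43  1.98] w 0.0367 F [ 0.5  0.1 -0.4]
r 0.2079188472483013 phi -145.45945413099156
[-0.     -0.0105  0.0039] roll 0.031
[-0.     -0.0196  0.0096] roll 0.063
[-0.     -0.0289  0.0149] roll 0.094
[-0.     -0.0385  0.0196] roll 0.126
[-0.     -0.0484  0.0239] roll 0.157
```

Call:
send_rows([
  [0.2, -0.03, 0, 0, 0],
  [0.2, -0.07, 0, 0, 0],
  [0.2, -0.11, 0, 0, 0],
  [0.2, -0.15, 0, 0, 0],
  [0.2, -0.15, 0, 0, 0],
])

```text
time: 14.15
tool_pos: [0.3929, 0.2129, 0.2015]
ee_rot: [-2.745, 1.555, 0.356]
wrist_force: [0.3, 0.5, 0.6]
width: 0.0564
```

Run:
```python
from h import *
snap('top','pics/t11.png');snap('scene','pics/s11.png')
plan([.4415,-.1168,.19],86.3)
```

```text
t 14.25 tcp [0.39   0.2118 0.1943] jaw -92.3 q [ 0.37 -0.16  1.56 -0.    1.74  1.98] w 0.0569 F [-0.5 -0.7 -0.5]
delta [ 0.0041  0.3263 -0.0648] roll 0.0240
```

View pics/t11.png

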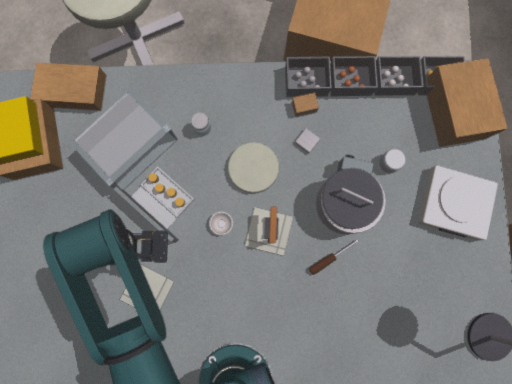

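View pics/s11.png

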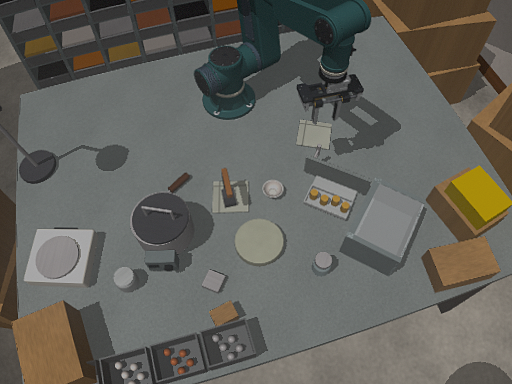

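Call:
send_rows([
  [0.0, 0, 0.04, -0.01, 0.02],
  [0.0, 0, 0.08, -0.02, 0.02],
  [0.0, 0, 0.12, -0.03, 0.02],
  [0.0, 0, 0.16, -0.04, 0.02],
  [0.0, 0, 0.2, -0.045, 0.02],
])

```text
time: 14.67
tool_pos: [0.4246, 0.0081, 0.1896]
ee_rot: [-0.023, 1.567, 3.059]
wrist_force: [0.8, -0.4, 1.1]
width: 0.0473
```

Call:
send_rows([
  [0.0, 0, 0.04, 0.01, 0],
  [0.0, 0, 0.08, 0.02, 0],
  [0.0, 0, 0.11, 0.03, 0],
  [0.0, 0, 0.126, 0.03, 0],
  [0.0, 0, 0.126, 0.03, 0],
])

```text
time: 15.08
tool_pos: [0.3861, -0.1165, 0.1897]
ee_rot: [-0.075, 1.566, 3.0]
wrist_force: [0.8, -0.6, 0.2]
width: 0.0469
```

Run:
```python
from h import *
snap('wrist','pics/w12.png')
plan([.4415,-.1168,.19],86.3)
c=load('pics/w12.npz')
for p in ([.4415,-.1168,.124],[.4893,-.1208,.124],[.3931,-.1145,.124],[.43,-.111,.008]): print(proj(c,p))
```

```text
t 15.13 tcp [ 0.3866 -0.1148  0.19  ] jaw -93.7 q [-0.43 -0.24  1.64  0.    1.75  1.21] w 0.0470 F [-0.2  0.7 -0. ]
delta [-0.0002 -0.0015 -0.055 ] roll 0.0004
[251.0527 125.8609]
[251.8932  70.4132]
[252.1317 178.2105]
[248.0291 131.3338]
```

View pics/w12.png

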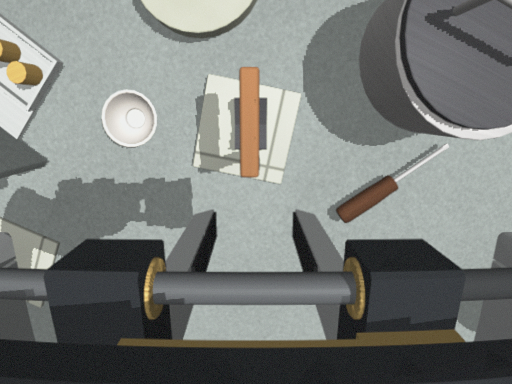

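Run:
```python
from h import *
c=load('pics/w12.npz')
a=atz(c,249,68,.124);b=atz(c,249.7,177,.124);m=(a+b)/2;print(a,b,m,np.linalg.norm(a-b),np.degrees(np.arctan2(*(a-b)[1::-1])))
print('tile',[atz(c,*p,.008)[:2] for p in ((209,74),(302,94),(282,182),(193,163))], np.mean([atz(c,*p,.008)[:2] for p in ((209,74),(302,94),(282,182),(193,163))],axis=0))
plan([m[0],m[1],.0575],np.degrees(np.arctan2(*(a-b)[1::-1]))-90)
```

```text
[ 0.4915 -0.1184  0.124 ] [ 0.3944 -0.1123  0.124 ] [ 0.4429 -0.1154  0.124 ] 0.09727015114881152 -3.6049019918845535
tile [array([ 0.5036, -0.0677]), array([ 0.4719, -0.1818]), array([ 0.3605, -0.1514]), array([ 0.3939, -0.0359])] [ 0.4325 -0.1092]
t 15.13 tcp [ 0.3866 -0.1148  0.19  ] jaw -93.7 q [-0.43 -0.24  1.64  0.    1.75  1.21] w 0.0470 F [-0.2  0.7 -0. ]
delta [ 0.1323 -0.0028 -0.0568] roll -0.0013
```

Call:
send_rows([
  [0.0, 0, -0.003, -0.03, 0],
  [0.0, 0, -0.003, -0.057, 0],
  [0.0, 0.02, -0.003, -0.057, 0],
  [0.0, 0.05, -0.003, -0.057, 0],
  [0.0, 0.08, -0.003, -0.057, 0],
])

```text
time: 15.55
tool_pos: [0.4457, -0.1129, 0.1107]
ee_rot: [-1.326, 1.57, 1.758]
wrist_force: [-0.0, 0.7, -0.5]
width: 0.0469
```

Call:
send_rows([
  [0.0, 0.02, 0, 0, 0],
  [0.0, 0.04, 0, 0, 0],
  [0.0, 0.052, 0, 0, 0],
  [0.0, 0.052, 0, 0, 0],
  [0.0, 0.052, 0, 0, 0],
])

```text
time: 15.97
tool_pos: [0.444, -0.1128, 0.0588]
ee_rot: [-0.403, 1.567, 2.68]
wrist_force: [-0.7, -0.3, 0.9]
width: 0.0473
```

Run:
```python
from h import *
snap('wrist','pics/w13.png')
plan([.443,-.1154,.0575],-93.6)
```

```text
t 16.02 tcp [ 0.445  -0.1134  0.0602] jaw -93.4 q [-0.37 -0.07  1.74  0.    1.47  1.26] w 0.0470 F [ 0.3 -0.2 -0. ]
delta [0.0027 0.0021 0.0019] roll 0.0040
```

View pics/w13.png

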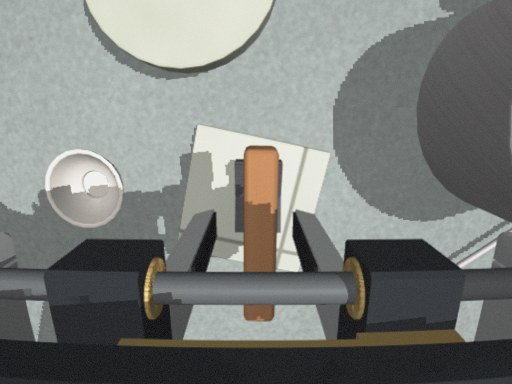

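Handle runs between the jaws, from (261,148) to (259,318); shift 2 mm and close.

Call:
send_rows([
  [0.0, 0.002, 0.0025, 0.002, 0],
  [-0.5, 0.002, 0.0025, 0.002, 0],
  [-1, 0.002, 0.0025, 0.002, 0],
  [-1, 0.002, 0.0025, 0.002, 0],
  [-1, 0.002, 0.0025, 0.002, 0],
])

```text
time: 16.43
tool_pos: [0.4432, -0.117, 0.0589]
ee_rot: [2.829, 1.57, -0.373]
wrist_force: [-0.3, -0.2, 0.3]
width: 0.0239
```

Call:
send_rows([
  [-1, 0, 0, 0, 0],
  [-1, 0, 0, 0, 0],
  [-1, 0, 0, 0, 0],
  [-1, 0, 0, 0, 0],
])

```text
time: 16.77
tool_pos: [0.4431, -0.1169, 0.0587]
ee_rot: [2.756, 1.57, -0.446]
wrist_force: [0.7, -0.3, 1.0]
width: 0.0178
```

Call:
send_rows([
  [-1, -0.01, 0, 0, 0],
  [-1, -0.03, 0, 0, 0],
  [-1, -0.06, 0, 0, 0],
  [-1, -0.06, 0, 0, 0],
])

```text
time: 17.1
tool_pos: [0.4461, -0.118, 0.1242]
ee_rot: [2.816, 1.561, -0.386]
wrist_force: [1.2, -0.1, -0.8]
width: 0.0176
```

Run:
```python
from h import *
snap('wrist','pics/w14.png');snap('scene','pics/s14.png');snap('top','pics/t14.png')
plan([.443,-.1154,.0575],-93.6)
a=cv2.imread('pics/s14.png')[130:280,110:310]; cv2.imwrite('pics/m14.png',cv2.resize(a,None,fx=4,fy=4,interpolation=cv2.INTER_CUBIC))
```

```text
t 17.25 tcp [ 0.4425 -0.1166  0.1177] jaw -93.4 q [-0.38 -0.1   1.66 -0.    1.59  1.25] w 0.0180 F [-0.8 -0.1 -3.5]
delta [ 0.0602 -0.0012 -0.0005] roll 0.0026
```

View pics/m14.png

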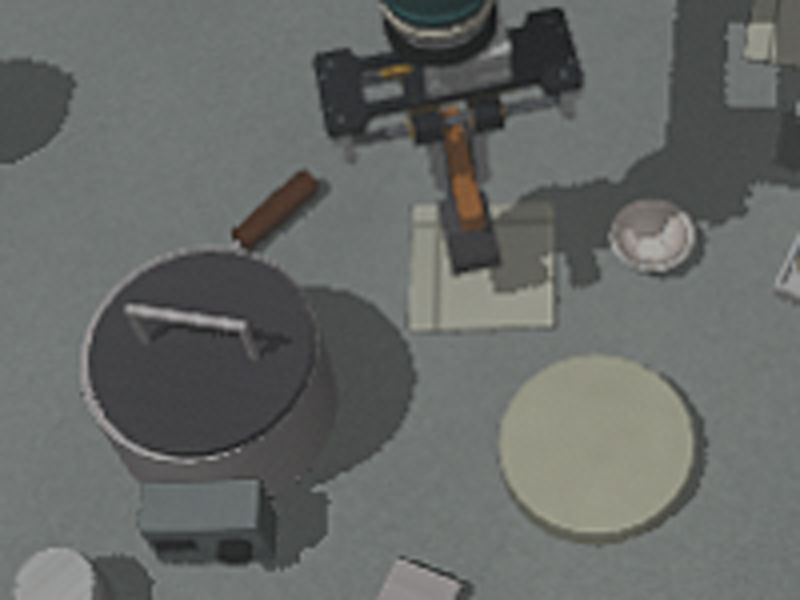

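View pics/w14.png

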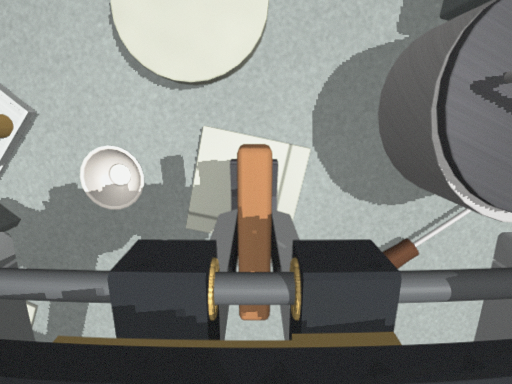

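Call:
send_rows([
  [-1, -0.035, 0, 0, 0],
  [-1, -0.07, 0, 0, 0],
  [-1, -0.105, 0.02, 0.005, 0.05],
  [-1, -0.132, 0.05, 0.01, 0.1],
  [-1, -0.132, 0.08, 0.015, 0.2],
])

```text
time: 17.67
tool_pos: [0.4247, -0.1971, 0.2554]
ee_rot: [2.85, 1.562, -0.552]
wrist_force: [0.6, -0.3, -1.4]
width: 0.0175
```

Call:
send_rows([
  [-1, 0, 0.025, 0.0, 0.06],
  [-1, 0, 0.05, 0.0, 0.12],
  [-1, 0, 0.08, 0.0, 0.18],
  [-1, 0, 0.09, 0.0, 0.194],
  [-1, 0, 0.09, 0.0, 0.194],
])

```text
time: 18.08
tool_pos: [0.3985, -0.284, 0.2476]
ee_rot: [-0.182, 1.566, 2.502]
wrist_force: [-0.5, 0.2, -3.4]
width: 0.0175
```

Run:
```python
from h import *
plan([.40,-.285,.25],-116)
snap('wrist','pics/w15.png')
c=load('pics/w15.npz')
for p in ([.5279,-.2981,.178],[.4893,-.3771,.178]): print(proj(c,p))
```

```text
t 18.08 tcp [ 0.3985 -0.284   0.2476] jaw -116.2 q [-0.73 -0.05  1.35 -0.    1.84  1.29] w 0.0175 F [-0.5  0.2 -3.4]
delta [-0.0024  0.0003 -0.0017] roll -0.0039
[204.0381  48.4129]
[304.3227  48.0491]
```

View pics/w15.png

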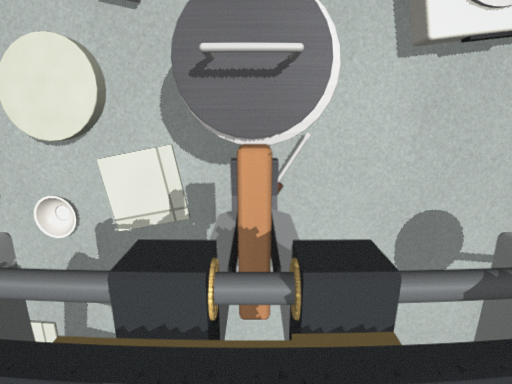

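```bash
cat > bar.py <<'E'
from h import *
import sys
fn=sys.argv[1];u1,v1,u2,v2,z=map(float,sys.argv[2:7])
c=load(fn);a=atz(c,u1,v1,z);b=atz(c,u2,v2,z);m=(a+b)/2
ang=np.degrees(np.arctan2(*(a-b)[1::-1]))
print('bar',a[:2],b[:2],'mid',m[:2],'len',np.linalg.norm(a-b),'ang',ang)
E
python3 bar.py pics/w15.png.npz 0 0 1 1 1 2>/dev/null; python3 bar.py pics/w15.npz 201 47 303.5 46.5 .178
```

```text
bar [ 0.5302 -0.2963] [ 0.4908 -0.377 ] mid [ 0.5105 -0.3366] len 0.08980658330790114 ang 64.0056661700025
```

Run:
```python
from h import *
lx=np.array([np.cos(np.radians(-26)),np.sin(np.radians(-26))]);M=np.array([.5105,-.3366])
p=M-.1*lx;print(p); plan([p[0],p[1],.195],-116)
```

```text
[ 0.4206 -0.2928]
t 18.13 tcp [ 0.3992 -0.2825  0.2482] jaw -116.1 q [-0.73 -0.05  1.35  0.    1.84  1.29] w 0.0177 F [ 0.1 -0.1 -3. ]
delta [ 0.0531 -0.0001 -0.024 ] roll -0.0014
```

Call:
send_rows([
  [-1, 0.01, 0, -0.005, 0],
  [-1, 0.025, 0, -0.012, 0],
  [-1, 0.04, 0, -0.02, 0],
  [-1, 0.05, 0, -0.024, 0],
  [-1, 0.053, 0, -0.024, 0],
])

```text
time: 18.55
tool_pos: [0.4215, -0.2912, 0.194]
ee_rot: [-0.358, 1.565, 2.332]
wrist_force: [-0.4, 0.8, -1.7]
width: 0.0178
```

Call:
send_rows([
  [-1, 0, 0, 0, 0],
  [-1, 0, 0, 0, 0],
  [-1, 0, 0, 0, 0],
])

```text
time: 18.8
tool_pos: [0.4219, -0.2931, 0.1986]
ee_rot: [2.891, 1.569, -0.704]
wrist_force: [0.2, -0.6, -2.4]
width: 0.0178
```

Run:
```python
from h import *
M=np.array([.5105,-.3366])
plan([M[0],M[1],.195],-116)
snap('wrist','pics/w16.png');snap('scene','pics/s16.png')
a=cv2.imread('pics/s16.png')[150:250,110:240]; cv2.imwrite('pics/m16.png',cv2.resize(a,None,fx=6,fy=6,interpolation=cv2.INTER_CUBIC))
```

```text
t 18.80 tcp [ 0.4219 -0.2931  0.1986] jaw -116.0 q [-0.72  0.    1.4   0.    1.74  1.31] w 0.0178 F [ 0.2 -0.6 -2.4]
delta [ 0.0038  0.0002 -0.0987] roll 0.0002
```

View pics/w16.png

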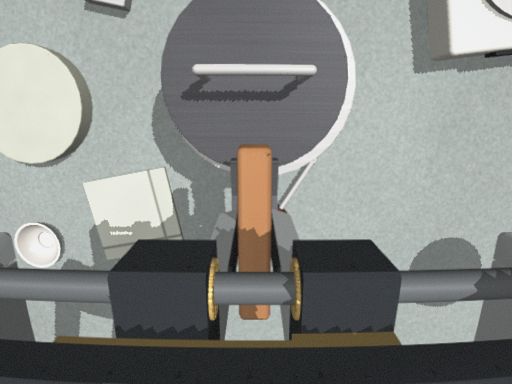

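View pics/m16.png

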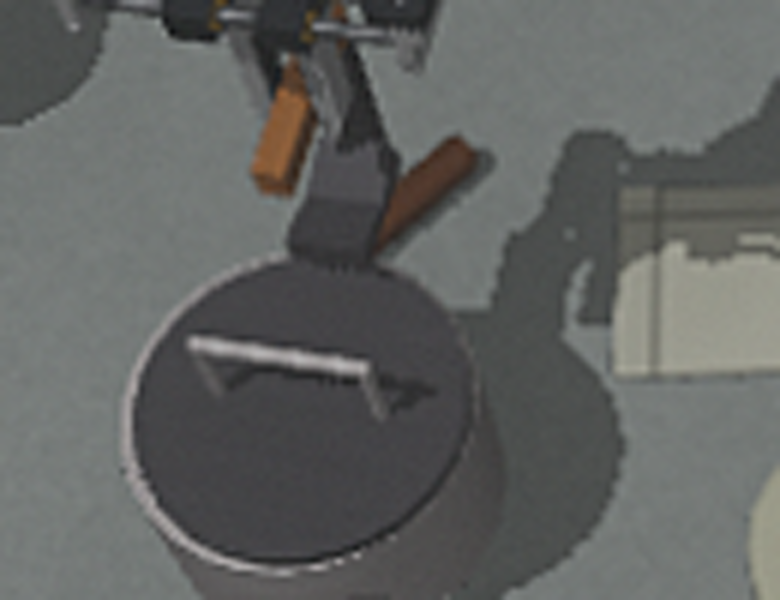

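```bash
python3 bar.py pics/w16.npz 193.5 69.5 317 69.5 .178
```

```text
bar [ 0.5301 -0.2956] [ 0.4902 -0.3775] mid [ 0.5102 -0.3366] len 0.09107390354541266 ang 64.01481228534801
```

Call:
send_rows([
  [-1, 0.002, 0, -0.01, 0],
  [-1, 0.003, 0, -0.025, 0],
  [-1, 0.003, 0, -0.04, 0],
  [-1, 0.003, 0, -0.05, 0],
  [-1, 0.003, 0, -0.05, 0],
])

```text
time: 19.32
tool_pos: [0.468, -0.3161, 0.1938]
ee_rot: [-2.735, 1.57, -0.047]
wrist_force: [-0.3, -0.4, -3.2]
width: 0.0179
```

Run:
```python
from h import *
M=np.array([.5105,-.3366])
plan([M[0],M[1],.195],-116)
snap('wrist','pics/w17.png');snap('scene','pics/s17.png')
a=cv2.imread('pics/s17.png')[150:250,110:240]; cv2.imwrite('pics/m17.png',cv2.resize(a,None,fx=6,fy=6,interpolation=cv2.INTER_CUBIC))
```

```text
t 19.32 tcp [ 0.468  -0.3161  0.1938] jaw -116.0 q [-0.69  0.12  1.29  0.    1.74  1.33] w 0.0179 F [-0.3 -0.4 -3.2]
delta [-0.0012 -0.0002 -0.0472] roll -0.0002
```

View pics/w17.png

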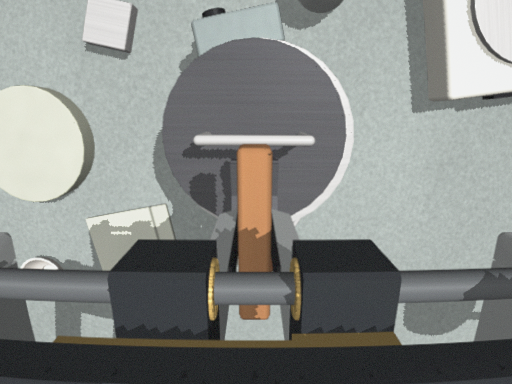

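View pics/m17.png

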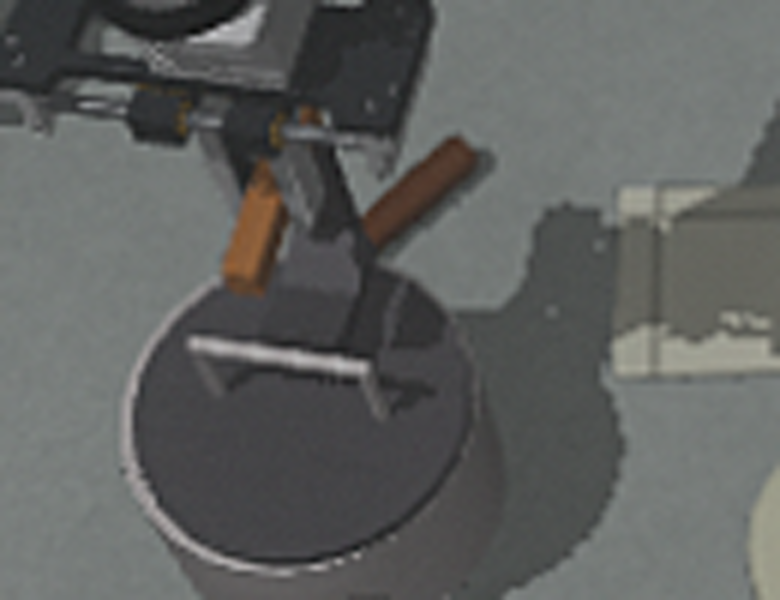

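Call:
send_rows([
  [-1, -0.001, 0, -0.012, 0],
  [-1, -0.001, 0, -0.025, 0],
  [-1, -0.001, 0, -0.038, 0],
  [-1, -0.001, 0, -0.047, 0],
  [-1, -0.001, 0, -0.047, 0],
])

```text
time: 19.83
tool_pos: [0.5093, -0.3361, 0.195]
ee_rot: [-0.694, 1.571, 1.993]
wrist_force: [-0.6, 0.6, -3.4]
width: 0.0179
```

Call:
send_rows([
  [-1, 0, 0, 0, 0],
  [-1, 0, 0, 0, 0],
])

```text
time: 20.0
tool_pos: [0.5081, -0.3355, 0.1955]
ee_rot: [0.088, 1.57, 2.776]
wrist_force: [-0.3, -0.5, -1.7]
width: 0.0178
```

Run:
```python
from h import *
M=np.array([.5103,-.3366])
plan([M[0],M[1],.195],-116)
snap('wrist','pics/w18.png');snap('scene','pics/s18.png')
a=cv2.imread('pics/s18.png')[150:250,110:240]; cv2.imwrite('pics/m18.png',cv2.resize(a,None,fx=6,fy=6,interpolation=cv2.INTER_CUBIC))
```

```text
t 20.00 tcp [ 0.5081 -0.3355  0.1955] jaw -116.0 q [-0.68  0.22  1.17 -0.    1.75  1.35] w 0.0178 F [-0.3 -0.5 -1.7]
delta [ 0.0005  0.     -0.0025] roll -0.0005
```

View pics/m18.png

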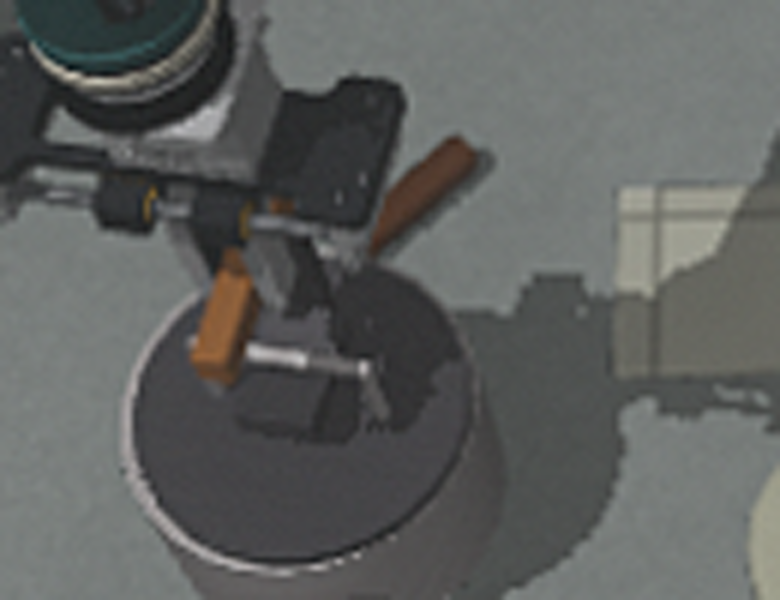

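Tongue is under the bar. Centre and lift slowly.

Call:
send_rows([
  [-1, 0, 0, -0.002, 0],
  [-1, -0.005, 0, -0.002, 0],
  [-1, -0.01, 0, -0.002, 0],
  [-1, -0.014, 0, -0.002, 0],
  [-1, -0.016, 0, -0.002, 0],
])

```text
time: 20.52
tool_pos: [0.5108, -0.337, 0.2129]
ee_rot: [2.894, 1.569, -0.702]
wrist_force: [-0.2, -0.5, -2.0]
width: 0.0178
```

Call:
send_rows([
  [-1, -0.003, 0, 0, 0],
  [-1, -0.006, 0, 0, 0],
  [-1, -0.009, 0, 0, 0],
  [-1, -0.012, 0, 0, 0],
  [-1, -0.014, 0, 0, 0],
])

```text
time: 20.93
tool_pos: [0.5103, -0.3365, 0.225]
ee_rot: [-0.157, 1.57, 2.53]
wrist_force: [0.8, -0.5, -5.6]
width: 0.0178
```

Call:
send_rows([
  [-1, -0.003, 0, 0, 0],
  [-1, -0.006, 0, 0, 0],
  [-1, -0.009, 0, 0, 0],
  [-1, -0.012, 0, 0, 0],
  [-1, -0.012, 0, 0, 0],
])

```text
time: 21.35
tool_pos: [0.5108, -0.3369, 0.2385]
ee_rot: [2.876, 1.569, -0.72]
wrist_force: [1.0, -0.1, -5.8]
width: 0.0177
```

Run:
```python
from h import *
plan()
snap('wrist','pics/w19.png');snap('scene','pics/s19.png')
a=cv2.imread('pics/s19.png')[150:250,110:240]; cv2.imwrite('pics/m19.png',cv2.resize(a,None,fx=6,fy=6,interpolation=cv2.INTER_CUBIC))
```

```text
t 21.35 tcp [ 0.5108 -0.3369  0.2385] jaw -116.0 q [-0.68  0.22  1.08 -0.    1.84  1.35] w 0.0177 F [ 1.  -0.1 -5.8]
```

View pics/m19.png

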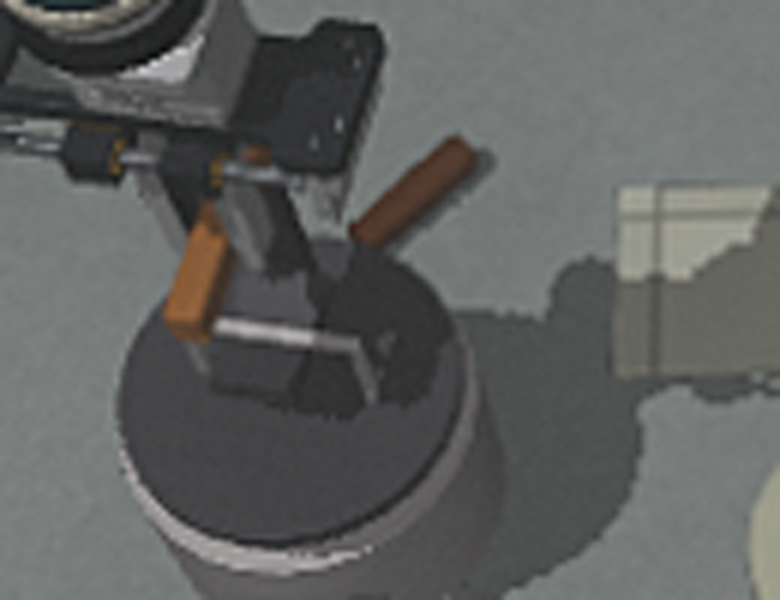

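View pics/w19.png

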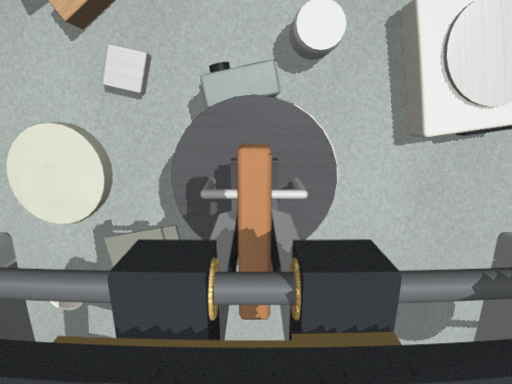

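Run:
```python
from h import *
from scipy.optimize import least_squares
for w in ('w15','w16','w19','t11','top0'):
    im=cv2.imread(f'pics/{w}.png');c=load(f'pics/{w}.npz')
    p=proj(c,[.621,-.068,.03]);
    col=im[int(p[1])-3:int(p[1])+4,int(p[0])-3:int(p[0])+4].reshape(-1,3).mean(0)
    m=(np.abs(im.astype(float)-col).max(2)<28).astype(np.uint8)
    n,l,s,ce=cv2.connectedComponentsWithStats(m,connectivity=4);k=l[int(p[1]),int(p[0])]
    cs,_=cv2.findContours((l==k).astype(np.uint8),cv2.RETR_EXTERNAL,cv2.CHAIN_APPROX_NONE)
    q=max(cs,key=len)[:,0,:].astype(float); q=q[(q[:,0]>2)&(q[:,1]>2)]
    P=np.array([atz(c,*x,.03)[:2] for x in q])
    r=least_squares(lambda h:np.hypot(*(P-h[:2]).T)-h[2],[.62,-.07,.076],loss='soft_l1',f_scale=.002);print(w,r.x,len(q),col)
plan([.62,-.068,.2385],-116)
```

```text
w15 [ 0.6234 -0.0667  0.0739] 245 [210.3265 225.6531 223.5918]
w16 [ 0.6232 -0.0672  0.0739] 208 [214.3878 228.9388 226.7959]
w19 [ 0.6234 -0.0671  0.0739] 279 [208.1633 224.551  222.2041]
t11 [ 0.6228 -0.069   0.0735] 140 [157.8571 172.102  174.6531]
top0 [ 0.6229 -0.0689  0.0736] 140 [153.0204 166.7755 169.1837]
t 21.45 tcp [ 0.5106 -0.3367  0.2377] jaw -116.0 q [-0.68  0.22  1.08 -0.    1.84  1.35] w 0.0178 F [-0.1  0.5 -6.9]
delta [-0.0009 -0.2895  0.0196] roll -0.0004
```

Call:
send_rows([
  [-1, 0, -0.006, 0, 0],
  [-1, 0, -0.018, 0.001, 0],
  [-1, 0, -0.034, 0.002, 0],
  [-1, 0, -0.052, 0.003, 0],
  [-1, 0, -0.07, 0.004, 0],
])

```text
time: 21.87
tool_pos: [0.538, -0.2702, 0.2372]
ee_rot: [-1.053, 1.57, 1.635]
wrist_force: [1.0, 0.5, -6.4]
width: 0.018
```

Call:
send_rows([
  [-1, 0, -0.018, 0.001, 0],
  [-1, 0, -0.036, 0.002, 0],
  [-1, 0, -0.054, 0.003, 0],
  [-1, 0, -0.072, 0.004, 0],
  [-1, 0, -0.09, 0.005, 0],
])

```text
time: 22.28
tool_pos: [0.573, -0.1866, 0.2372]
ee_rot: [-0.941, 1.57, 1.747]
wrist_force: [0.6, 0.5, -5.9]
width: 0.0177
```

Call:
send_rows([
  [-1, 0, -0.018, 0.001, 0],
  [-1, 0, -0.036, 0.002, 0],
  [-1, 0, -0.054, 0.003, 0],
  [-1, 0, -0.072, 0.004, 0],
  [-1, 0, -0.09, 0.005, 0],
])

```text
time: 22.7
tool_pos: [0.6078, -0.1035, 0.2372]
ee_rot: [-0.734, 1.57, 1.954]
wrist_force: [0.3, 0.5, -6.2]
width: 0.0176
```

Call:
send_rows([
  [-1, 0, -0.016, 0.001, 0],
  [-1, 0, -0.028, 0.002, 0],
  [-1, 0, -0.036, 0.003, 0],
  [-1, 0, -0.04, 0.003, 0],
  [-1, 0, -0.041, 0.003, 0],
])

```text
time: 23.12
tool_pos: [0.623, -0.0669, 0.2372]
ee_rot: [0.546, 1.57, -3.049]
wrist_force: [0.0, 0.3, -6.6]
width: 0.0178
```

Call:
send_rows([
  [-1, 0, 0, 0, 0],
  [-1, 0, 0, 0, 0],
  [-1, 0, 0, 0, 0],
])

```text
time: 23.37
tool_pos: [0.6227, -0.0686, 0.2374]
ee_rot: [1.931, 1.57, -1.666]
wrist_force: [0.2, 0.6, -6.5]
width: 0.0182
```

Run:
```python
from h import *
snap('wrist','pics/w20.png');snap('scene','pics/s20.png')
plan([.6232,-.0675,.2385],-116)
a=cv2.imread('pics/s20.png')[180:290,190:320]; cv2.imwrite('pics/m20.png',cv2.resize(a,(650,550),interpolation=cv2.INTER_CUBIC))
```

```text
t 23.47 tcp [ 0.6227 -0.0685  0.2374] jaw -116.1 q [-0.2   0.26  1.04 -0.    1.85  1.83] w 0.0174 F [ 0.2  0.5 -5.8]
delta [-0.0011 -0.0011 -0.    ] roll -0.0015
```

View pics/m20.png

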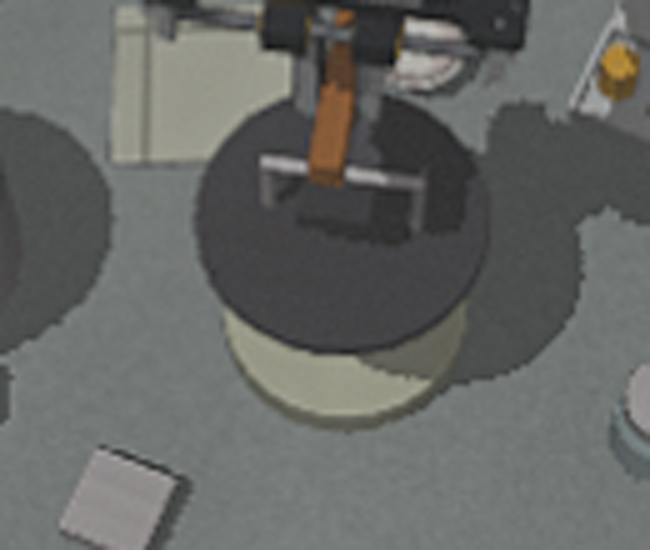

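View pics/w20.png

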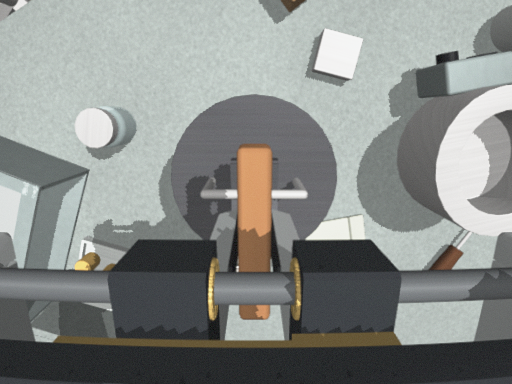

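Call:
send_rows([
  [-1, 0.005, -0.001, 0, 0],
  [-1, 0.015, -0.001, 0, 0],
  [-1, 0.027, -0.001, 0, 0],
  [-1, 0.039, -0.001, 0, 0],
  [-1, 0.05, -0.001, 0, 0],
])

```text
time: 23.88
tool_pos: [0.6225, -0.0667, 0.1847]
ee_rot: [0.286, 1.568, 2.973]
wrist_force: [0.3, -0.1, -6.0]
width: 0.0179
```

Call:
send_rows([
  [-1, 0.012, 0, 0, 0],
  [-1, 0.024, 0, 0, 0],
  [-1, 0.034, 0, 0, 0],
  [-1, 0.042, 0, 0, 0],
  [-1, 0.047, 0, 0, 0],
])

```text
time: 24.3
tool_pos: [0.6227, -0.0667, 0.1386]
ee_rot: [0.295, 1.569, 2.982]
wrist_force: [-0.5, 0.2, -6.7]
width: 0.0178
```

Call:
send_rows([
  [-1, 0.003, 0, 0, 0],
  [-1, 0.006, 0, 0, 0],
  [-1, 0.009, 0, 0, 0],
  [-1, 0.012, 0, 0, 0],
  [-1, 0.013, 0, 0, 0],
])

```text
time: 24.72
tool_pos: [0.6233, -0.0668, 0.1273]
ee_rot: [2.856, 1.571, -0.74]
wrist_force: [0.2, -0.2, -5.7]
width: 0.0175
```

Call:
send_rows([
  [-1, 0.002, 0, 0, 0],
  [-1, 0.005, 0, 0, 0],
  [-1, 0.008, 0, 0, 0],
  [-1, 0.011, 0, 0, 0],
  [-1, 0.013, 0, 0, 0],
])

```text
time: 25.13
tool_pos: [0.6236, -0.0669, 0.1148]
ee_rot: [-2.934, 1.57, -0.247]
wrist_force: [0.1, -0.9, -2.8]
width: 0.0174
```

Run:
```python
from h import *
snap('wrist','pics/w21.png');snap('scene','pics/s21.png')
plan([.6232,-.0675,.105],-116)
a=cv2.imread('pics/s21.png')[180:290,190:320]; cv2.imwrite('pics/m21.png',cv2.resize(a,(650,550),interpolation=cv2.INTER_CUBIC))
```

```text
t 25.23 tcp [ 0.6232 -0.0668  0.1142] jaw -116.0 q [-0.2   0.27  1.26 -0.    1.61  1.83] w 0.0180 F [ 0.   1.  -3.1]
delta [ 0.0092  0.0006 -0.0003] roll -0.0004
```

View pics/m21.png

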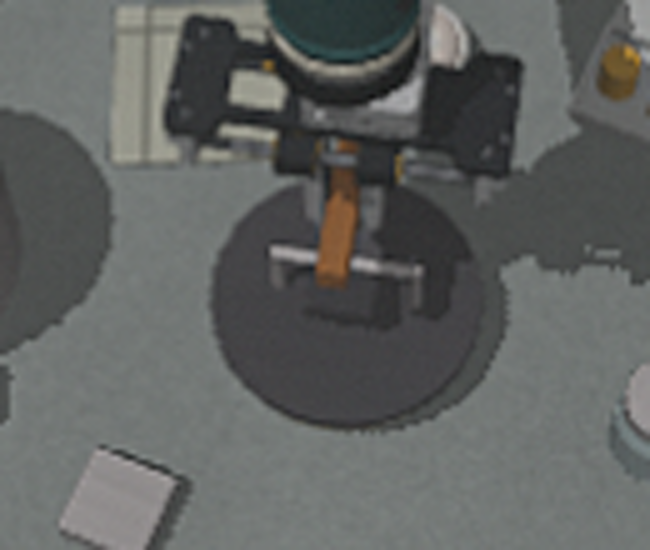

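Call:
send_rows([
  [-1, 0.004, 0, 0, 0],
  [-1, 0.008, 0, 0, 0],
  [-1, 0.009, 0, 0, 0],
  [-1, 0.009, 0, 0, 0],
])

```text
time: 25.57
tool_pos: [0.6229, -0.0667, 0.1046]
ee_rot: [0.343, 1.569, 3.03]
wrist_force: [-0.2, 0.6, -2.2]
width: 0.018
```

Call:
send_rows([
  [-1, 0, 0, 0.008, 0],
  [-1, 0, 0, 0.02, 0],
  [-1, 0, 0, 0.035, 0],
  [-1, 0, 0, 0.05, 0],
  [-1, 0, 0, 0.065, 0],
])

```text
time: 25.98
tool_pos: [0.5639, -0.0378, 0.1056]
ee_rot: [-2.709, 1.571, -0.021]
wrist_force: [0.2, 0.1, -3.2]
width: 0.0179
```

Call:
send_rows([
  [-1, 0, 0, 0.02, 0],
  [-1, 0, 0, 0.05, 0],
  [-1, 0, 0, 0.07, 0],
  [-1, 0, 0, 0.07, 0],
  [-1, 0, 0, 0.07, 0],
])

```text
time: 26.4
tool_pos: [0.5014, -0.0071, 0.1061]
ee_rot: [-2.894, 1.569, -0.206]
wrist_force: [-0.5, -0.2, -2.4]
width: 0.0177
```

Run:
```python
from h import *
snap('wrist','pics/w22.png');snap('scene','pics/s22.png')
plan([.435,-.112,.105],-93.6)
a=cv2.imread('pics/s22.png')[150:290,150:330]; cv2.imwrite('pics/m22.png',cv2.resize(a,(720,560),interpolation=cv2.INTER_CUBIC))
```

```text
t 26.50 tcp [ 0.5026 -0.0077  0.106 ] jaw -116.0 q [-0.13  0.    1.58 -0.    1.55  1.9 ] w 0.0177 F [ 0.1  0.  -2.1]
delta [0.0009 0.1233 0.015 ] roll -0.3913
```

View pics/m22.png

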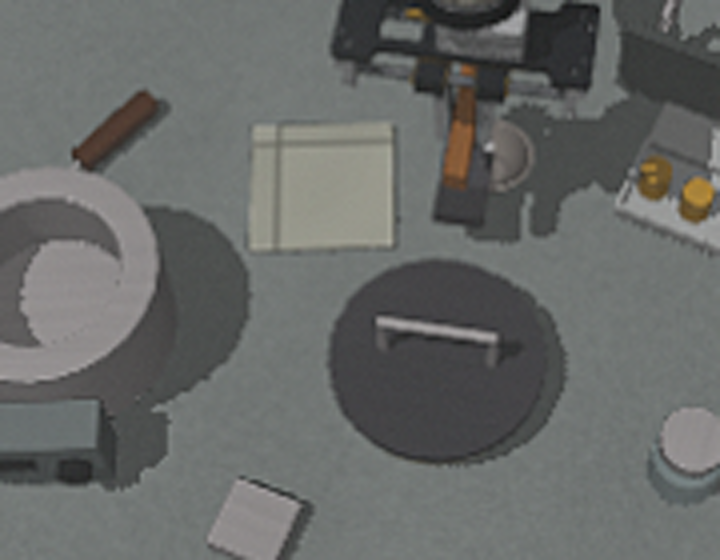

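View pics/w22.png

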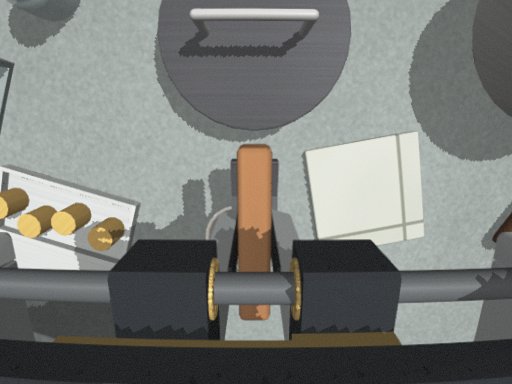

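Call:
send_rows([
  [-1, 0, 0.02, 0.0, -0.06],
  [-1, 0, 0.05, 0.005, -0.15],
  [-1, 0, 0.08, 0.01, -0.24],
  [-1, 0, 0.11, 0.015, -0.33],
  [-1, 0, 0.123, 0.015, -0.39],
])

```text
time: 26.92
tool_pos: [0.4332, -0.1144, 0.1055]
ee_rot: [1.126, 1.569, -2.078]
wrist_force: [0.5, 0.4, -2.1]
width: 0.0179
```

Call:
send_rows([
  [-1, 0, 0, 0, 0],
  [-1, 0.012, 0, 0, 0],
  [-1, 0.025, 0, 0, 0],
  [-1, 0.035, 0, 0, 0],
  [-1, 0.04, 0, 0, 0],
])

```text
time: 27.33
tool_pos: [0.4338, -0.1104, 0.0628]
ee_rot: [-0.403, 1.567, 2.675]
wrist_force: [-0.2, -0.1, -3.1]
width: 0.0177
```

Call:
send_rows([
  [-1, 0.002, 0, 0, 0],
  [-1, 0.002, 0, 0, 0],
  [-1, 0.002, 0, 0, 0],
])

```text
time: 27.58
tool_pos: [0.435, -0.1113, 0.0636]
ee_rot: [2.86, 1.57, -0.345]
wrist_force: [-0.2, 0.8, -2.2]
width: 0.0181
```

Run:
```python
from h import *
plan([.435,-.112,.0587],-93.6)
```

```text
t 27.58 tcp [ 0.435  -0.1113  0.0636] jaw -93.7 q [-0.38 -0.09  1.76  0.    1.47  1.26] w 0.0181 F [-0.2  0.8 -2.2]
delta [ 0.0049  0.0007 -0.    ] roll -0.0009
```

Call:
send_rows([
  [-1, 0.002, 0, 0, 0],
  [-1, 0.004, 0, 0, 0],
  [-1, 0.0055, 0, 0, 0],
  [-1, 0.0055, 0, 0, 0],
])

```text
time: 27.92
tool_pos: [0.4351, -0.1118, 0.0587]
ee_rot: [2.781, 1.569, -0.425]
wrist_force: [-0.6, 0.1, -0.2]
width: 0.018
```

Call:
send_rows([
  [-0.3, 0, 0, 0, 0],
  [0.0, 0, 0, 0, 0],
  [0.0, 0, 0, 0, 0],
  [0.0, 0, 0, 0, 0],
  [0.0, 0, 0, 0, 0],
])

```text
time: 28.33
tool_pos: [0.4346, -0.1116, 0.058]
ee_rot: [2.549, 1.571, -0.657]
wrist_force: [-0.1, 0.3, 0.2]
width: 0.0457
```

Call:
send_rows([
  [0.0, -0.01, 0, 0, 0],
  [0.0, -0.04, 0, 0, 0],
  [0.0, -0.08, 0, 0, 0],
  [0.0, -0.12, 0, 0, 0],
  [0.0, -0.13, 0, 0, 0],
])

```text
time: 28.75
tool_pos: [0.4377, -0.1127, 0.196]
ee_rot: [2.826, 1.558, -0.379]
wrist_force: [0.6, -0.2, -0.3]
width: 0.0471
```

Run:
```python
from h import *
snap('wrist','pics/w23.png');snap('scene','pics/s23.png');snap('top','pics/t23.png')
plan()
a=cv2.imread('pics/s23.png')[150:290,150:330]; cv2.imwrite('pics/m23.png',cv2.resize(a,(720,560),interpolation=cv2.INTER_CUBIC))
```

```text
t 28.90 tcp [ 0.4351 -0.1118  0.189 ] jaw -93.7 q [-0.38 -0.14  1.56 -0.    1.73  1.26] w 0.0471 F [-0.5  0.7 -0.3]
```

View pics/w23.png

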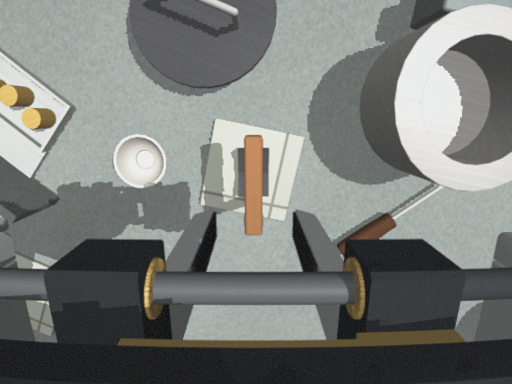

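View pics/t23.png

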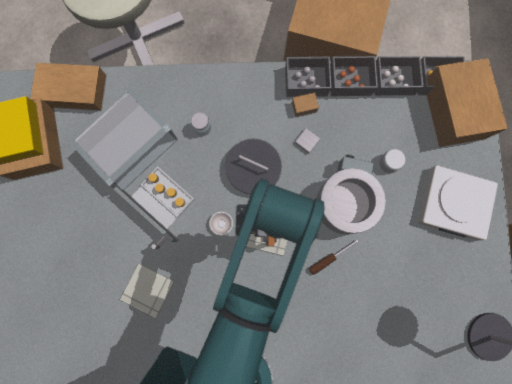

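Run:
```python
from h import *
im=cv2.imread('pics/t23.png')
cv2.imwrite('pics/a23.png',cv2.resize(im[160:220,110:190],None,fx=9,fy=9,interpolation=cv2.INTER_CUBIC))
cv2.imwrite('pics/b23.png',cv2.resize(im[160:240,310:395],None,fx=7,fy=7,interpolation=cv2.INTER_CUBIC))
```

```text
(no output)
```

View pics/a23.png

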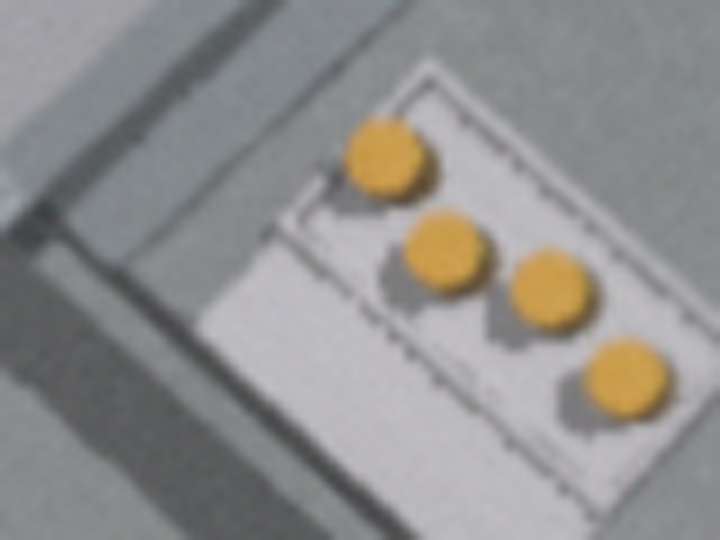

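View pics/b23.png

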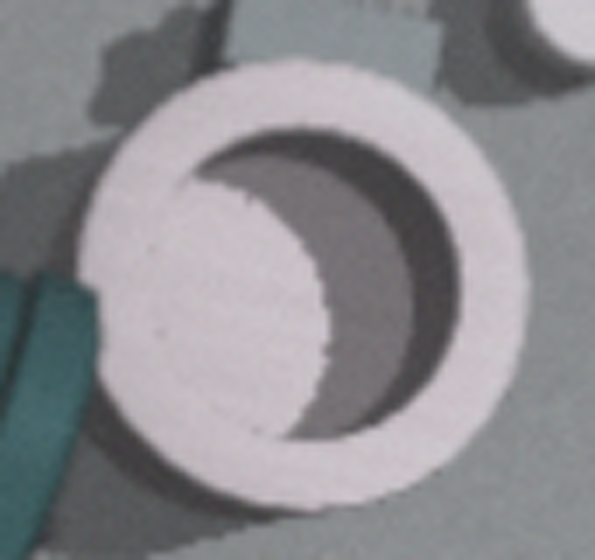

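Run:
```python
from h import *
c=load('pics/t23.npz')
for p in [(385,157),(447,252),(552,290),(627,378)]:
    print('slug',atz(c,p[0]/9+110-.45,p[1]/9+160-.45,.048)[:2])
print('kiln',atz(c,353.4-.4,200.4-.4,.12)[:2])
for p in [(430,65),(720,340),(600,520),(280,235)]:print('rack',atz(c,p[0]/9+110,p[1]/9+160,.026)[:2])
plan([.6,.21,.19],-43.5)
```

```text
slug [0.5941 0.2293]
slug [0.5622 0.2087]
slug [0.5489 0.1743]
slug [0.5195 0.1499]
kiln [ 0.5037 -0.3402]
rack [0.6274 0.2181]
rack [0.5326 0.1215]
rack [0.4741 0.1612]
rack [0.5712 0.2679]
t 28.90 tcp [ 0.4351 -0.1118  0.189 ] jaw -93.7 q [-0.38 -0.14  1.56 -0.    1.73  1.26] w 0.0471 F [-0.5  0.7 -0.3]
delta [-0.0009 -0.3317 -0.1439] roll -0.8757
```

Run:
```python
from h import *
plan([.50,.12,.19],-43.5)
```

```text
t 28.90 tcp [ 0.4351 -0.1118  0.189 ] jaw -93.7 q [-0.38 -0.14  1.56 -0.    1.73  1.26] w 0.0471 F [-0.5  0.7 -0.3]
delta [-0.0011 -0.2354 -0.0499] roll -0.8757
```

Call:
send_rows([
  [0.0, 0, -0.03, -0.01, -0.12],
  [0.0, 0, -0.06, -0.02, -0.24],
  [0.0, 0, -0.1, -0.03, -0.36],
  [0.0, 0, -0.14, -0.04, -0.48],
  [0.0, 0, -0.18, -0.045, -0.6],
])

```text
time: 29.32
tool_pos: [0.49, 0.0667, 0.1845]
ee_rot: [-0.492, 1.565, -3.093]
wrist_force: [1.4, 0.1, -0.2]
width: 0.0467
```

Run:
```python
from h import *
plan([.50,.12,.19],-43.5)
```

```text
t 29.32 tcp [0.49   0.0667 0.1845] jaw -59.0 q [ 0.02 -0.03  1.46 -0.    1.72  1.05] w 0.0467 F [ 1.4  0.1 -0.2]
delta [-0.0056 -0.0405 -0.036 ] roll -0.2708
```

Call:
send_rows([
  [0.0, 0, -0.02, -0.015, -0.12],
  [0.0, 0, -0.035, -0.03, -0.24],
  [0.0, 0, -0.04, -0.036, -0.27],
  [0.0, 0, -0.04, -0.036, -0.27],
  [0.0, 0, -0.04, -0.036, -0.27],
])

```text
time: 29.73
tool_pos: [0.5007, 0.1173, 0.1861]
ee_rot: [-0.422, 1.567, -2.76]
wrist_force: [0.5, -0.1, -0.2]
width: 0.047
```

Run:
```python
from h import *
snap('wrist','pics/w24.png')
plan([.50,.12,.19],-43.5)
c=load('pics/w24.npz')
for p in ([.5971,.2328],[.5652,.2122],[.5519,.1778],[.5225,.153]): print(proj(c,p+[.048]))
```

```text
t 29.78 tcp [0.5009 0.1168 0.1866] jaw -44.0 q [ 0.12  0.01  1.42 -0.    1.72  0.89] w 0.0471 F [ 0.4  0.3 -0. ]
delta [-0.0034 -0.0029 -0.0017] roll -0.0087
[244.6668  34.9402]
[236.9744  70.5208]
[250.0659 102.164 ]
[246.7168 136.5013]
```

View pics/w24.png

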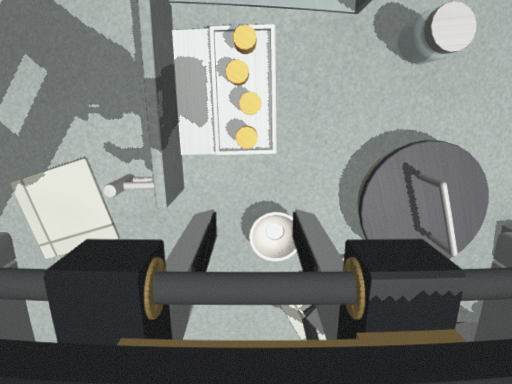

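Run:
```python
from h import *
c=load('pics/w24.npz')
S=[atz(c,*p,.048)[:2] for p in [(245,37),(237.3,71),(250.5,103),(246.7,136.8)]]
print(S)
plan([*S[3],-.0075],-44)
```

```text
[array([0.5959, 0.231 ]), array([0.5651, 0.2116]), array([0.5516, 0.1768]), array([0.5222, 0.1528])]
t 29.78 tcp [0.5009 0.1168 0.1866] jaw -44.0 q [ 0.12  0.01  1.42 -0.    1.72  0.89] w 0.0471 F [ 0.4  0.3 -0. ]
delta [ 0.194  -0.0094 -0.0412] roll -0.0000
```

Call:
send_rows([
  [0.0, 0.0, -0.0095, -0.03, 0],
  [0.0, 0.02, -0.0095, -0.041, 0],
  [0.0, 0.06, -0.0095, -0.041, 0],
  [0.0, 0.1, -0.0095, -0.041, 0],
  [0.0, 0.13, -0.0095, -0.041, 0],
])

```text
time: 30.2
tool_pos: [0.5218, 0.1522, 0.0547]
ee_rot: [-0.401, 1.568, -2.741]
wrist_force: [0.2, -0.5, -0.8]
width: 0.047
```

Call:
send_rows([
  [0.0, 0.0, 0, 0, 0],
  [0.0, 0.0, 0, 0, 0],
  [0.0, 0.0, 0, 0, 0],
])

```text
time: 30.45
tool_pos: [0.5246, 0.1534, 0.0601]
ee_rot: [2.449, 1.567, 0.111]
wrist_force: [-0.3, 0.3, 0.2]
width: 0.0469
```

Run:
```python
from h import *
snap('wrist','pics/w25.png')
plan([.5222,.1528,-.0075],-44)
c=load('pics/w25.npz');print(proj(c,[.5222,.1528,.048]))
```

```text
t 30.50 tcp [0.5254 0.1537 0.0611] jaw -43.9 q [ 0.18  0.12  1.55 -0.    1.47  0.95] w 0.0472 F [ 0.2  0.1 -0.2]
delta [ 0.0686 -0.0019  0.0032] roll 0.0012
[252.9565 204.7379]
```

View pics/w25.png

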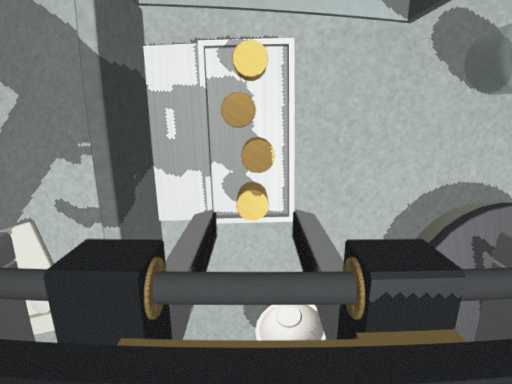

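Call:
send_rows([
  [0.0, 0.01, -0.002, 0.0025, 0],
  [0.0, 0.03, -0.002, 0.0025, 0],
  [0.0, 0.05, -0.002, 0.0025, 0],
  [0.0, 0.065, -0.002, 0.0025, 0],
  [0.0, 0.068, -0.002, 0.0025, 0],
])

```text
time: 30.92
tool_pos: [0.5184, 0.1534, -0.0119]
ee_rot: [-0.581, 1.568, -2.917]
wrist_force: [-0.6, 0.1, -0.8]
width: 0.0471
```

Call:
send_rows([
  [0.0, 0, 0, 0, 0],
  [-0.5, 0, 0, 0, 0],
  [-1, 0, 0, 0, 0],
  [-1, 0, 0, 0, 0],
  [-1, 0, 0, 0, 0],
])

```text
time: 31.33
tool_pos: [0.5211, 0.1538, -0.0086]
ee_rot: [2.398, 1.568, 0.062]
wrist_force: [-0.3, -0.9, 3.6]
width: 0.0252
```

Call:
send_rows([
  [-1, 0, 0, 0, 0],
  [-1, 0, 0, 0, 0],
])

```text
time: 31.5
tool_pos: [0.5211, 0.1538, -0.0087]
ee_rot: [2.399, 1.568, 0.063]
wrist_force: [0.5, -0.1, 5.0]
width: 0.0255
```

Run:
```python
from h import *
plan([.5222,.1528,-.0075],-44)
```

```text
t 31.50 tcp [ 0.5211  0.1538 -0.0087] jaw -43.8 q [ 0.18  0.17  1.64 -0.    1.33  0.95] w 0.0255 F [ 0.5 -0.1  5. ]
delta [-0.0012  0.0015 -0.    ] roll 0.0030
```

Call:
send_rows([
  [-1, -0.02, 0, 0, 0],
  [-1, -0.055, 0, 0, 0],
  [-1, -0.09, 0, 0, 0],
  [-1, -0.125, 0.005, 0.005, 0],
  [-1, -0.14, 0.025, 0.03, 0],
])

```text
time: 31.92
tool_pos: [0.5195, 0.1181, 0.1348]
ee_rot: [2.768, 1.562, 0.437]
wrist_force: [1.0, -1.1, -0.2]
width: 0.0256
```

Call:
send_rows([
  [-1, 0, 0.027, 0.03, 0],
  [-1, 0, 0.054, 0.06, 0],
  [-1, 0, 0.081, 0.09, 0],
  [-1, 0, 0.108, 0.12, 0],
  [-1, 0, 0.135, 0.15, 0],
])

```text
time: 32.33
tool_pos: [0.5099, -0.0884, 0.1294]
ee_rot: [-1.355, 1.57, 2.593]
wrist_force: [1.0, 0.4, -0.8]
width: 0.0253
```

Call:
send_rows([
  [-1, 0, 0.027, 0.03, 0],
  [-1, 0, 0.054, 0.06, 0],
  [-1, 0, 0.08, 0.085, 0],
  [-1, 0, 0.08, 0.085, 0],
  [-1, 0, 0.08, 0.085, 0],
])

```text
time: 32.75
tool_pos: [0.5087, -0.2051, 0.1287]
ee_rot: [-1.466, 1.569, 2.477]
wrist_force: [-0.5, 1.1, -1.0]
width: 0.0252
```

Run:
```python
from h import *
snap('wrist','pics/w26.png')
plan([.507,-.338,.125],-44)
```

```text
t 32.80 tcp [ 0.509  -0.2037  0.1289] jaw -43.9 q [-0.48  0.1   1.44  0.    1.61  0.28] w 0.0252 F [-1.1  0.7 -1.3]
delta [0.0037 0.0918 0.0981] roll 0.0015
```

View pics/w26.png

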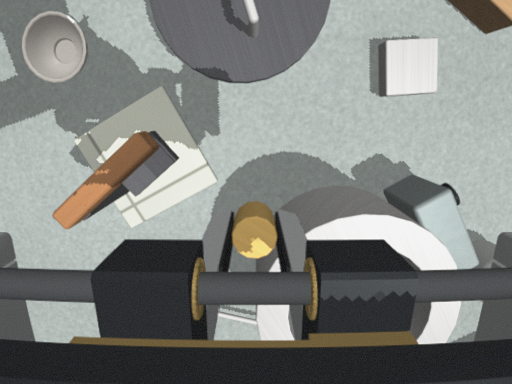

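Run:
```python
from h import *
from scipy.optimize import least_squares
def fit(w,thr,roi):
    im=cv2.imread(f'pics/{w}.png');c=load(f'pics/{w}.npz')
    g=im.min(2); m=(g>thr).astype(np.uint8); M=np.zeros_like(m);x0,y0,x1,y1=roi;M[y0:y1,x0:x1]=m[y0:y1,x0:x1]
    n,l,s,ce=cv2.connectedComponentsWithStats(M,connectivity=4);k=1+np.argmax(s[1:,4]);
    cs,_=cv2.findContours((l==k).astype(np.uint8),cv2.RETR_EXTERNAL,cv2.CHAIN_APPROX_NONE)
    q=max(cs,key=len)[:,0,:].astype(float); q=q[(q[:,0]>x0+1)&(q[:,1]>y0+1)&(q[:,0]<x1-2)&(q[:,1]<y1-2)]
    P=np.array([atz(c,*x,.12)[:2] for x in q])
    r=least_squares(lambda h:np.hypot(*(P-h[:2]).T)-.0895,[.507,-.338],loss='soft_l1',f_scale=.001);print(w,r.x,len(q),np.median(np.abs(r.fun)),s[k])
for t in (165,175,185): fit('t23',t,(300,150,400,245))
for t in (190,205,215): fit('w23',t,(340,0,510,190))
for t in (200,215): fit('w20',t,(390,60,510,240))
```

```text
t23 [ 0.5046 -0.3421] 179 0.0027736373980039586 [ 322  168   64   65 2213]
t23 [ 0.5039 -0.342 ] 177 0.003576507327037043 [ 323  169   62   63 2127]
t23 [ 0.5034 -0.3639] 361 0.013943826451944252 [ 327  169   58   63 1561]
w23 [ 0.5055 -0.3415] 514 0.00211187152074193 [  395     4   115   186 10664]
w23 [ 0.5056 -0.3419] 519 0.0024078305082788354 [  395     4   115   186 10522]
w23 [ 0.5078 -0.3449] 598 0.0047676263273467995 [  395     4   115   185 10222]
w20 [ 0.5051 -0.3415] 381 0.0022787820874208553 [ 436   85   74  155 6018]
w20 [ 0.5051 -0.3427] 371 0.0030623562183541703 [ 436   85   74  151 5902]
```

Run:
```python
from h import *
plan([.4866,-.3602,.13],-44)
```

```text
t 32.80 tcp [ 0.509  -0.2037  0.1289] jaw -43.9 q [-0.48  0.1   1.44  0.    1.61  0.28] w 0.0252 F [-1.1  0.7 -1.3]
delta [-0.0013  0.0925  0.1283] roll 0.0015
```

Call:
send_rows([
  [-1, 0, 0.02, 0.03, 0],
  [-1, 0, 0.045, 0.06, 0],
  [-1, 0, 0.07, 0.095, 0],
  [-1, 0, 0.087, 0.12, 0],
  [-1, 0, 0.0925, 0.128, 0],
])

```text
time: 33.22
tool_pos: [0.4868, -0.3625, 0.1292]
ee_rot: [-0.076, 1.569, -2.414]
wrist_force: [-0.0, -0.4, -1.1]
width: 0.0252
```

Call:
send_rows([
  [-1, 0, 0, 0, 0],
  [-1, 0, 0, 0, 0],
  [-1, 0, 0, 0, 0],
])

```text
time: 33.47
tool_pos: [0.4883, -0.3577, 0.1299]
ee_rot: [-2.526, 1.57, 1.424]
wrist_force: [0.7, 0.7, -1.4]
width: 0.0252
```

Run:
```python
from h import *
snap('wrist','pics/w27.png')
plan([.4866,-.3602,.03],-44)
```

```text
t 33.52 tcp [ 0.4884 -0.3577  0.1301] jaw -43.7 q [-0.73  0.22  1.29  0.    1.63  0.04] w 0.0251 F [ 0.2 -0.2 -1. ]
delta [0.1001 0.0004 0.0031] roll 0.0057
```

View pics/w27.png

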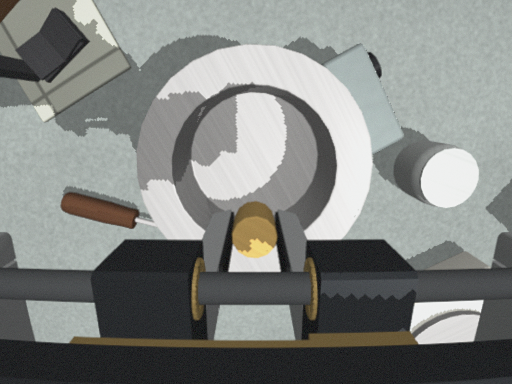

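```bash
python3 - <<'E'
from h import *
c=load('pics/w27.npz');R=plan();z=R[:2,2]
a=atz(c,254.5,44,.12)[:2];b=atz(c,254.5,85,.12)[:2];print(a+.09*z,b+.062*z)
for K in ((.506,-.34),(.5085,-.338)):
  im=cv2.imread('pics/w27.png')
  for r in (.09,.062):
    for k in np.linspace(0,6.28,90):
      q=proj(c,[K[0]+r*np.cos(k),K[1]+r*np.sin(k),.12]); cv2.circle(im,(int(round(q[0])),int(round(q[1]))),1,(0,0,255),-1)
  cv2.imwrite(f'pics/ov{K[0]}.png',im[20:260,110:400])
E
python3 -c "
import cv2,numpy as np
cv2.imwrite('pics/ov.png',np.hstack([cv2.imread('pics/ov0.506.png'),cv2.imread('pics/ov0.5085.png')]))"
```

```text
t 33.52 tcp [ 0.4884 -0.3577  0.1301] jaw -43.7 q [-0.73  0.22  1.29  0.    1.63  0.04] w 0.0251 F [ 0.2 -0.2 -1. ]
[ 0.5051 -0.3399] [ 0.5054 -0.3395]
```

View pics/ov.png

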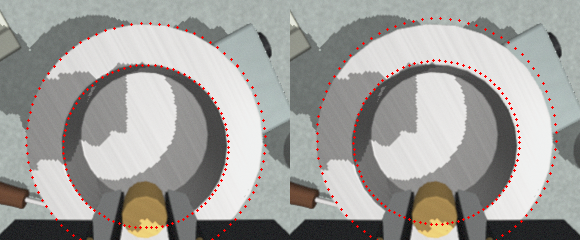

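Call:
send_rows([
  [-1, 0.01, 0, 0.002, 0],
  [-1, 0.035, 0, 0.002, 0],
  [-1, 0.065, 0, 0.002, 0],
  [-1, 0.09, 0, 0.002, 0],
  [-1, 0.099, 0, 0.002, 0],
])

```text
time: 33.93
tool_pos: [0.4838, -0.358, 0.0256]
ee_rot: [-1.545, 1.562, 2.404]
wrist_force: [-0.9, 0.7, -1.8]
width: 0.0249
```

Call:
send_rows([
  [-1, 0, 0, 0, 0],
  [-0.28, 0, 0, 0, 0],
  [-0.28, 0, 0, 0, 0],
  [-0.28, 0, 0, 0, 0],
])

```text
time: 34.27
tool_pos: [0.4877, -0.3626, 0.0335]
ee_rot: [1.599, 1.566, -0.736]
wrist_force: [0.2, 0.5, 0.2]
width: 0.0339
```

Call:
send_rows([
  [-0.28, -0.02, 0, 0, 0],
  [-0.28, -0.06, 0, 0, 0],
  [-0.28, -0.1, 0, 0, 0],
  [-0.28, -0.13, 0, 0, 0],
  [-0.28, -0.13, 0, 0, 0],
])

```text
time: 34.68
tool_pos: [0.49, -0.3648, 0.1725]
ee_rot: [1.606, 1.552, -0.73]
wrist_force: [0.8, -0.5, 1.7]
width: 0.0341
```

Run:
```python
from h import *
snap('wrist','pics/w28.png')
plan([.52,.12,.15],-44)
snap('top','pics/t28.png')
im=cv2.imread('pics/t28.png')
cv2.imwrite('pics/a28.png',np.hstack([cv2.resize(im[160:220,110:190],(400,300),interpolation=cv2.INTER_CUBIC),cv2.resize(cv2.imread('pics/w28.png'),(400,300))]))
```

```text
t 34.73 tcp [ 0.4889 -0.3639  0.1686] jaw -43.8 q [-0.73  0.21  1.23 -0.    1.69  0.03] w 0.0339 F [-1.  -0.4 -0.2]
delta [ 0.0144 -0.313  -0.3706] roll 0.0029
```

View pics/a28.png

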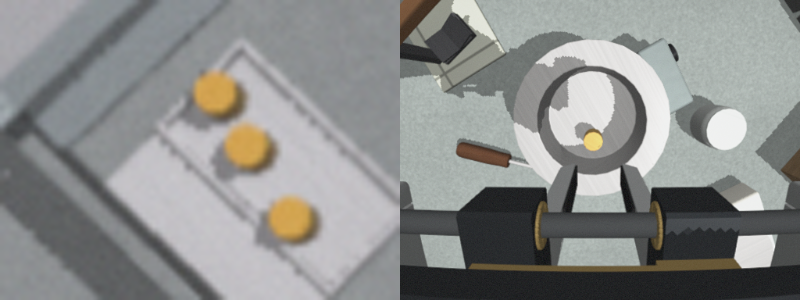

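Call:
send_rows([
  [-0.1, 0, -0.02, -0.024, 0],
  [-0.1, 0, -0.045, -0.055, 0],
  [-0.1, 0, -0.07, -0.086, 0],
  [-0.1, 0, -0.096, -0.117, 0],
  [-0.1, 0, -0.122, -0.148, 0],
])

```text
time: 35.2
tool_pos: [0.4996, -0.1683, 0.1591]
ee_rot: [-1.275, 1.568, 2.672]
wrist_force: [0.1, 0.1, 0.0]
width: 0.0424
```

Call:
send_rows([
  [0, 0, -0.026, -0.031, 0],
  [0, 0, -0.052, -0.062, 0],
  [0, 0, -0.078, -0.093, 0],
  [0, 0, -0.104, -0.124, 0],
  [0, 0, -0.13, -0.155, 0],
])

```text
time: 35.62
tool_pos: [0.5131, 0.0335, 0.1593]
ee_rot: [-0.796, 1.568, -3.132]
wrist_force: [0.4, -0.3, -0.1]
width: 0.0474
```

Run:
```python
from h import *
plan([.51,.13,.17],-44)
```

```text
t 35.62 tcp [0.5131 0.0335 0.1593] jaw -43.8 q [-0.04  0.01  1.47 -0.    1.66  0.72] w 0.0474 F [ 0.4 -0.3 -0.1]
delta [-0.0107 -0.0691 -0.0674] roll 0.0027
```

Call:
send_rows([
  [0, 0, -0.025, -0.025, 0],
  [0, 0, -0.05, -0.05, 0],
  [0, 0, -0.069, -0.067, 0],
  [0, 0, -0.069, -0.067, 0],
  [0, 0, -0.069, -0.067, 0],
])

```text
time: 36.03
tool_pos: [0.5099, 0.1285, 0.1593]
ee_rot: [-0.419, 1.568, -2.752]
wrist_force: [-1.4, -0.7, 0.5]
width: 0.0469
```

Run:
```python
from h import *
snap('wrist','pics/w29.png')
plan([.5,.12,.17],-44)
```

```text
t 36.08 tcp [0.5102 0.1275 0.1596] jaw -43.8 q [ 0.14  0.04  1.44 -0.    1.67  0.9 ] w 0.0472 F [ 0.7 -0.5 -0.2]
delta [-0.0104 -0.0022  0.0125] roll 0.0038
```

View pics/w29.png

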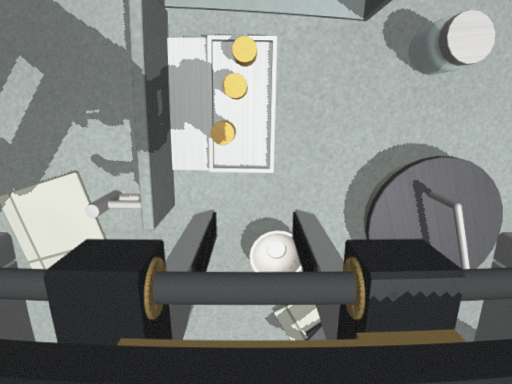

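Run:
```python
from h import *
c=load('pics/w29.npz')
S=[atz(c,*p,.048)[:2] for p in [(244.5,49),(235.5,85.5),(223.5,132)]]
print(S)
plan([*S[2],.06],-44)
```

```text
[array([0.5927, 0.23  ]), array([0.5613, 0.2108]), array([0.519 , 0.1858])]
t 36.08 tcp [0.5102 0.1275 0.1596] jaw -43.8 q [ 0.14  0.04  1.44 -0.    1.67  0.9 ] w 0.0472 F [ 0.7 -0.5 -0.2]
delta [ 0.0995 -0.0339 -0.0484] roll 0.0038
```

Call:
send_rows([
  [0.0, 0.0, -0.017, -0.025, 0],
  [0.0, 0.02, -0.034, -0.048, 0],
  [0.0, 0.05, -0.034, -0.048, 0],
  [0.0, 0.08, -0.034, -0.048, 0],
  [0.0, 0.1, -0.034, -0.048, 0],
])

```text
time: 36.5
tool_pos: [0.5182, 0.184, 0.0572]
ee_rot: [-0.386, 1.566, -2.724]
wrist_force: [-1.5, -0.6, 0.0]
width: 0.0472
```

Call:
send_rows([
  [0.0, 0.0, 0, 0, 0],
  [0.0, 0.0, 0, 0, 0],
  [0.0, 0.0, 0, 0, 0],
])

```text
time: 36.75
tool_pos: [0.5209, 0.185, 0.0623]
ee_rot: [2.447, 1.569, 0.109]
wrist_force: [0.2, -0.7, -0.1]
width: 0.0469
```

Run:
```python
from h import *
snap('wrist','pics/w30.png')
plan([.519,.1858,-.007],-44)
c=load('pics/w30.npz');print(proj(c,[.519,.1858,.048]))
```

```text
t 36.80 tcp [0.5213 0.1854 0.0631] jaw -43.9 q [ 0.24  0.14  1.53 -0.    1.47  1.01] w 0.0469 F [ 0.4  0.7 -1.1]
delta [ 0.07   -0.0021  0.0015] roll 0.0015
[252.2796 202.2043]
```

View pics/w30.png

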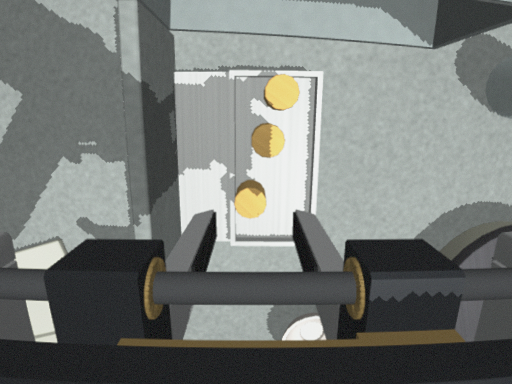

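Call:
send_rows([
  [0.0, 0.01, -0.003, 0.001, 0],
  [0.0, 0.03, -0.003, 0.001, 0],
  [0.0, 0.05, -0.003, 0.001, 0],
  [0.0, 0.064, -0.003, 0.001, 0],
  [0.0, 0.069, -0.003, 0.001, 0],
])

```text
time: 37.22
tool_pos: [0.5153, 0.1868, -0.0101]
ee_rot: [-0.515, 1.568, -2.851]
wrist_force: [0.5, -0.1, -0.3]
width: 0.0467
```

Call:
send_rows([
  [0.0, 0, 0, 0, 0],
  [-0.5, 0, 0, 0, 0],
  [-1, 0, 0, 0, 0],
  [-1, 0, 0, 0, 0],
  [-1, 0, 0, 0, 0],
])

```text
time: 37.63
tool_pos: [0.5178, 0.1874, -0.0067]
ee_rot: [2.485, 1.568, 0.149]
wrist_force: [-0.6, -0.1, 2.5]
width: 0.0253
```

Call:
send_rows([
  [-1, 0, 0, 0, 0],
  [-1, 0, 0, 0, 0],
])

```text
time: 37.8
tool_pos: [0.5178, 0.1874, -0.0067]
ee_rot: [2.503, 1.568, 0.167]
wrist_force: [-0.7, -0.4, 5.6]
width: 0.025
```

Call:
send_rows([
  [-1, -0.02, 0, 0, 0],
  [-1, -0.055, 0, 0, 0],
  [-1, -0.09, 0, 0, 0],
  [-1, -0.125, 0.005, 0.005, 0],
  [-1, -0.14, 0.025, 0.03, 0],
])

```text
time: 38.22
tool_pos: [0.5164, 0.1517, 0.137]
ee_rot: [2.798, 1.562, 0.467]
wrist_force: [0.5, -0.6, -0.3]
width: 0.0251
```

Run:
```python
from h import *
plan([.5255,-.3195,.13],-44)
```

```text
t 38.22 tcp [0.5164 0.1517 0.137 ] jaw -43.5 q [0.18 0.06 1.46 0.   1.61 0.94] w 0.0251 F [ 0.5 -0.6 -0.3]
delta [0.0052 0.3312 0.3353] roll 0.0080
```

Call:
send_rows([
  [-1, 0, 0.027, 0.028, 0],
  [-1, 0, 0.055, 0.056, 0],
  [-1, 0, 0.083, 0.084, 0],
  [-1, 0, 0.111, 0.112, 0],
  [-1, 0, 0.139, 0.14, 0],
])

```text
time: 38.63
tool_pos: [0.5166, -0.0505, 0.1315]
ee_rot: [-1.177, 1.57, 2.771]
wrist_force: [1.0, 0.4, -1.2]
width: 0.0252
```

Call:
send_rows([
  [-1, 0, 0.028, 0.028, 0],
  [-1, 0, 0.056, 0.056, 0],
  [-1, 0, 0.084, 0.084, 0],
  [-1, 0, 0.112, 0.112, 0],
  [-1, 0, 0.14, 0.14, 0],
])

```text
time: 39.05
tool_pos: [0.5207, -0.2486, 0.1313]
ee_rot: [-1.537, 1.57, 2.41]
wrist_force: [0.2, 0.9, -2.3]
width: 0.0252
```

Run:
```python
from h import *
plan([.525,-.3195,.13],-44)
```

```text
t 39.05 tcp [ 0.5207 -0.2486  0.1313] jaw -43.8 q [-0.54  0.16  1.37  0.    1.62  0.22] w 0.0252 F [ 0.2  0.9 -2.3]
delta [0.0012 0.0522 0.0482] roll 0.0028
```

Call:
send_rows([
  [-1, 0, 0.025, 0.024, 0],
  [-1, 0, 0.045, 0.042, 0],
  [-1, 0, 0.052, 0.048, 0],
  [-1, 0, 0.052, 0.048, 0],
  [-1, 0, 0.052, 0.048, 0],
])

```text
time: 39.47
tool_pos: [0.5254, -0.3167, 0.1311]
ee_rot: [-1.882, 1.569, 2.065]
wrist_force: [-0.2, 1.2, -1.5]
width: 0.0251
```

Run:
```python
from h import *
snap('wrist','pics/w31.png')
plan([.525,-.3195,.03],-44)
```

```text
t 39.52 tcp [ 0.5256 -0.316   0.1315] jaw -43.8 q [-0.63  0.24  1.27  0.    1.63  0.13] w 0.0250 F [-0.8  0.5 -0.7]
delta [0.1015 0.0021 0.003 ] roll 0.0040
```

View pics/w31.png

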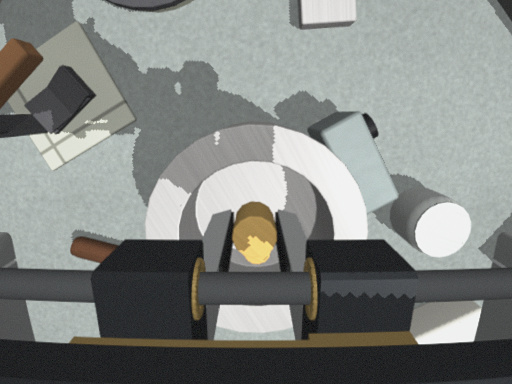

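Call:
send_rows([
  [-1, 0.01, 0.002, 0.003, 0],
  [-1, 0.035, 0.002, 0.003, 0],
  [-1, 0.065, 0.002, 0.003, 0],
  [-1, 0.09, 0.002, 0.003, 0],
  [-1, 0.1, 0.002, 0.003, 0],
])

```text
time: 39.93
tool_pos: [0.5224, -0.3175, 0.0269]
ee_rot: [-1.465, 1.562, 2.485]
wrist_force: [-7.4, 6.2, 29.8]
width: 0.0258
```

Call:
send_rows([
  [-1, 0, 0, 0, 0],
  [-0.28, 0, 0, 0, 0],
  [-0.28, 0, 0, 0, 0],
  [-0.28, 0, 0, 0, 0],
])

```text
time: 40.27
tool_pos: [0.5264, -0.3218, 0.0343]
ee_rot: [1.681, 1.566, -0.655]
wrist_force: [0.1, 0.2, -0.7]
width: 0.0338
```

Call:
send_rows([
  [-0.28, -0.02, 0, 0, 0],
  [-0.28, -0.06, 0, 0, 0],
  [-0.28, -0.1, 0, 0, 0],
  [-0.28, -0.13, 0, 0, 0],
  [-0.28, -0.13, -0.02, -0.02, 0],
])

```text
time: 40.68
tool_pos: [0.5281, -0.2992, 0.1726]
ee_rot: [1.62, 1.551, -0.721]
wrist_force: [0.7, 0.6, 0.9]
width: 0.0338
```

Run:
```python
from h import *
snap('wrist','pics/w32.png')
plan([.52,.14,.16],-44)
snap('top','pics/t32.png')
im=cv2.imread('pics/t32.png')
cv2.imwrite('pics/a32.png',np.hstack([cv2.resize(im[160:220,110:190],(400,300),interpolation=cv2.INTER_CUBIC),cv2.resize(im[160:240,310:395],(400,300)),]))
```

```text
t 40.73 tcp [ 0.5275 -0.2906  0.1698] jaw -43.8 q [-0.6   0.19  1.25  0.    1.69  0.16] w 0.0339 F [-0.7  3.5  0.6]
delta [ 0.0081 -0.3034 -0.3058] roll 0.0042
```

View pics/a32.png

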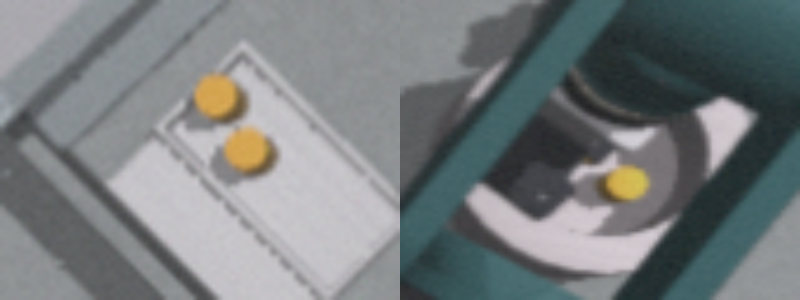

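Call:
send_rows([
  [-0.1, 0, -0.024, -0.024, 0],
  [-0.1, 0, -0.05, -0.05, 0],
  [-0.1, 0, -0.078, -0.078, 0],
  [-0.1, 0, -0.106, -0.106, 0],
  [-0.1, 0, -0.134, -0.134, 0],
])

```text
time: 41.2
tool_pos: [0.5203, -0.1022, 0.1621]
ee_rot: [1.789, 1.57, -0.548]
wrist_force: [1.0, 0.9, -0.2]
width: 0.042
```

Call:
send_rows([
  [0, 0, -0.028, -0.028, 0],
  [0, 0, -0.056, -0.056, 0],
  [0, 0, -0.084, -0.084, 0],
  [0, 0, -0.112, -0.112, 0],
  [0, 0, -0.14, -0.14, 0],
])

```text
time: 41.62
tool_pos: [0.5164, 0.0961, 0.1623]
ee_rot: [2.075, 1.569, -0.261]
wrist_force: [0.9, -0.2, 0.0]
width: 0.047
```

Run:
```python
from h import *
plan([.53,.15,.16],-44)
```

```text
t 41.62 tcp [0.5164 0.0961 0.1623] jaw -43.8 q [ 0.08  0.03  1.44 -0.    1.67  0.84] w 0.0470 F [ 0.9 -0.2  0. ]
delta [ 0.0023 -0.0275 -0.0482] roll 0.0027
```

Call:
send_rows([
  [0, 0, -0.025, -0.03, 0],
  [0, 0, -0.046, -0.06, 0],
  [0, 0, -0.047, -0.09, 0],
  [0, 0, -0.047, -0.114, 0],
  [0, 0.02, -0.047, -0.114, 0],
])

```text
time: 42.03
tool_pos: [0.5661, 0.2134, 0.1455]
ee_rot: [2.671, 1.56, 0.339]
wrist_force: [-1.0, -0.2, 0.2]
width: 0.0472
```

Call:
send_rows([
  [0, 0.035, 0, 0, 0],
  [0, 0.07, 0, 0, 0],
  [0, 0.075, 0, 0, 0],
  [0, 0.075, 0, 0, 0],
  [0, 0.075, 0, 0, 0],
])

```text
time: 42.45
tool_pos: [0.5624, 0.2093, 0.0682]
ee_rot: [2.463, 1.569, 0.127]
wrist_force: [-0.3, 0.9, 0.9]
width: 0.0471
```

Run:
```python
from h import *
snap('wrist','pics/w33.png')
plan([.562,.211,-.007],-44)
c=load('pics/w33.npz');print(proj(c,[.562,.211,.048]))
```

```text
t 42.50 tcp [0.5633 0.2096 0.0696] jaw -43.8 q [ 0.26  0.23  1.4  -0.    1.5   1.03] w 0.0469 F [-0.5  0.   0.4]
delta [ 0.0766 -0.0021  0.0001] roll 0.0027
[252.894  198.1533]
```

View pics/w33.png

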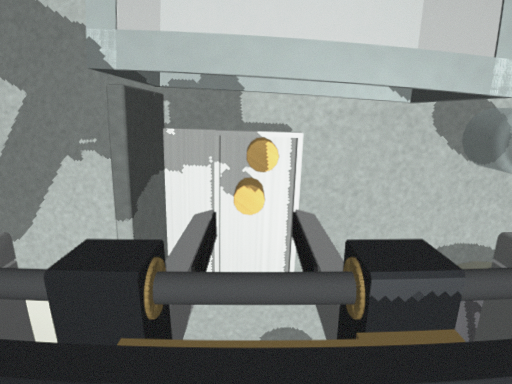

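Call:
send_rows([
  [0.0, 0.01, -0.004, 0.001, 0],
  [0.0, 0.03, -0.004, 0.001, 0],
  [0.0, 0.05, -0.004, 0.001, 0],
  [0.0, 0.068, -0.004, 0.001, 0],
  [0.0, 0.075, -0.004, 0.001, 0],
])

```text
time: 42.92
tool_pos: [0.557, 0.2112, -0.0096]
ee_rot: [-0.486, 1.569, -2.821]
wrist_force: [-0.9, 0.2, -0.4]
width: 0.0469
```

Call:
send_rows([
  [0.0, 0, 0, 0, 0],
  [-0.5, 0, 0, 0, 0],
  [-1, 0, 0, 0, 0],
  [-1, 0, 0, 0, 0],
  [-1, 0, 0, 0, 0],
])

```text
time: 43.33
tool_pos: [0.5592, 0.2118, -0.0064]
ee_rot: [2.601, 1.568, 0.265]
wrist_force: [-0.4, -0.9, 2.2]
width: 0.0252
```

Call:
send_rows([
  [-1, 0, 0, 0, 0],
  [-1, 0, 0, 0, 0],
])

```text
time: 43.5
tool_pos: [0.5592, 0.2118, -0.0064]
ee_rot: [2.608, 1.568, 0.273]
wrist_force: [1.0, -0.3, 4.7]
width: 0.0252
```

Call:
send_rows([
  [-1, -0.02, 0, 0, 0],
  [-1, -0.055, 0, 0, 0],
  [-1, -0.09, 0, 0, 0],
  [-1, -0.125, 0.005, 0.005, 0],
  [-1, -0.14, 0.025, 0.03, 0],
])

```text
time: 43.92
tool_pos: [0.5575, 0.1761, 0.1371]
ee_rot: [2.812, 1.562, 0.482]
wrist_force: [1.0, -0.2, -0.4]
width: 0.025
```

Run:
```python
from h import *
plan([.5243,-.3577,.13],-44)
```

```text
t 43.92 tcp [0.5575 0.1761 0.1371] jaw -43.5 q [0.21 0.16 1.35 0.   1.62 0.97] w 0.0250 F [ 1.  -0.2 -0.4]
delta [0.0046 0.3437 0.4099] roll 0.0081
```

Call:
send_rows([
  [-1, 0, 0.025, 0.03, 0],
  [-1, 0, 0.05, 0.06, 0],
  [-1, 0, 0.075, 0.09, 0],
  [-1, 0, 0.1, 0.12, 0],
  [-1, 0, 0.125, 0.15, 0],
])

```text
time: 44.33
tool_pos: [0.5407, -0.0239, 0.1313]
ee_rot: [-0.793, 1.57, -3.128]
wrist_force: [-0.4, -0.6, -1.0]
width: 0.0251
```

Call:
send_rows([
  [-1, 0, 0.025, 0.03, 0],
  [-1, 0, 0.05, 0.06, 0],
  [-1, 0, 0.075, 0.09, 0],
  [-1, 0, 0.1, 0.12, 0],
  [-1, 0, 0.125, 0.15, 0],
])

```text
time: 44.75
tool_pos: [0.527, -0.2188, 0.1313]
ee_rot: [-1.29, 1.57, 2.658]
wrist_force: [0.8, 0.7, -1.8]
width: 0.0251
```

Run:
```python
from h import *
plan([.5236,-.357,.13],-44)
```

```text
t 44.75 tcp [ 0.527  -0.2188  0.1313] jaw -43.8 q [-0.49  0.14  1.38 -0.    1.62  0.27] w 0.0251 F [ 0.8  0.7 -1.8]
delta [0.0013 0.0933 0.102 ] roll 0.0028
```

Call:
send_rows([
  [-1, 0, 0.025, 0.028, 0],
  [-1, 0, 0.05, 0.055, 0],
  [-1, 0, 0.075, 0.082, 0],
  [-1, 0, 0.09, 0.099, 0],
  [-1, 0, 0.094, 0.103, 0],
])

```text
time: 45.17
tool_pos: [0.5227, -0.3605, 0.1303]
ee_rot: [-0.609, 1.569, -2.95]
wrist_force: [0.0, 1.0, -0.9]
width: 0.0253
```

Call:
send_rows([
  [-1, 0, 0, 0, 0],
  [-1, 0, 0, 0, 0],
  [-1, 0, 0, 0, 0],
])

```text
time: 45.42
tool_pos: [0.5246, -0.3548, 0.1318]
ee_rot: [-2.188, 1.57, 1.761]
wrist_force: [0.1, -0.1, -1.7]
width: 0.0252
```

Run:
```python
from h import *
snap('wrist','pics/w34.png')
plan([.5236,-.357,.036],-44)
```

```text
t 45.47 tcp [ 0.5247 -0.3547  0.132 ] jaw -43.7 q [-0.68  0.28  1.22  0.    1.64  0.08] w 0.0256 F [-0.3 -0.1 -1. ]
delta [0.096  0.0008 0.0025] roll 0.0050
```

View pics/w34.png

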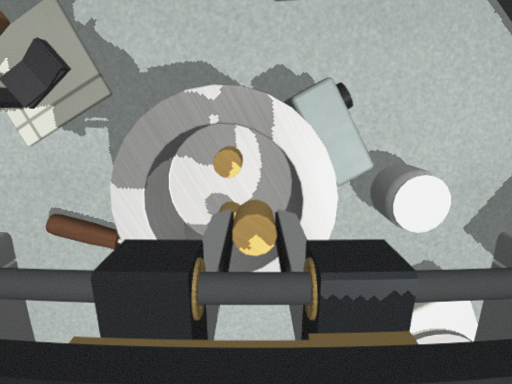

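Run:
```python
from h import *
c=load('pics/w34.npz');print(atz(c,228,163,.082),atz(c,230,209,.082));R=plan();k=np.array([.5055,-.3397])
for p in((228,163),(230,209)): print(R[:2,:].T@(atz(c,*p,.082)[:2]-k))
c=load('pics/w32.npz');im=cv2.imread('pics/w32.png');cv2.imwrite('pics/x.png',cv2.resize(im[60:260,150:400],None,fx=3,fy=3))
c2=load('pics/w28.npz')
```

```text
[ 0.5247 -0.3207  0.082 ] [ 0.4963 -0.3519  0.082 ]
t 45.47 tcp [ 0.5247 -0.3547  0.132 ] jaw -43.7 q [-0.68  0.28  1.22  0.    1.64  0.08] w 0.0256 F [-0.3 -0.1 -1. ]
[ 0.      0.0008 -0.027 ]
[-0.      0.0018  0.0152]
```

View pics/x.png

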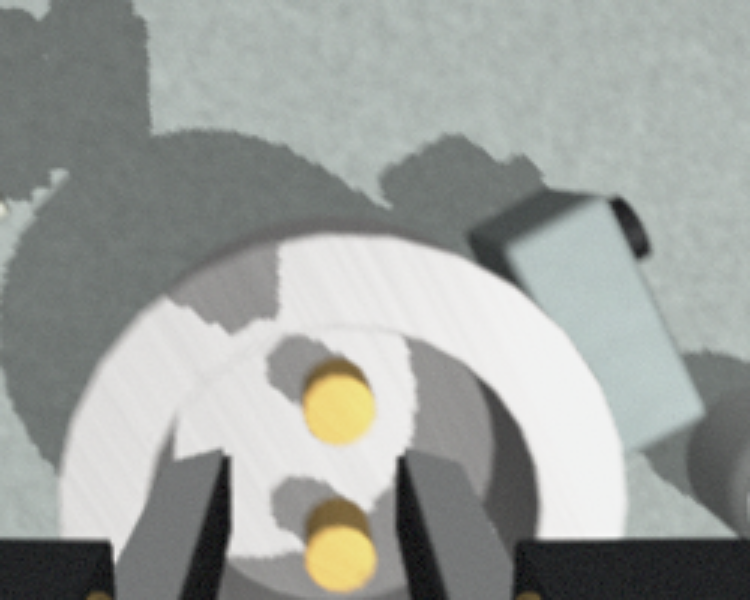

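Call:
send_rows([
  [-1, 0.01, 0.001, 0.0025, 0],
  [-1, 0.03, 0.001, 0.0025, 0],
  [-1, 0.055, 0.001, 0.0025, 0],
  [-1, 0.08, 0.001, 0.0025, 0],
  [-1, 0.094, 0.001, 0.0025, 0],
])

```text
time: 45.88
tool_pos: [0.5218, -0.3566, 0.0339]
ee_rot: [-1.487, 1.566, 2.462]
wrist_force: [-0.3, 0.0, -1.7]
width: 0.0251
```

Call:
send_rows([
  [-1, 0, 0, 0, 0],
  [-1, 0, 0, 0, 0],
  [-0.28, 0, 0, 0, 0],
  [-0.28, 0, 0, 0, 0],
  [-0.28, 0, 0, 0, 0],
])

```text
time: 46.3
tool_pos: [0.5245, -0.3598, 0.0403]
ee_rot: [1.633, 1.567, -0.702]
wrist_force: [0.1, 0.0, 0.1]
width: 0.0337
```

Call:
send_rows([
  [-0.28, -0.02, 0, 0, 0],
  [-0.28, -0.06, 0, 0, 0],
  [-0.28, -0.1, 0, 0, 0],
  [-0.28, -0.13, 0, 0, 0],
  [-0.28, -0.13, -0.02, -0.02, 0],
])

```text
time: 46.72
tool_pos: [0.5259, -0.3372, 0.1784]
ee_rot: [1.569, 1.551, -0.772]
wrist_force: [-0.4, 0.2, 0.3]
width: 0.0335
```

Run:
```python
from h import *
snap('wrist','pics/w35.png')
plan([.5935,.2305,.16],-44)
im=cv2.imread('pics/w35.png');cv2.imwrite('pics/x2.png',cv2.resize(im[60:260,130:400],None,fx=2.5,fy=2.5))
```

```text
t 46.77 tcp [ 0.5256 -0.3285  0.1757] jaw -43.8 q [-0.65  0.23  1.19  0.    1.71  0.11] w 0.0337 F [1.2 2.2 0.2]
delta [ 0.0142 -0.3377 -0.4507] roll 0.0043
```

View pics/x2.png

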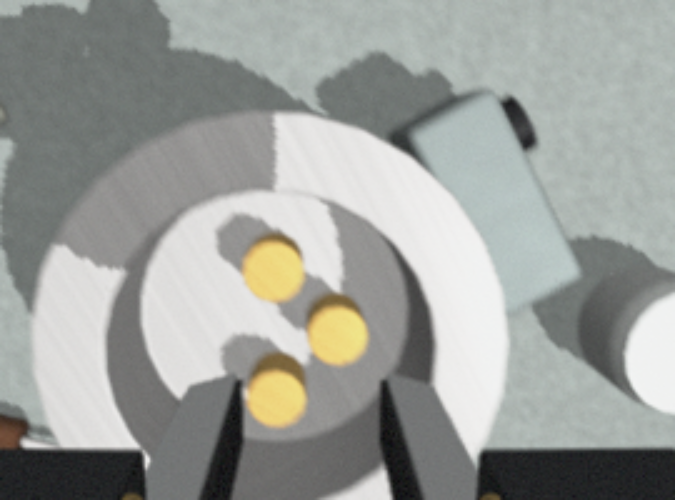

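Call:
send_rows([
  [-0.1, 0, -0.024, -0.032, 0],
  [-0.1, 0, -0.048, -0.064, 0],
  [-0.1, 0, -0.072, -0.096, 0],
  [-0.1, 0, -0.096, -0.128, 0],
  [-0.1, 0, -0.12, -0.16, 0],
])

```text
time: 47.18
tool_pos: [0.5471, -0.1305, 0.1689]
ee_rot: [2.058, 1.569, -0.278]
wrist_force: [0.6, 0.4, -0.4]
width: 0.0422
```

Call:
send_rows([
  [0, 0, -0.024, -0.032, 0],
  [0, 0, -0.048, -0.064, 0],
  [0, 0, -0.072, -0.096, 0],
  [0, 0, -0.096, -0.128, 0],
  [0, 0, -0.12, -0.16, 0],
])

```text
time: 47.6
tool_pos: [0.5713, 0.0684, 0.1691]
ee_rot: [2.347, 1.569, 0.011]
wrist_force: [0.8, -0.0, -0.3]
width: 0.0469
```

Run:
```python
from h import *
plan([.5945,.2305,.16],-44)
```

```text
t 47.60 tcp [0.5713 0.0684 0.1691] jaw -43.8 q [ 0.02  0.14  1.31 -0.    1.69  0.79] w 0.0469 F [ 0.8 -0.  -0.3]
delta [ 0.0091 -0.0955 -0.133 ] roll 0.0031
```

Call:
send_rows([
  [0, 0, -0.024, -0.032, 0],
  [0, 0, -0.048, -0.064, 0],
  [0, 0, -0.072, -0.096, 0],
  [0, 0, -0.092, -0.126, 0],
  [0, 0, -0.096, -0.133, 0],
])

```text
time: 48.02
tool_pos: [0.5937, 0.2347, 0.1681]
ee_rot: [-2.662, 1.568, 1.291]
wrist_force: [0.4, -1.1, 0.0]
width: 0.0466
```

Call:
send_rows([
  [0, 0.03, 0, 0, 0],
  [0, 0.065, 0, 0, 0],
  [0, 0.09, 0, 0, 0],
  [0, 0.09, 0, 0, 0],
  [0, 0.09, 0, 0, 0],
])

```text
time: 48.43
tool_pos: [0.5931, 0.228, 0.0767]
ee_rot: [-0.447, 1.567, -2.784]
wrist_force: [0.6, -0.6, 0.5]
width: 0.0468
```

Run:
```python
from h import *
snap('wrist','pics/w36.png')
plan([.5945,.2305,-.007],-44)
c=load('pics/w36.npz');print(proj(c,[.5945,.2305,.048]))
```

```text
t 48.48 tcp [0.5947 0.2285 0.0792] jaw -43.9 q [ 0.28  0.31  1.29 -0.    1.54  1.04] w 0.0468 F [-0.7  0.3  1. ]
delta [ 0.0862 -0.0016 -0.0012] roll 0.0025
[253.8986 193.0707]
```

View pics/w36.png

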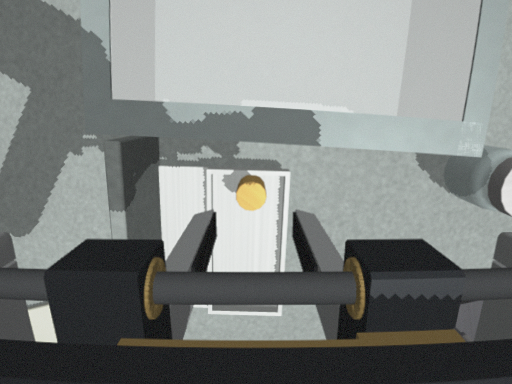

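Call:
send_rows([
  [0.0, 0.01, -0.003, 0, 0],
  [0.0, 0.03, -0.003, 0, 0],
  [0.0, 0.05, -0.003, 0, 0],
  [0.0, 0.07, -0.003, 0, 0],
  [0.0, 0.078, -0.003, 0, 0],
])

```text
time: 48.9
tool_pos: [0.5914, 0.2307, -0.0012]
ee_rot: [-0.481, 1.57, -2.817]
wrist_force: [0.0, -0.5, 0.3]
width: 0.0471
```

Call:
send_rows([
  [0.0, 0.003, 0, 0, 0],
  [0, 0.006, 0, 0, 0],
  [-0.5, 0.006, 0, 0, 0],
  [-1, 0.006, 0, 0, 0],
  [-1, 0.006, 0, 0, 0],
])

```text
time: 49.32
tool_pos: [0.593, 0.2312, -0.0045]
ee_rot: [2.602, 1.568, 0.267]
wrist_force: [0.0, 1.1, 0.2]
width: 0.0305
```

Call:
send_rows([
  [-1, 0, 0, 0, 0],
  [-1, 0, 0, 0, 0],
  [-1, 0, 0, 0, 0],
])

```text
time: 49.57
tool_pos: [0.5928, 0.2311, -0.0048]
ee_rot: [2.606, 1.569, 0.271]
wrist_force: [0.0, 0.5, 4.1]
width: 0.0253
```

Call:
send_rows([
  [-1, -0.02, 0, 0, 0],
  [-1, -0.055, 0, 0, 0],
  [-1, -0.09, 0, 0, 0],
  [-1, -0.125, 0.005, 0.005, 0],
  [-1, -0.14, 0.025, 0.03, 0],
])

```text
time: 49.98
tool_pos: [0.5912, 0.1959, 0.1392]
ee_rot: [2.836, 1.562, 0.506]
wrist_force: [0.3, -0.3, -0.6]
width: 0.0252
```

Run:
```python
from h import *
plan([.4872,-.322,.13],-44)
```

```text
t 49.98 tcp [0.5912 0.1959 0.1392] jaw -43.5 q [0.23 0.25 1.24 0.   1.64 0.99] w 0.0252 F [ 0.3 -0.3 -0.6]
delta [0.0061 0.2813 0.4472] roll 0.0082
```

Call:
send_rows([
  [-1, 0, 0.021, 0.033, 0],
  [-1, 0, 0.042, 0.066, 0],
  [-1, 0, 0.063, 0.099, 0],
  [-1, 0, 0.084, 0.132, 0],
  [-1, 0, 0.105, 0.165, 0],
])

```text
time: 50.4
tool_pos: [0.5496, -0.0014, 0.1334]
ee_rot: [-0.613, 1.57, -2.948]
wrist_force: [1.5, -0.5, -1.3]
width: 0.0253
```

Call:
send_rows([
  [-1, 0, 0.021, 0.033, 0],
  [-1, 0, 0.042, 0.066, 0],
  [-1, 0, 0.063, 0.099, 0],
  [-1, 0, 0.084, 0.132, 0],
  [-1, 0, 0.105, 0.165, 0],
])

```text
time: 50.82
tool_pos: [0.511, -0.1932, 0.1335]
ee_rot: [-1.176, 1.57, 2.772]
wrist_force: [0.8, -0.1, -1.3]
width: 0.0251
```

Run:
```python
from h import *
plan([.4872,-.322,.13],-44)
```

```text
t 50.82 tcp [ 0.511  -0.1932  0.1335] jaw -43.8 q [-0.47  0.09  1.44 -0.    1.62  0.3 ] w 0.0251 F [ 0.8 -0.1 -1.3]
delta [0.0035 0.072  0.1094] roll 0.0030
```

Call:
send_rows([
  [-1, 0, 0.02, 0.03, 0],
  [-1, 0, 0.04, 0.06, 0],
  [-1, 0, 0.058, 0.088, 0],
  [-1, 0, 0.069, 0.105, 0],
  [-1, 0, 0.072, 0.11, 0],
])

```text
time: 51.23
tool_pos: [0.4863, -0.324, 0.1329]
ee_rot: [-0.574, 1.569, -2.914]
wrist_force: [0.8, 0.3, -1.5]
width: 0.0251
```

Call:
send_rows([
  [-1, 0, 0, 0, 0],
  [-1, 0, 0, 0, 0],
  [-1, 0, 0, 0, 0],
])

```text
time: 51.48
tool_pos: [0.4883, -0.3192, 0.1338]
ee_rot: [-2.408, 1.57, 1.541]
wrist_force: [0.0, 0.7, -1.1]
width: 0.025
```

Run:
```python
from h import *
snap('wrist','pics/w37.png')
plan([.487,-.322,.036],-44)
im=cv2.imread('pics/w37.png');cv2.imwrite('pics/x3.png',cv2.resize(im[60:260,130:400],None,fx=2.5,fy=2.5))
```

```text
t 51.53 tcp [ 0.4884 -0.3191  0.134 ] jaw -43.7 q [-0.68  0.17  1.35  0.    1.63  0.09] w 0.0252 F [-0.5  0.4 -1.5]
delta [0.098  0.001  0.0031] roll 0.0051
```

View pics/x3.png

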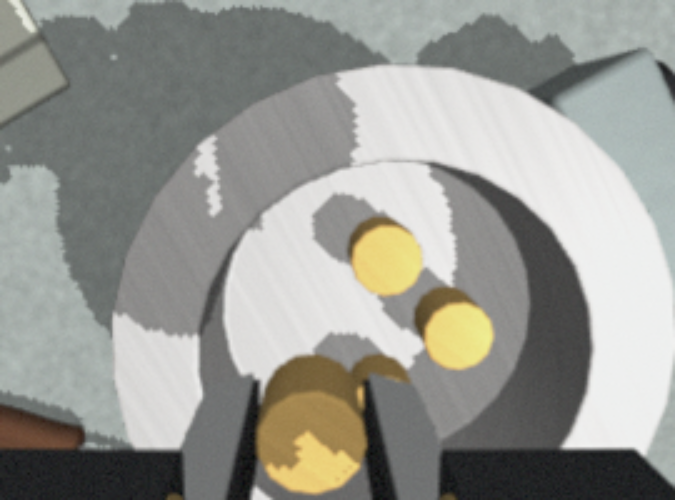

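Call:
send_rows([
  [-1, 0.01, 0, 0.002, 0],
  [-1, 0.03, 0, 0.002, 0],
  [-1, 0.055, 0, 0.002, 0],
  [-1, 0.08, 0, 0.002, 0],
  [-1, 0.093, 0, 0.002, 0],
])

```text
time: 51.95
tool_pos: [0.4849, -0.3197, 0.0368]
ee_rot: [-1.481, 1.565, 2.468]
wrist_force: [-1.3, 0.3, -1.0]
width: 0.0251
```

Call:
send_rows([
  [-1, 0, 0, 0, 0],
  [-1, 0, 0, 0, 0],
  [-0.28, 0, 0, 0, 0],
  [-0.28, 0, 0, 0, 0],
  [-0.28, 0, 0, 0, 0],
])

```text
time: 52.37
tool_pos: [0.4877, -0.323, 0.043]
ee_rot: [1.644, 1.567, -0.692]
wrist_force: [0.2, 0.6, 0.2]
width: 0.0334
```

Call:
send_rows([
  [-0.28, -0.02, 0, 0, 0],
  [-0.28, -0.06, 0, 0, 0],
  [-0.28, -0.1, 0, 0, 0],
  [-0.28, -0.13, 0, 0, 0],
  [-0.28, -0.14, -0.01, 0.0, 0],
])

```text
time: 52.78
tool_pos: [0.4822, -0.3179, 0.1886]
ee_rot: [1.648, 1.557, -0.688]
wrist_force: [0.2, 0.7, 1.6]
width: 0.0338
```

Run:
```python
from h import *
snap('wrist','pics/w38.png')
plan([.435,-.1117,.19],-93.6)
im=cv2.imread('pics/w38.png');cv2.imwrite('pics/x4.png',cv2.resize(im[40:260,130:400],None,fx=2.5,fy=2.5))
```

```text
t 52.83 tcp [ 0.4807 -0.3162  0.1886] jaw -43.8 q [-0.68  0.13  1.28  0.    1.72  0.08] w 0.0337 F [-0.3  1.2  1.5]
delta [-0.0032 -0.1745 -0.1159] roll 0.8688
```

View pics/x4.png

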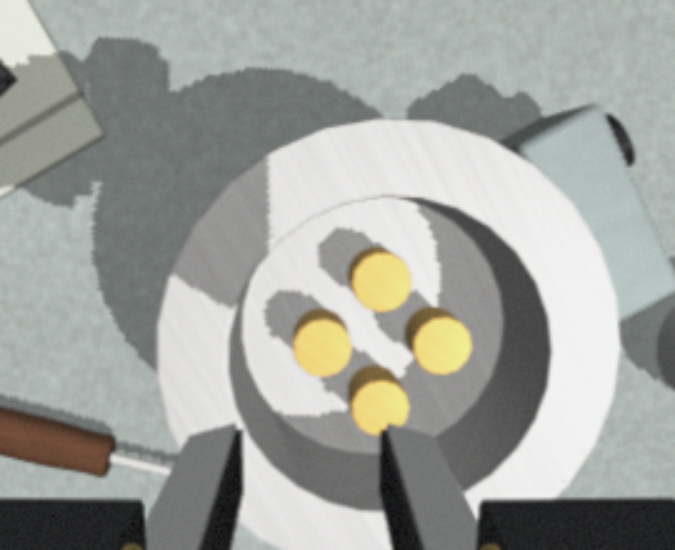

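Call:
send_rows([
  [0, 0, -0.03, -0.02, 0.12],
  [0, 0, -0.065, -0.043, 0.24],
  [0, 0, -0.1, -0.066, 0.36],
  [0, 0, -0.135, -0.089, 0.48],
  [0, 0, -0.165, -0.11, 0.6],
])

```text
time: 53.25
tool_pos: [0.4346, -0.1202, 0.179]
ee_rot: [-0.745, 1.568, 2.599]
wrist_force: [-0.2, 0.8, -0.1]
width: 0.0472
```

Run:
```python
from h import *
plan([.435,-.1117,.15],-93.6)
```

```text
t 53.25 tcp [ 0.4346 -0.1202  0.179 ] jaw -78.4 q [-0.4  -0.14  1.57  0.    1.71  0.97] w 0.0472 F [-0.2  0.8 -0.1]
delta [ 0.0291 -0.0082 -0.0021] roll 0.2655
```

Call:
send_rows([
  [0, 0, -0.008, -0.002, 0.12],
  [0, 0.01, -0.008, -0.002, 0.24],
  [0, 0.03, -0.008, -0.002, 0.265],
  [0, 0.05, -0.008, -0.002, 0.265],
  [0, 0.06, -0.008, -0.002, 0.265],
])

```text
time: 53.67
tool_pos: [0.4345, -0.1131, 0.1169]
ee_rot: [-0.317, 1.565, 2.768]
wrist_force: [-0.7, -0.5, -0.5]
width: 0.047
```

Call:
send_rows([
  [0, 0, 0, 0, 0],
  [0, 0, 0, 0, 0],
  [0, 0, 0, 0, 0],
])

```text
time: 53.92
tool_pos: [0.4373, -0.1146, 0.1216]
ee_rot: [2.77, 1.57, -0.428]
wrist_force: [0.3, -0.3, 0.7]
width: 0.047
```

Run:
```python
from h import *
snap('wrist','pics/w39.png');snap('scene','pics/s39.png')
plan([.435,-.1117,.0587],-93.6)
```

```text
t 54.02 tcp [ 0.4377 -0.1148  0.1222] jaw -93.2 q [-0.38 -0.12  1.67 -0.    1.59  1.25] w 0.0469 F [-0.5 -0.  -0.4]
delta [ 0.0634 -0.003   0.003 ] roll 0.0064
```

View pics/w39.png

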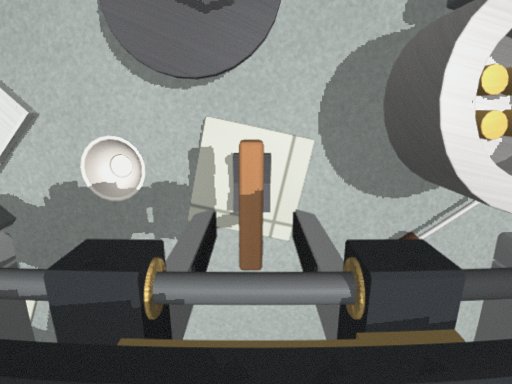

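View pics/s39.png

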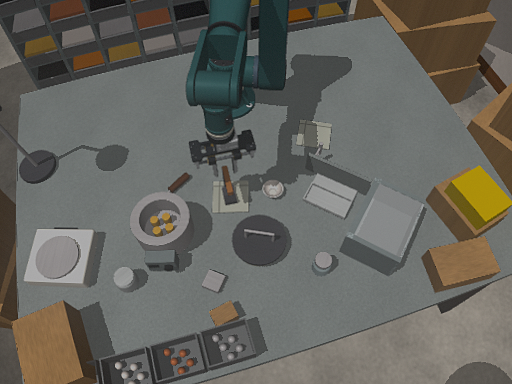

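Call:
send_rows([
  [0, 0.01, -0.003, 0.003, 0.006],
  [0, 0.03, -0.003, 0.003, 0.006],
  [0, 0.05, -0.003, 0.003, 0.006],
  [0, 0.061, -0.003, 0.003, 0.006],
  [0, 0.0635, -0.003, 0.003, 0.006],
])

```text
time: 54.43
tool_pos: [0.4322, -0.1104, 0.0548]
ee_rot: [-0.306, 1.566, 2.773]
wrist_force: [-0.5, 0.5, -0.3]
width: 0.0469
```

Call:
send_rows([
  [0, 0, 0, 0, 0],
  [-0.5, 0, 0, 0, 0],
  [-1, 0, 0, 0, 0],
  [-1, 0, 0, 0, 0],
  [-1, 0, 0, 0, 0],
])

```text
time: 54.85
tool_pos: [0.4348, -0.1115, 0.0584]
ee_rot: [2.8, 1.569, -0.403]
wrist_force: [-0.5, -0.8, 1.3]
width: 0.0236
```

Call:
send_rows([
  [-1, 0, 0, 0, 0],
  [-1, 0, 0, 0, 0],
  [-1, 0, 0, 0, 0],
  [-1, 0, 0, 0, 0],
])

```text
time: 55.18
tool_pos: [0.4346, -0.1115, 0.058]
ee_rot: [2.611, 1.569, -0.593]
wrist_force: [-0.2, -1.2, 3.5]
width: 0.0178
```

Run:
```python
from h import *
plan([.48,.0,.14],-116)
```

```text
t 55.18 tcp [ 0.4346 -0.1115  0.058 ] jaw -93.6 q [-0.38 -0.09  1.77 -0.    1.46  1.26] w 0.0178 F [-0.2 -1.2  3.5]
delta [-0.082  -0.1141 -0.0385] roll 0.3915
```

Call:
send_rows([
  [-1, -0.02, 0, 0, 0],
  [-1, -0.05, 0, 0, 0],
  [-1, -0.082, -0.01, -0.005, 0.08],
  [-1, -0.082, -0.04, -0.018, 0.19],
  [-1, -0.082, -0.07, -0.031, 0.3],
])

```text
time: 55.6
tool_pos: [0.4709, -0.0434, 0.1415]
ee_rot: [-2.962, 1.566, -0.191]
wrist_force: [0.8, 0.2, -2.9]
width: 0.0178
```

Run:
```python
from h import *
plan([.487,.0,.14],-116)
```

```text
t 55.60 tcp [ 0.4709 -0.0434  0.1415] jaw -111.2 q [-0.21 -0.08  1.59  0.    1.63  1.73] w 0.0178 F [ 0.8  0.2 -2.9]
delta [ 0.0015 -0.0462  0.0007] roll 0.0831
```

Call:
send_rows([
  [-1, 0, -0.02, 0, 0.08],
  [-1, 0, -0.04, 0, 0.083],
  [-1, 0, -0.046, 0, 0.083],
  [-1, 0, -0.046, 0, 0.083],
  [-1, 0, -0.046, 0, 0.083],
])

```text
time: 56.02
tool_pos: [0.485, -0.0006, 0.1385]
ee_rot: [0.753, 1.569, -2.833]
wrist_force: [-0.6, -0.6, -2.4]
width: 0.0178
```

Run:
```python
from h import *
snap('wrist','pics/w40.png')
plan([.4972,-.005,.106],-116)
```

```text
t 56.07 tcp [ 0.4851 -0.001   0.1387] jaw -115.5 q [-0.12 -0.05  1.57 -0.    1.62  1.9 ] w 0.0177 F [-0.3  0.1 -2.6]
delta [ 0.0327 -0.0017 -0.0127] roll 0.0083
```

View pics/w40.png

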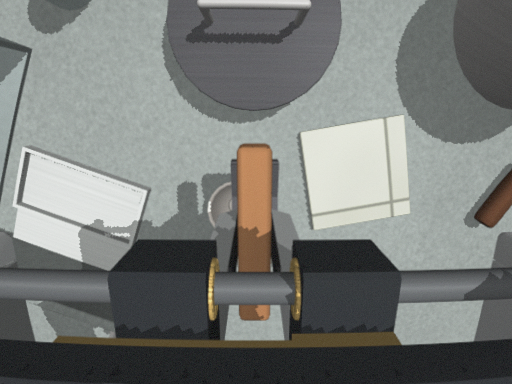

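```bash
python3 bar.py pics/w40.npz 198 5 311 4 .088; python3 bar.py pics/w22.npz 190.5 15 319 15 .088
python3 - <<'E'
from h import *
plan([.6235-.1*.899,-.067+.1*.438,.1045],-116)
E
```

```text
bar [ 0.642 -0.025] [ 0.6038 -0.1073] mid [ 0.6229 -0.0661] len 0.09070662833943677 ang 65.0409196458274
bar [ 0.6432 -0.0253] [ 0.6032 -0.1074] mid [ 0.6232 -0.0663] len 0.09125048857640744 ang 64.0253797825503
t 56.07 tcp [ 0.4851 -0.001   0.1387] jaw -115.5 q [-0.12 -0.05  1.57 -0.    1.62  1.9 ] w 0.0177 F [-0.3  0.1 -2.6]
delta [ 0.0342 -0.0009 -0.0534] roll 0.0083
```

Call:
send_rows([
  [-1, 0.008, -0.001, -0.005, 0.004],
  [-1, 0.018, -0.001, -0.01, 0.004],
  [-1, 0.028, -0.001, -0.014, 0.004],
  [-1, 0.033, -0.001, -0.016, 0.004],
  [-1, 0.034, -0.001, -0.016, 0.004],
])

```text
time: 56.48
tool_pos: [0.4994, -0.0067, 0.1027]
ee_rot: [0.37, 1.566, 3.062]
wrist_force: [-0.8, 0.4, -1.7]
width: 0.0176
```

Call:
send_rows([
  [-1, 0, 0, 0, 0],
  [-1, 0, 0, 0, 0],
  [-1, 0, 0, 0, 0],
])

```text
time: 56.73
tool_pos: [0.5009, -0.0062, 0.1059]
ee_rot: [-2.882, 1.57, -0.189]
wrist_force: [-0.6, -0.1, -1.7]
width: 0.0181
```

Run:
```python
from h import *
snap('wrist','pics/w41.png')
plan([.6232,-.0664,.1045],-115.8)
```

```text
t 56.78 tcp [ 0.5009 -0.0062  0.106 ] jaw -115.7 q [-0.13 -0.    1.59 -0.    1.56  1.89] w 0.0177 F [-0.3 -0.3 -2.7]
delta [ 0.0017  0.0012 -0.1363] roll 0.0013
```

View pics/w41.png

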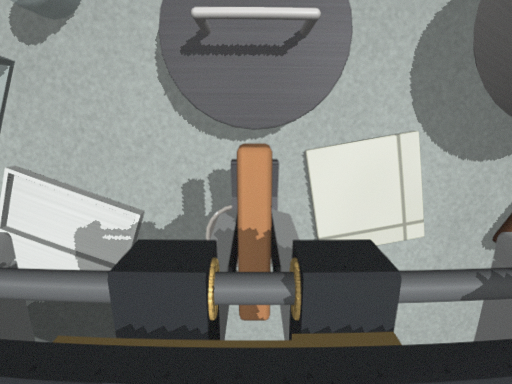

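Aligned (bar mid col 256, level). Slide in.

Call:
send_rows([
  [-1, 0.001, 0.001, -0.012, 0],
  [-1, 0.001, 0.001, -0.03, 0],
  [-1, 0.001, 0.001, -0.05, 0],
  [-1, 0.001, 0.001, -0.068, 0],
  [-1, 0.001, 0.001, -0.08, 0],
])

```text
time: 57.2
tool_pos: [0.5745, -0.0432, 0.1045]
ee_rot: [3.121, 1.569, -0.47]
wrist_force: [0.0, 0.6, -1.6]
width: 0.0178
```

Run:
```python
from h import *
snap('scene','pics/s42.png')
plan([.6232,-.0664,.1045],-115.8)
a=cv2.imread('pics/s42.png')[180:290,190:320]; cv2.imwrite('pics/m42.png',cv2.resize(a,(650,550),interpolation=cv2.INTER_CUBIC))
```

```text
t 57.25 tcp [ 0.5759 -0.0441  0.1042] jaw -115.8 q [-0.17  0.17  1.41 -0.    1.56  1.85] w 0.0178 F [ 1.1 -0.2 -2.2]
delta [-0.0001 -0.0005 -0.0523] roll -0.0001
```

View pics/m42.png

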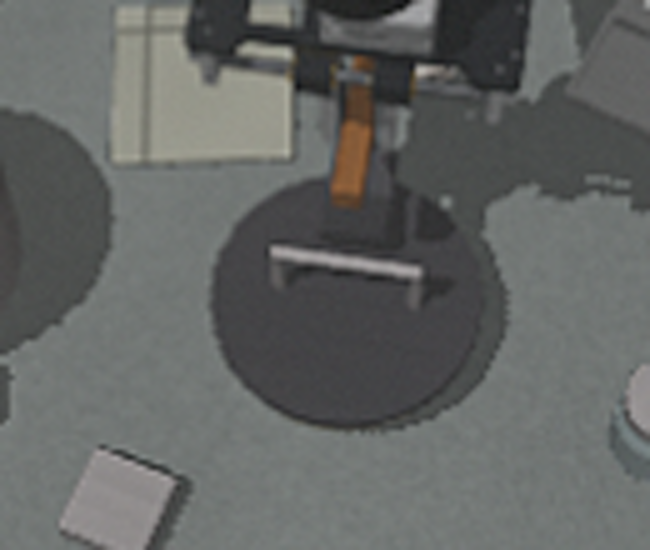

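Call:
send_rows([
  [-1, 0, 0, -0.012, 0],
  [-1, 0, 0, -0.027, 0],
  [-1, 0, 0, -0.041, 0],
  [-1, 0, 0, -0.05, 0],
  [-1, 0, 0, -0.052, 0],
])

```text
time: 57.67
tool_pos: [0.6202, -0.0653, 0.1041]
ee_rot: [2.695, 1.57, -0.897]
wrist_force: [-0.7, -0.1, -2.8]
width: 0.0175
```

Call:
send_rows([
  [-1, 0, 0, 0, 0],
  [-1, 0, 0, 0, 0],
  [-1, 0, 0, 0, 0],
])

```text
time: 57.92
tool_pos: [0.6185, -0.0641, 0.1045]
ee_rot: [0.116, 1.57, 2.808]
wrist_force: [0.3, 0.1, -2.5]
width: 0.018
```

Run:
```python
from h import *
snap('scene','pics/s43.png')
plan([.6232,-.0664,.1045],-115.8)
a=cv2.imread('pics/s43.png')[180:290,190:320]; cv2.imwrite('pics/m43.png',cv2.resize(a,(650,550),interpolation=cv2.INTER_CUBIC))
```

```text
t 57.97 tcp [ 0.6185 -0.064   0.1046] jaw -115.7 q [-0.19  0.27  1.29  0.    1.59  1.83] w 0.0174 F [-0.5  0.3 -1.9]
delta [ 0.0001  0.0001 -0.0052] roll 0.0015
```

View pics/m43.png

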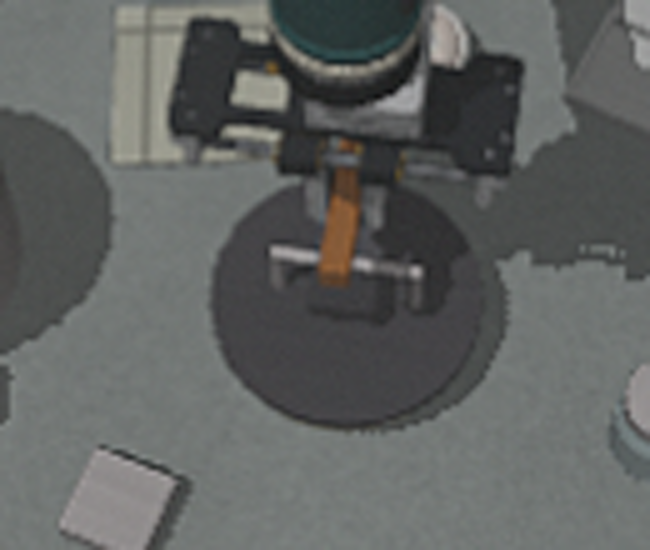

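Now nudge 5 mm and lift.

Call:
send_rows([
  [-1, 0, 0, -0.003, 0],
  [-1, 0, 0, -0.005, 0],
  [-1, -0.005, 0, -0.005, 0],
  [-1, -0.011, 0, -0.005, 0],
  [-1, -0.016, 0, -0.005, 0],
])

```text
time: 58.38
tool_pos: [0.6238, -0.0666, 0.1214]
ee_rot: [-2.969, 1.57, -0.276]
wrist_force: [-0.0, 0.6, -2.2]
width: 0.0175
```

Call:
send_rows([
  [-1, -0.003, 0, 0, 0],
  [-1, -0.006, 0, 0, 0],
  [-1, -0.009, 0, 0, 0],
  [-1, -0.013, 0, 0, 0],
  [-1, -0.018, 0, 0, 0],
])

```text
time: 58.8
tool_pos: [0.6229, -0.0665, 0.1375]
ee_rot: [0.285, 1.568, 2.978]
wrist_force: [0.8, 0.0, -5.6]
width: 0.0178
```

Call:
send_rows([
  [-1, -0.008, 0, 0, 0],
  [-1, -0.019, 0, 0, 0],
  [-1, -0.031, 0, 0, 0],
  [-1, -0.043, 0, 0, 0],
  [-1, -0.055, 0, 0, 0],
])

```text
time: 59.22
tool_pos: [0.6239, -0.0667, 0.1955]
ee_rot: [-2.924, 1.569, -0.232]
wrist_force: [0.1, -0.1, -5.3]
width: 0.0179
```

Call:
send_rows([
  [-1, -0.012, 0, 0, 0],
  [-1, -0.024, 0, 0, 0],
  [-1, -0.036, 0, 0, 0],
  [-1, -0.045, 0, 0, 0],
  [-1, -0.05, 0, 0, 0],
])

```text
time: 59.63
tool_pos: [0.6241, -0.0667, 0.2458]
ee_rot: [-2.913, 1.568, -0.221]
wrist_force: [0.6, -0.2, -5.9]
width: 0.0176
```

Run:
```python
from h import *
snap('wrist','pics/w44.png');snap('scene','pics/s44.png')
plan([.5055,-.3397,.24],-116)
a=cv2.imread('pics/s44.png')[150:290,170:320]; cv2.imwrite('pics/m44.png',np.hstack([cv2.resize(a,(400,373)),cv2.resize(cv2.imread('pics/w44.png'),(400,373))]))
```

```text
t 59.73 tcp [ 0.6241 -0.0667  0.2451] jaw -115.7 q [-0.2   0.26  1.02 -0.    1.86  1.82] w 0.0180 F [-0.2 -0.9 -5.3]
delta [ 0.0049  0.2974 -0.0117] roll 0.0046
```

View pics/m44.png

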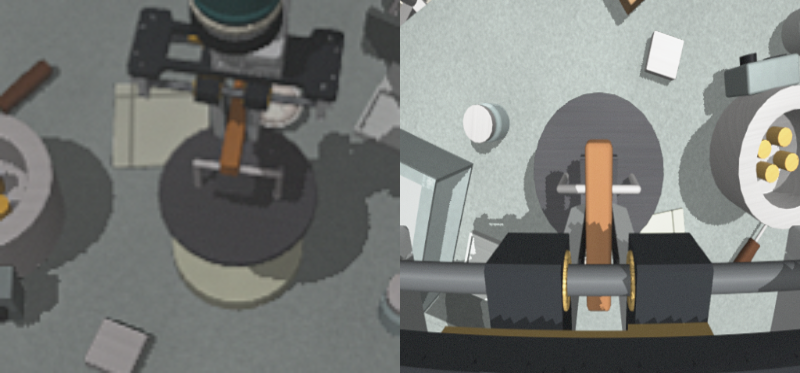

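Run:
```python
from h import *
c=load('pics/w41.npz');p=atz(c,255.5,129,.042)[:2];lx=np.array([.9,-.436]);print(p+.084*lx)
c=load('pics/w17.npz');p=atz(c,254.5,38,.132)[:2];print(p-.084*lx)
c=load('pics/w19.npz');p=atz(c,254.5,96,.1545)[:2];print(p-.084*lx)
```

```text
[ 0.6237 -0.0664]
[ 0.5088 -0.336 ]
[ 0.5096 -0.3365]
```

Call:
send_rows([
  [-1, 0, 0.006, 0, 0],
  [-1, 0, 0.018, -0.001, 0],
  [-1, 0, 0.034, -0.002, 0],
  [-1, 0, 0.052, -0.003, 0],
  [-1, 0, 0.07, -0.003, 0],
])

```text
time: 60.15
tool_pos: [0.5946, -0.1325, 0.242]
ee_rot: [0.519, 1.568, -3.072]
wrist_force: [0.3, -0.1, -5.2]
width: 0.0179
```

Call:
send_rows([
  [-1, 0, 0.018, -0.001, 0],
  [-1, 0, 0.036, -0.002, 0],
  [-1, 0, 0.054, -0.002, 0],
  [-1, 0, 0.072, -0.003, 0],
  [-1, 0, 0.09, -0.004, 0],
])

```text
time: 60.57
tool_pos: [0.5587, -0.2155, 0.2423]
ee_rot: [0.358, 1.569, 3.05]
wrist_force: [0.1, 0.1, -5.7]
width: 0.0178
```

Call:
send_rows([
  [-1, 0, 0.018, -0.001, 0],
  [-1, 0, 0.036, -0.001, 0],
  [-1, 0, 0.054, -0.002, 0],
  [-1, 0, 0.072, -0.003, 0],
  [-1, 0, 0.09, -0.003, 0],
])

```text
time: 60.98
tool_pos: [0.5223, -0.2977, 0.2422]
ee_rot: [0.214, 1.569, 2.906]
wrist_force: [-0.5, -0.6, -5.3]
width: 0.0177
```

Call:
send_rows([
  [-1, 0, 0.018, 0, 0],
  [-1, 0, 0.032, -0.001, 0],
  [-1, 0, 0.042, -0.001, 0],
  [-1, 0, 0.047, -0.001, 0],
  [-1, 0, 0.047, -0.001, 0],
])

```text
time: 61.4
tool_pos: [0.5037, -0.34, 0.243]
ee_rot: [0.353, 1.57, 3.044]
wrist_force: [-0.1, -0.8, -5.9]
width: 0.0178
```

Call:
send_rows([
  [-1, 0, 0, 0, 0],
  [-1, 0, 0, 0, 0],
  [-1, 0, 0, 0, 0],
])

```text
time: 61.65
tool_pos: [0.505, -0.3381, 0.2435]
ee_rot: [-2.15, 1.57, 0.544]
wrist_force: [0.4, 0.8, -5.9]
width: 0.0179
```

Run:
```python
from h import *
snap('wrist','pics/w45.png');snap('scene','pics/s45.png')
plan([.5055,-.3397,.2165],-116)
a=cv2.imread('pics/s45.png')[150:270,90:250]; cv2.imwrite('pics/m45.png',np.hstack([cv2.resize(a,(400,300)),cv2.resize(cv2.imread('pics/w45.png'),(400,300))]))
```

```text
t 61.75 tcp [ 0.5049 -0.3382  0.2435] jaw -115.7 q [-0.68  0.22  1.08  0.    1.85  1.34] w 0.0178 F [ 0.6  0.1 -5.4]
delta [ 0.027   0.0011 -0.0012] roll 0.0059
```

View pics/m45.png

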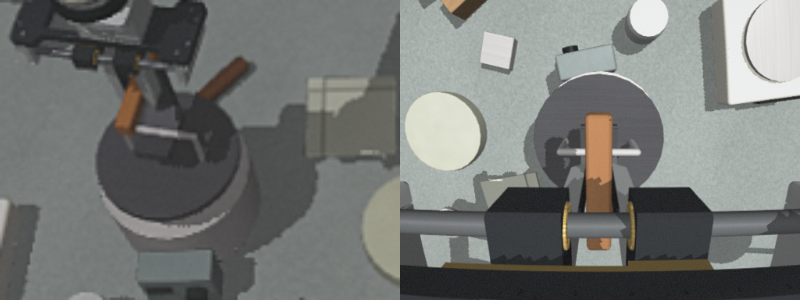

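Call:
send_rows([
  [-1, 0.004, 0.001, -0.001, 0],
  [-1, 0.01, 0.001, -0.001, 0],
  [-1, 0.016, 0.001, -0.001, 0],
  [-1, 0.02, 0.001, -0.001, 0],
  [-1, 0.022, 0.001, -0.001, 0],
])

```text
time: 62.17
tool_pos: [0.5045, -0.3398, 0.2196]
ee_rot: [-0.241, 1.568, 2.451]
wrist_force: [0.1, -0.4, -5.6]
width: 0.0183
```

Call:
send_rows([
  [-1, 0.002, 0, 0, 0],
  [-1, 0.005, 0, 0, 0],
  [-1, 0.008, 0, 0, 0],
  [-1, 0.011, 0, 0, 0],
  [-1, 0.013, 0, 0, 0],
])

```text
time: 62.58
tool_pos: [0.5053, -0.3405, 0.2092]
ee_rot: [2.882, 1.569, -0.709]
wrist_force: [-0.1, -0.9, -2.7]
width: 0.0178
```

Call:
send_rows([
  [-1, 0.004, 0, 0, 0],
  [-1, 0.008, 0, 0, 0],
  [-1, 0.012, 0, 0, 0],
  [-1, 0.013, 0, 0, 0],
  [-1, 0.013, 0, 0, 0],
])

```text
time: 63.0
tool_pos: [0.5047, -0.3401, 0.1947]
ee_rot: [-0.187, 1.57, 2.506]
wrist_force: [0.4, 0.3, -2.5]
width: 0.0178
```

Run:
```python
from h import *
snap('scene','pics/s46.png')
plan([.5055,-.3397,.195],-116)
a=cv2.imread('pics/s46.png')[150:270,90:250]; cv2.imwrite('pics/m46.png',cv2.resize(a,(640,480),interpolation=cv2.INTER_CUBIC))
```

```text
t 63.05 tcp [ 0.5049 -0.3402  0.1951] jaw -115.7 q [-0.69  0.22  1.17 -0.    1.75  1.33] w 0.0179 F [ 0.5 -0.1 -2.4]
delta [ 0.0001 -0.0007 -0.0004] roll 0.0046
```

View pics/m46.png

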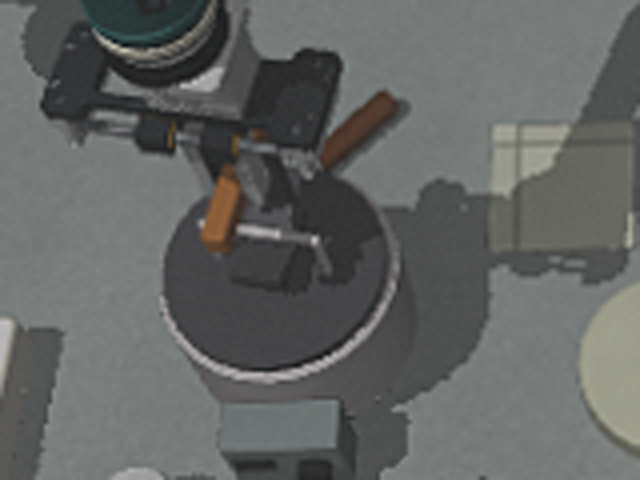

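Set down. Withdraw backwards slowly.

Call:
send_rows([
  [-1, 0, 0, 0.008, 0],
  [-1, 0, 0, 0.02, 0],
  [-1, 0, 0, 0.035, 0],
  [-1, 0, 0, 0.05, 0],
  [-1, 0, 0, 0.065, 0],
])

```text
time: 63.47
tool_pos: [0.4454, -0.3116, 0.1957]
ee_rot: [2.468, 1.57, -1.123]
wrist_force: [0.8, -0.9, -2.8]
width: 0.0176
```

Call:
send_rows([
  [-1, 0, 0, 0.018, 0],
  [-1, 0, 0, 0.036, 0],
  [-1, 0, 0, 0.05, 0],
  [-1, 0, 0, 0.058, 0],
  [-1, 0, 0, 0.06, 0],
])

```text
time: 63.88
tool_pos: [0.3914, -0.2855, 0.1963]
ee_rot: [2.744, 1.569, -0.847]
wrist_force: [0.0, -0.7, -2.1]
width: 0.0178
```

Run:
```python
from h import *
snap('wrist','pics/w47.png')
plan([.434,-.1105,.2],-93.6)
```

```text
t 63.93 tcp [ 0.3918 -0.2858  0.1961] jaw -115.8 q [-0.75 -0.06  1.47 -0.    1.73  1.27] w 0.0182 F [ 0.   0.2 -3.1]
delta [-0.004  -0.1762  0.0382] roll -0.3867
```

View pics/w47.png

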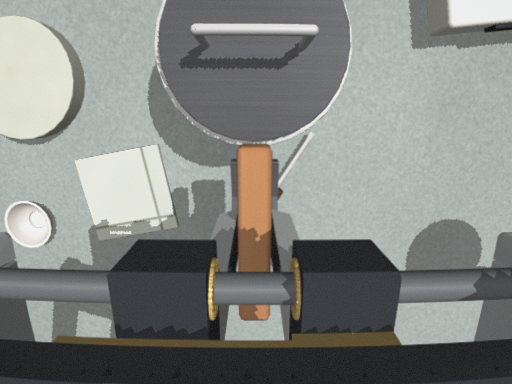

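Call:
send_rows([
  [-1, 0, -0.02, 0.005, -0.04],
  [-1, 0, -0.055, 0.013, -0.12],
  [-1, 0, -0.09, 0.02, -0.2],
  [-1, 0, -0.125, 0.028, -0.28],
  [-1, 0, -0.155, 0.035, -0.36],
])

```text
time: 64.35
tool_pos: [0.4291, -0.1294, 0.1955]
ee_rot: [-2.629, 1.57, 0.428]
wrist_force: [0.7, 0.2, -1.3]
width: 0.0176
```

Run:
```python
from h import *
plan([.434,-.1105,.07],-93.6)
```

```text
t 64.35 tcp [ 0.4291 -0.1294  0.1955] jaw -94.9 q [-0.42 -0.15  1.54  0.    1.74  1.24] w 0.0176 F [ 0.7  0.2 -1.3]
delta [ 0.1255 -0.0191 -0.0032] roll -0.0221
```

Call:
send_rows([
  [-1, 0, -0.018, -0.003, -0.02],
  [-1, 0.02, -0.019, -0.003, -0.02],
  [-1, 0.055, -0.019, -0.003, -0.02],
  [-1, 0.085, -0.019, -0.003, -0.02],
  [-1, 0.11, -0.019, -0.003, -0.02],
])

```text
time: 64.77
tool_pos: [0.4328, -0.112, 0.0833]
ee_rot: [-0.326, 1.57, 2.747]
wrist_force: [0.1, -0.3, -3.2]
width: 0.018
```

Call:
send_rows([
  [-1, 0.01, 0, 0, 0],
  [-1, 0.012, 0, 0, 0],
  [-1, 0.012, 0, 0, 0],
  [-1, 0.012, 0, 0, 0],
])

```text
time: 65.1
tool_pos: [0.4344, -0.1132, 0.0753]
ee_rot: [2.83, 1.567, -0.381]
wrist_force: [0.6, -0.4, -2.2]
width: 0.0179
```

Run:
```python
from h import *
plan([.434,-.1105,.058],-93.6)
```

```text
t 65.10 tcp [ 0.4344 -0.1132  0.0753] jaw -94.0 q [-0.38 -0.11  1.75  0.    1.5   1.26] w 0.0179 F [ 0.6 -0.4 -2.2]
delta [ 0.0173 -0.0027  0.0007] roll -0.0065
```

Call:
send_rows([
  [-1, 0.006, -0.002, 0, 0],
  [-1, 0.011, -0.002, 0, 0],
  [-1, 0.015, -0.002, 0, 0],
  [-1, 0.0168, -0.002, 0, 0],
  [-1, 0.0168, -0.002, 0, 0],
])

```text
time: 65.52
tool_pos: [0.4334, -0.1108, 0.058]
ee_rot: [2.654, 1.569, -0.557]
wrist_force: [-1.7, 1.8, 3.4]
width: 0.0177
```

Call:
send_rows([
  [-0.6, 0, 0, 0, 0],
  [-0.3, 0, 0, 0, 0],
  [0.0, 0, 0, 0, 0],
  [0.0, 0, 0, 0, 0],
  [0.0, 0, 0, 0, 0],
])

```text
time: 65.93
tool_pos: [0.433, -0.1105, 0.0565]
ee_rot: [1.257, 1.571, -1.953]
wrist_force: [-0.0, 0.3, 0.5]
width: 0.0422
```

Call:
send_rows([
  [0.0, -0.01, 0, 0, 0],
  [0.0, -0.04, 0, 0, 0],
  [0.0, -0.08, 0, 0, 0],
  [0.0, -0.12, 0, 0, 0],
  [0.0, -0.13, 0, 0, 0],
])

```text
time: 66.35
tool_pos: [0.4361, -0.1117, 0.1947]
ee_rot: [2.832, 1.558, -0.379]
wrist_force: [0.1, -1.1, 1.0]
width: 0.0471
```

Run:
```python
from h import *
snap('wrist','pics/w48.png');snap('top','pics/t48.png');snap('scene','pics/s48.png')
plan()
im=cv2.imread('pics/t48.png');s=cv2.imread('pics/s48.png')
cv2.imwrite('pics/a48.png',np.hstack([cv2.resize(cv2.imread('pics/w48.png'),(400,300)),cv2.resize(s[130:280,110:310],(400,300),interpolation=cv2.INTER_CUBIC)]))
c=load('pics/t48.npz')
cv2.imwrite('pics/b48.png',cv2.resize(im[150:270,95:215],(600,600),interpolation=cv2.INTER_CUBIC))
```

```text
t 66.50 tcp [ 0.4336 -0.1107  0.1877] jaw -94.0 q [-0.38 -0.15  1.56 -0.    1.73  1.26] w 0.0470 F [ 0.   0.1 -0.8]
```

View pics/a48.png

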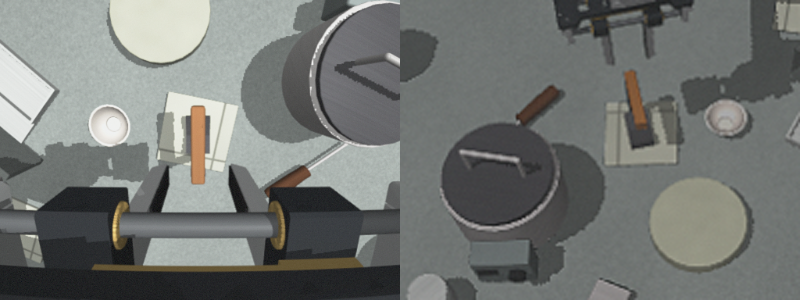

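View pics/b48.png

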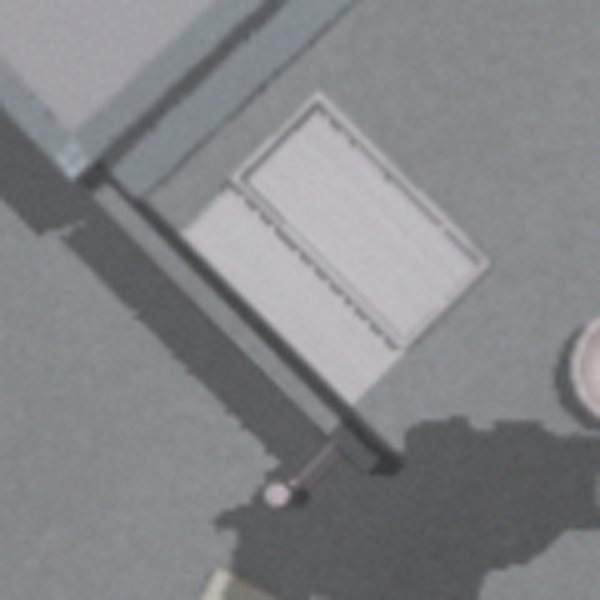

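Run:
```python
from h import *
c=load('pics/t48.npz');print(atz(c,150.4-.4,248.8-.4,.113))
plan([.375,.15,.15],-105)
```

```text
[0.3849 0.2197 0.113 ]
t 66.50 tcp [ 0.4336 -0.1107  0.1877] jaw -94.0 q [-0.38 -0.15  1.56 -0.    1.73  1.26] w 0.0470 F [ 0.   0.1 -0.8]
delta [ 0.0373 -0.2561  0.0765] roll 0.1926
```

Call:
send_rows([
  [0.1, 0, -0.04, 0.01, 0.05],
  [0.1, 0, -0.08, 0.02, 0.1],
  [0.1, 0, -0.12, 0.035, 0.15],
  [0.1, 0, -0.16, 0.05, 0.19],
  [0.1, 0, -0.2, 0.065, 0.19],
])

```text
time: 66.92
tool_pos: [0.3804, 0.0918, 0.1836]
ee_rot: [0.348, 1.566, -3.056]
wrist_force: [1.0, 0.4, -0.4]
width: 0.0522
```

Run:
```python
from h import *
plan([.33,.225,.15],-105)
```

```text
t 66.92 tcp [0.3804 0.0918 0.1836] jaw -105.0 q [ 0.09 -0.27  1.67  0.    1.75  1.92] w 0.0522 F [ 1.   0.4 -0.4]
delta [ 0.0338 -0.1157  0.083 ] roll 0.0001
```

Call:
send_rows([
  [0.1, 0.01, -0.03, 0.02, 0],
  [0.1, 0.02, -0.06, 0.045, 0],
  [0.1, 0.03, -0.09, 0.065, 0],
  [0.1, 0.033, -0.115, 0.08, 0],
  [0.1, 0.033, -0.115, 0.08, 0],
])

```text
time: 67.33
tool_pos: [0.3307, 0.2251, 0.1494]
ee_rot: [0.396, 1.563, -2.998]
wrist_force: [-0.7, -0.1, 0.3]
width: 0.0518
```

Call:
send_rows([
  [0.1, 0, 0, 0, 0],
  [0.1, 0, 0, 0, 0],
])

```text
time: 67.5
tool_pos: [0.3342, 0.2213, 0.1519]
ee_rot: [0.94, 1.567, -2.461]
wrist_force: [1.0, -0.6, 0.8]
width: 0.0514
```

Run:
```python
from h import *
snap('wrist','pics/w49.png')
plan([.388,.216,.15],-105)
c=load('pics/w49.npz');print(proj(c,[.388,.216,.113]))
```

```text
t 67.55 tcp [0.3348 0.221  0.1524] jaw -104.9 q [ 0.44 -0.25  1.71 -0.    1.68  2.27] w 0.0518 F [0.1 0.1 0.3]
delta [ 0.0023 -0.0088 -0.0527] roll 0.0015
[244.1317 129.6878]
```

View pics/w49.png

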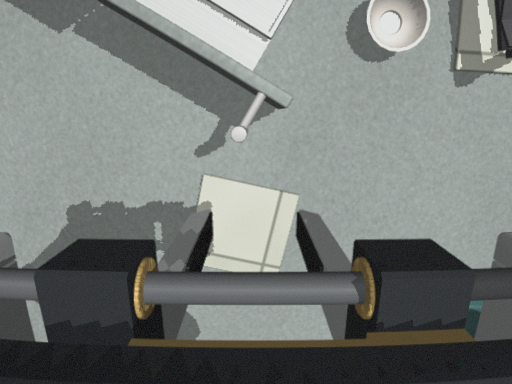

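Run:
```python
from h import *
c=load('pics/w49.npz');p=atz(c,239,134,.113);print(p,np.hypot(p[0]-.5598,p[1]-.329))
plan([p[0],p[1],.09],-105)
```

```text
[0.3857 0.221  0.113 ] 0.2048748912821782
t 67.55 tcp [0.3348 0.221  0.1524] jaw -104.9 q [ 0.44 -0.25  1.71 -0.    1.68  2.27] w 0.0518 F [0.1 0.1 0.3]
delta [ 0.0623 -0.0132 -0.0493] roll 0.0015
```

Call:
send_rows([
  [0.1, 0, -0.013, -0.03, 0],
  [0.1, 0, -0.013, -0.049, 0],
  [0.1, 0.01, -0.013, -0.049, 0],
  [0.1, 0.03, -0.013, -0.049, 0],
  [0.1, 0.035, -0.013, -0.049, 0],
])

```text
time: 67.97
tool_pos: [0.3841, 0.2201, 0.1152]
ee_rot: [0.654, 1.565, -2.75]
wrist_force: [-0.3, 0.4, 0.2]
width: 0.0516
```

Call:
send_rows([
  [0.1, 0, 0, 0, 0],
  [0.1, 0, 0, 0, 0],
])

```text
time: 68.13
tool_pos: [0.3851, 0.2215, 0.1183]
ee_rot: [0.694, 1.57, -2.707]
wrist_force: [-0.0, -0.7, 0.4]
width: 0.0518
```

Run:
```python
from h import *
snap('wrist','pics/w50.png')
plan([.3857,.221,.043],-105)
c=load('pics/w50.npz');print(proj(c,[.3857,.221,.113]))
```

```text
t 68.18 tcp [0.3857 0.2219 0.1191] jaw -104.9 q [ 0.39 -0.14  1.69 -0.    1.59  2.23] w 0.0519 F [-0.6  0.4  0.7]
delta [ 0.0761  0.0009 -0.0002] roll 0.0020
[255.3258 203.0213]
```

View pics/w50.png

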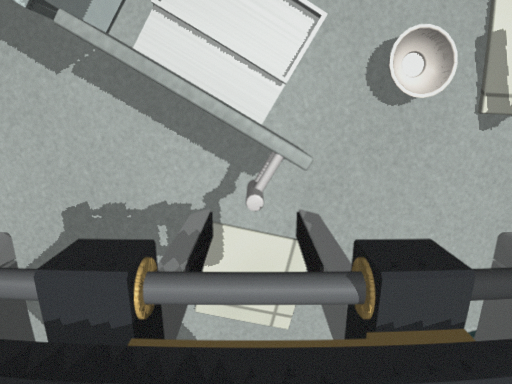

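Call:
send_rows([
  [0.1, 0.015, 0.001, 0, 0],
  [0.1, 0.035, 0.001, 0, 0],
  [0.1, 0.055, 0.001, 0, 0],
  [0.1, 0.07, 0.001, 0, 0],
  [0.1, 0.075, 0.001, 0, 0],
])

```text
time: 68.6
tool_pos: [0.3842, 0.2208, 0.0422]
ee_rot: [0.684, 1.568, -2.716]
wrist_force: [-0.6, -0.6, -0.6]
width: 0.0516
```

Call:
send_rows([
  [-0.4, 0, 0, 0, 0],
  [-1, 0, 0, 0, 0],
  [-1, 0, 0, 0, 0],
  [-1, 0, 0, 0, 0],
  [-1, 0, 0, 0, 0],
])

```text
time: 69.02
tool_pos: [0.3862, 0.2215, 0.0448]
ee_rot: [-2.526, 1.569, 0.356]
wrist_force: [0.4, -0.4, -0.0]
width: 0.0221
```

Call:
send_rows([
  [-1, 0, 0, 0, 0],
  [-1, 0, 0, 0, 0],
  [-1, 0, 0, 0, 0],
])

```text
time: 69.27
tool_pos: [0.3858, 0.2213, 0.0442]
ee_rot: [-2.693, 1.57, 0.189]
wrist_force: [-0.6, -0.7, 2.6]
width: 0.0131
```

```bash
python3 arc.py -5 0.68 .5598 .329
```

```text
t 69.27 tcp [0.3858 0.2213 0.0442] jaw -104.8 q [ 0.39 -0.09  1.8  -0.    1.43  2.22] w 0.0131 F [-0.6 -0.7  2.6]
r 0.20465765015613308 phi -148.23708649589787
[ 0.      0.012  -0.0133] roll -0.059
[ 0.      0.0224 -0.0278] roll -0.119
[ 0.      0.0316 -0.0431] roll -0.178
[ 0.      0.0394 -0.0592] roll -0.237
[ 0.      0.0458 -0.0759] roll -0.297
```

Call:
send_rows([
  [-1, 0, 0.012, -0.0133, -0.06],
  [-1, 0, 0.0224, -0.0278, -0.12],
  [-1, 0, 0.0316, -0.0431, -0.18],
  [-1, 0, 0.0394, -0.0592, -0.24],
  [-1, 0, 0.0458, -0.0759, -0.3],
])

```text
time: 69.68
tool_pos: [0.448, 0.1579, 0.0443]
ee_rot: [-2.244, 1.568, 0.943]
wrist_force: [1.2, 3.0, 2.2]
width: 0.0134
```

```bash
python3 arc.py -5 0.68 .5598 .329
```

```text
t 69.68 tcp [0.448  0.1579 0.0443] jaw -87.4 q [ 0.22 -0.02  1.73  0.    1.43  1.74] w 0.0134 F [1.2 3.  2.2]
r 0.20439067319929413 phi -123.15955821277805
[ 0.      0.0103 -0.0146] roll -0.059
[ 0.      0.0187 -0.0304] roll -0.119
[ 0.      0.0258 -0.0468] roll -0.178
[ 0.      0.0314 -0.0638] roll -0.237
[ 0.0001  0.0355 -0.0812] roll -0.297
```

Call:
send_rows([
  [-1, 0, 0.0103, -0.0146, -0.06],
  [-1, 0, 0.0187, -0.0304, -0.12],
  [-1, 0, 0.0258, -0.0468, -0.18],
  [-1, 0, 0.0314, -0.0638, -0.24],
  [-1, 0, 0.0355, -0.0812, -0.3],
])

```text
time: 70.1
tool_pos: [0.5307, 0.1261, 0.0443]
ee_rot: [-2.266, 1.568, 1.22]
wrist_force: [-0.4, 3.4, 3.7]
width: 0.0137
```

```bash
python3 arc.py -5 0.68 .5598 .329
```

```text
t 70.10 tcp [0.5307 0.1261 0.0443] jaw -70.3 q [0.13 0.13 1.57 0.   1.44 1.35] w 0.0137 F [-0.4  3.4  3.7]
r 0.20497667486489538 phi -98.17185638361411
[ 0.      0.0077 -0.0161] roll -0.059
[ 0.      0.0139 -0.0329] roll -0.119
[ 0.      0.0187 -0.0501] roll -0.178
[ 0.0001  0.0219 -0.0677] roll -0.237
[ 0.0001  0.0236 -0.0855] roll -0.297
```

Call:
send_rows([
  [-1, 0, 0.0077, -0.0161, -0.06],
  [-1, 0, 0.0139, -0.0329, -0.12],
  [-1, 0, 0.0187, -0.0501, -0.18],
  [-1, 0, 0.0219, -0.0677, -0.24],
  [-1, 0, 0.0236, -0.0855, -0.3],
])

```text
time: 70.52
tool_pos: [0.6189, 0.1322, 0.0443]
ee_rot: [-2.21, 1.57, 1.576]
wrist_force: [-2.4, 1.4, 5.1]
width: 0.0135
```

```bash
python3 arc.py -3 0.68 .5598 .329
```

```text
t 70.52 tcp [0.6189 0.1322 0.0443] jaw -53.1 q [0.12 0.32 1.34 0.   1.48 1.05] w 0.0135 F [-2.4  1.4  5.1]
r 0.20552601614776053 phi -73.29162075169542
[ 0.      0.0029 -0.0103] roll -0.036
[ 0.      0.0059 -0.0207] roll -0.071
[ 0.      0.0082 -0.0311] roll -0.107
[ 0.      0.01   -0.0417] roll -0.142
[ 0.      0.0113 -0.0524] roll -0.178
```

Call:
send_rows([
  [-1, 0, 0.003, -0.0103, -0.035],
  [-1, 0, 0.006, -0.0207, -0.07],
  [-1, 0, 0.0082, -0.0311, -0.1],
  [-1, 0, 0.01, -0.0417, -0.14],
  [-1, 0, 0.0108, -0.049, -0.165],
])

```text
time: 70.93
tool_pos: [0.6627, 0.1512, 0.0443]
ee_rot: [-0.194, 1.566, -2.528]
wrist_force: [-17.1, -8.7, 12.9]
width: 0.0132
```

Call:
send_rows([
  [-1, 0, 0, 0, 0],
  [-1, 0, 0, 0, 0],
])

```text
time: 71.1
tool_pos: [0.6626, 0.1511, 0.0443]
ee_rot: [-0.153, 1.567, -2.489]
wrist_force: [-5.1, -2.7, 5.7]
width: 0.0131
```

```bash
python3 arc.py -1 0.68 .5598 .329
```

```text
t 71.10 tcp [0.6626 0.1511 0.0443] jaw -43.9 q [ 0.14  0.43  1.2  -0.    1.52  0.91] w 0.0131 F [-5.1 -2.7  5.7]
r 0.20547706431301874 phi -59.97133042155021
[-0.      0.0005 -0.0036] roll -0.012
[-0.      0.0014 -0.007 ] roll -0.024
[-0.      0.0022 -0.0105] roll -0.036
[-0.0001  0.003  -0.014 ] roll -0.047
[-0.0001  0.0037 -0.0175] roll -0.059
```

Call:
send_rows([
  [-0.5, 0, 0, -0.001, 0],
  [0.0, 0, 0, -0.001, 0],
  [0.1, 0, 0, -0.001, 0],
  [0.1, 0, 0, -0.001, 0],
  [0.1, 0, 0, -0.001, 0],
])

```text
time: 71.52
tool_pos: [0.6644, 0.1531, 0.0431]
ee_rot: [-0.719, 1.57, -3.054]
wrist_force: [-0.0, -0.1, -0.2]
width: 0.0433
```

Call:
send_rows([
  [0.1, 0, 0, 0, 0],
  [0.1, -0.03, 0, 0, 0],
  [0.1, -0.07, 0, 0, 0],
  [0.1, -0.11, 0, 0, 0],
  [0.1, -0.15, 0, 0, 0],
])

```text
time: 71.93
tool_pos: [0.664, 0.153, 0.1948]
ee_rot: [-0.632, 1.57, -2.968]
wrist_force: [2.0, 0.4, -0.0]
width: 0.0517
```

Call:
send_rows([
  [0.1, 0, 0, 0.04, 0],
  [0.1, 0, 0, 0.08, 0],
  [0.1, 0, 0, 0.12, 0],
  [0.1, 0, 0, 0.16, 0],
  [0.1, 0, 0, 0.2, 0],
])

```text
time: 72.35
tool_pos: [0.5247, 0.0078, 0.1936]
ee_rot: [1.764, 1.57, -0.571]
wrist_force: [0.4, -0.8, 0.8]
width: 0.0513
```

Call:
send_rows([
  [0.1, 0, 0, 0.04, 0],
  [0.1, 0, 0, 0.06, 0],
  [0.1, 0, 0, 0.06, 0],
  [0.1, 0, 0, 0.06, 0],
  [0.1, 0, 0, 0.06, 0],
])

```text
time: 72.77
tool_pos: [0.4851, -0.034, 0.1937]
ee_rot: [2.829, 1.57, 0.494]
wrist_force: [-0.1, 0.2, 0.2]
width: 0.0514
```

Run:
```python
from h import *
snap('wrist','pics/w51.png');snap('top','pics/t51.png');snap('scene','pics/s51.png')
plan()
im=cv2.imread('pics/t51.png')
cv2.imwrite('pics/a51.png',cv2.resize(im[70:210,60:210],None,fx=4,fy=4,interpolation=cv2.INTER_CUBIC))
```

```text
t 72.92 tcp [ 0.4852 -0.0336  0.1932] jaw -43.7 q [-0.19 -0.06  1.47  0.    1.73  0.58] w 0.0517 F [-0.2  0.   0. ]
```

View pics/t51.png

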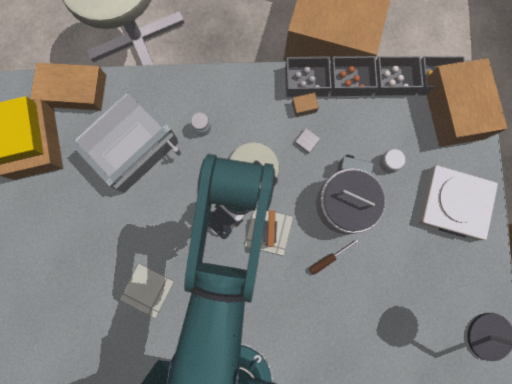

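View pics/s51.png

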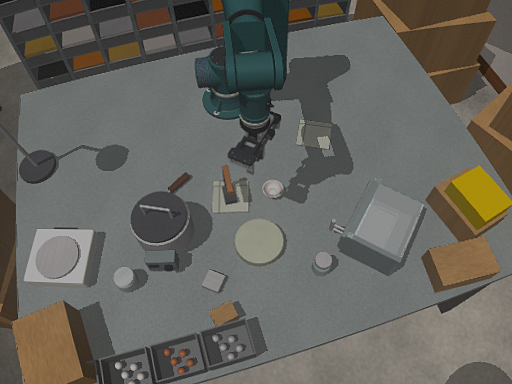

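View pics/a51.png

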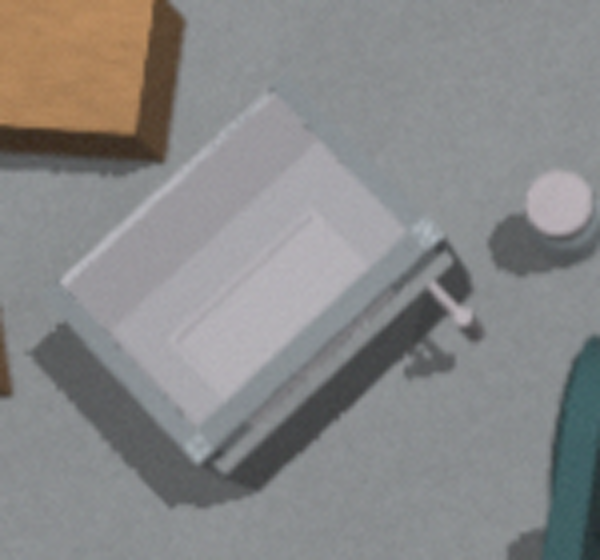

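Run:
```python
from h import *
im=cv2.imread('pics/t51.png')
cv2.imwrite('pics/c51.png',cv2.resize(im[150:280,210:410],None,fx=4,fy=4,interpolation=cv2.INTER_CUBIC))
```

```text
(no output)
```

View pics/c51.png

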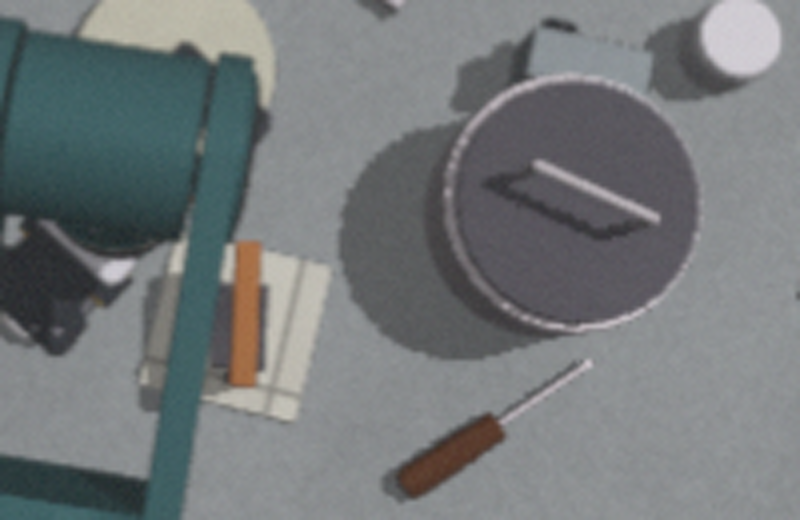

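The lid sits evenly inside the kiln rim, the lifter stands on its tile, and the door is shut. I'm handing the job in.

```bash
python3 -c "
from bench import robot
print(robot.close_job())"
```

```text
the job is handed in; nothing more can be done
None
```

The job is handed in, with every step done, at about 73 s on the clock; no verdict was reported. I opened the door to about 1.5 rad and moved the lid to the stand with the lifter. I then put all four slugs upright in the kiln, replaced the lid, stood the lifter on the right-hand tile and shut the door.

**Last checks:**
- **Lid:** it lies flat on the kiln and looks centred, with an even rim showing all round. The gripper was within about 1 mm of the measured kiln centre as it set the lid down.
- **Lifter:** it stands upright on its tile, a few millimetres from the middle.
- **Door:** the handle is back within 1 pixel of where it started.
- **Bystanders:** they look unmoved in the pictures; I did not measure them.
- **Robot:** it touches nothing.

**What disagreed:**
- **Tool height:** the reported TCP is about 36.5 mm below the real fingertips. My first pinch of the door handle closed on nothing above it. I found the offset by touching the table (about 25 N) and corrected for it from then on.
- **Knocked slug:** one slug was knocked aside in the rack during the run. I picked it up from its new place.
- **Forces:** one slug met the kiln floor with about 30 N at the wrist while being lowered, and no reading came near the limits.

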